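# Hang the display ledge, set out the vase and tidy the toys away

## Robot

A 6-joint arm with a two-finger parallel gripper is mounted at the origin on the work surface. World frame = base frame: x ahead of the robot, y to its left, z up, the work surface at z = 0. Lengths are in m, angles in rad, forces in N, time in s.
With the tool pointing down it reaches from about 0.4 to 0.825 m from the base axis. Payload 7 kg.
Tool frame: the origin (TCP) lies between the finger pads; the fingertips stand 22 mm ahead of it and the grasp point (between the pads) lies 3 mm ahead of it; z points along the fingers, y is the direction in which the jaws open and shut (so a half turn about z gives the same grasp; the last joint's range is limited). The gripper opens to 88 mm and grips with 3 to 60 N. Pads are 19 mm wide; open, the fingers measure 130 mm over their backs; the gripper's body (78 mm by 193 mm) begins 47 mm behind the grasp point.
Start: joints at [1.616, 0.359, 0.012, 0, -1.224, -0.288], TCP at [0.162, 0.655, 0.249] pointing down, gripper open.
Joint ranges: [-3.07, 3.07], [-1.43, 2.12], [-1.02, 1.25], [-3.03, 1.67], [-3.05, -0], [-3.03, 3.03]. Speed limits (rad/s): [2.39, 2.39, 3.01, 3.14, 3.14, 3.14].

## Interface

Orientations are given as [roll, pitch, yaw] about the fixed x, y, z axes, in that order (R = Rz(yaw) Ry(pitch) Rx(roll)).
In Python, from station import * gives the robot as it stands. The module is installed in compiled form; this text tells all that it offers.
- The arm moves only by the tool move_arm, never from a script. Its argument "rows" is a list of rows, each an object with "delta_rot": the turn, a rotation vector about the world's x, y, z in degrees, a list of three; "delta_pos": the shift along the world's x, y, z in cm, a list of three; "hand": the finger opening in cm, from 0 to 8.76. A call has exactly 10 rows; each row shifts and turns the commanded pose from where the row before left it; what a row does not reach is not made up. A row lasts 1/10 s, in which the tool goes at most 50 mm and 8.59 degrees, less where a joint would pass 70% of its speed; a pose out of reach is approached as far as the arm can. A call is refused whole if a number of a shift passes 5 or a number of a turn 8.59, either way. A call with a gripper value outside its range is refused whole. The fingers move at their own pace and stop on an object; "force" is the grip in N (left out, the last holds). Time passes only in rows, so rows that do not move let the fingers close, or fill a call up. It gives the time, the measured TCP pose, the force and the opening at its end, in the units of the state.
- get_state(): the state, without advancing time (a new reading comes with each control period).
- grab_frame(name): name is "scene" or "top" or "wrist"; returns the picture (384x512x3 uint8, blue, green, red); there is no depth.
- camera_info(name): a dict with "camera_matrix" (3x3 intrinsics, pixels), "dist" ([k1, k2, p1, p2, k3] as OpenCV has them; the pictures are not rectified), "world_from_camera" (4x4, takes a point from camera to world coordinates); the wrist camera has in their place "T_tool_cam" (4x4, takes a point from camera to tool coordinates, whose origin is the TCP and whose axes are the flange's). Camera axes: x right, y down, z forward; pixel columns grow to the right and rows downward; lengths in m; the calibration is good to about 2 mm. A picture is of the moment at which its call begins: read the wrist's pose just before it. camera_info takes no time and is no camera call.
- job_done(): hands the job in, once; it reports no verdict.
The state is a dict: "t": time; "q": joint angles; "qd": joint speeds; "joint_efforts": joint torques, N m; "eef_pos": TCP position; "ee_rot": TCP orientation; "force": force on the tool from outside, world axes, zero at the start; "moment": the same for the moment, N m; "width": finger opening in m.
Only numpy, scipy, OpenCV 4.12 (cv2) and the standard library are available. Lean on these libraries where they do the work, as an engineer would, in place of code of your own. Each camera call takes 0.05 s, during which the arm holds its last target.

## Task

Hang the loose dark wooden ledge on the white slotted post by its claws and press it down until it locks, then stand the white vase upright on it. Put every one of the little toys that is out (red car, black piano, beech sofa, blue armchair, yellow chest) into the tilt-out drawer of the teal bin and push the drawer fully shut. Never let the vase topple, and leave the other things on the table where they are.

Things in the scene. Friction and masses are not known exactly. Their poses are not given: they have to be found in the camera images.
- post: White upright slotted plate on a beech foot, fixed, on one side of the table. Origin: on the table under the foot; z up, front towards -x. Plate 50 wide (y), 6 thick, 185 tall, front face at x = -50. Two slots at y = 0, each 16 wide: z 100 to 130 and z 145 to 175.
- post_slot (a point): Bottom edge of the post's lower slot, middle, on the front face (post x -50, y 0, z 100); post axes. Behind the plate at z = 98 two brass spring pins (radius 5, centres y +/-8.5) squeeze the lower claw's round head and snap in above it: the last 12 mm down need a push of about 6 to 12 N.
- ledge: Loose dark wooden display ledge on a steel bracket, 160 g, standing on the table. Origin: underside, where board meets rib; z up, claws to +x. Board x -85 to 0, y +/-42, top at z = 8. Upright rib x -10 to 50, 12 thick (y +/-6), top at z = 95. Locked: origin 70 above and 100 in front (-x) of the post's origin, x axes parallel; 2 mm play, may sag 0.03 rad.
- ledge_grip (a point): Place to grip the ledge from above, across its y: on the rib, ledge x 20, y 0, z 78 (17 below the rib's top, 30 from its back face); ledge axes.
- ledge_claw (a point): Underside of the ledge's lower claw where it leaves the rib's back face (ledge x 50, y 0, z 30); ledge axes. Two claws, tangs 8 high at ledge z 30 and 75, reach 14 back and hook 14 down (8 gap to the rib), 11 wide at most. To hang: bring this point 16 to 19 above post_slot, move +x till rib meets plate, press down to meet it.
- vase: White ceramic dollhouse vase, 60 g, 62 tall; belly 38 in diameter from z 10 to 36, neck 24 at z 47 to 55, foot 34. Origin: centre of its foot; z up.
- bin: Teal plastic toy bin, fixed, on the other side from the post. Origin: centre of the underside; front with drawer towards -x, z up. 130 deep (x +/-65), 180 wide, 150 tall, closed top with a flat book on it up to z = 162. The drawer hinges about a line along y at x = -65, z = 16.
- drawer (a joint): Tilt of the bin's drawer, rad: 0 shut (starts 0 to 0.12), 0.9 fully open; stays where left (friction 0.25 N m). Its top swings out to the bin's -x: drawer point (a back, c up from the hinge, when shut) lies at bin x = -65 + a cos t - c sin t, z = 16 + a sin t + c cos t. Front panel c 0 to 112 at a = 0; floor a 0 to 75; back wall a = 75, c up to 60.
- drawer_handle (a point): Middle of the drawer's white handle: a round bar 10 thick, 80 long, along the bin's y, 42 in front of the panel (drawer point a = -42, c = 118); moves with the drawer. Pinch it from above across the bar and lead it along its arc.
- drawer_in (a point): Centre of the drawer's floor (a = 37.5, c = 4); axes turn with the drawer: x back, y along the hinge, z up from the floor. Inside: x +/-36, y +/-78. Fully open, the mouth runs from bin x -153 (front edge, z 86) to -65 (back edge, z 112), 156 wide; toys may be let fall in through it. A toy is in if its origin is within 42 in x, 85 in y, 115 up.
- car: Red wooden toy car, 60 long, 30 wide; lower body to z = 19, cabin 32 x 24 to z = 31. May be absent. Origin: centre of the underside; x along the length, y across the depth (the back is at +y), z up when standing.
- piano: Black plastic upright piano, 58 long, 30 deep; keyboard part to z = 24, upper part (16 deep, at the back, y -1 to 15) to z = 44. May be absent. Origin: centre of the underside; x along the length, y across the depth (the back is at +y), z up when standing.
- sofa: Beech wooden sofa, 62 long, 34 deep; seat to z = 18, arms to z = 26, back 10 thick to z = 34. May be absent. Origin: centre of the underside; x along the length, y across the depth (the back is at +y), z up when standing.
- armchair: Blue armchair, 42 wide, 36 deep; seat to z = 18, arms to z = 26, back 10 thick to z = 36. May be absent. Origin: centre of the underside; x along the length, y across the depth (the back is at +y), z up when standing.
- chest: Yellow chest of drawers, solid, 50 wide, 28 deep, 42 tall. May be absent. Origin: centre of the underside; x along the length, y across the depth (the back is at +y), z up when standing.
- cup: Bystander: yellow open cup, 64 in diameter, 75 tall. Origin: centre of the underside.
- tree: Bystander: green wooden tree, 48 in diameter, 76 tall. Origin: centre of the underside.
- stacker: Bystander: stack of coloured rings, 60 in diameter, 64 tall. Origin: centre of the underside.
Not all that is in view belongs to the job. What is shaped like the ledge but green, orange or purple is not meant.

How it is judged:
By the outcome, as a careful person would: the job done as asked, in the order asked, and still so for the second after the job is handed in, with the robot touching nothing.
Of car, piano, sofa, armchair, chest only 2 to 4 are there at a start; the rules pass over those that are not, and their reading is None.
At some moment in a run one of car, piano, sofa, armchair, chest may be knocked a few centimetres aside while the robot is not near it.
It also fails if it takes over 210 s, if anything falls off the work surface, if the arm or the gripper's body presses on something with over 40 N, if the wrist force passes 120 N, or if a joint passes its speed limit or range.

## Working session

There is one attempt and no reset: what is moved stays moved. The work goes in short steps, Python scripts to look and compute and a tool call to move; the robot and the scene stay as the last step left them, time stands still between calls to the robot, and variables do not carry over. Pictures are saved under pics/ and viewed, and the job is handed in when it is done.

Besides the shell and the picture viewer there is one more tool, called after "Request:" as name(argument=value, ...) on one line, values as JSON. move_arm: Moves the arm, as the interface text tells. Its arguments: {"type":"object","properties":{"rows":{"type":"array"},"force":{"type":"number"}},"required":["rows"]}

```bash
mkdir -p pics; cat > h.py <<'E'
from station import *
import numpy as np, cv2
from scipy.spatial.transform import Rotation as R
def cam(n,s=None):
    i=camera_info(n); K=np.array(i["camera_matrix"]);d=np.array(i["dist"],float)
    if n=="wrist":
        s=s or get_state(); T=np.eye(4);T[:3,:3]=R.from_euler('xyz',s["ee_rot"]).as_matrix();T[:3,3]=s["eef_pos"]
        T=T@np.array(i["T_tool_cam"])
    else: T=np.array(i["world_from_camera"])
    return K,d,T
def ray(c,uv):
    K,d,T=c
    p=cv2.undistortPoints(np.array(uv,float).reshape(-1,1,2),K,d).reshape(-1,2)
    v=np.c_[p,np.ones(len(p))]@T[:3,:3].T
    return T[:3,3],v
def onz(c,uv,z):
    o,v=ray(c,uv); return o+v*((z-o[2])/v[:,2])[:,None]
def tri(c1,u1,c2,u2):
    o1,v1=ray(c1,[u1]);o2,v2=ray(c2,[u2]);v1=v1[0]/np.linalg.norm(v1[0]);v2=v2[0]/np.linalg.norm(v2[0])
    t=np.linalg.lstsq(np.c_[v1,-v2],o2-o1,rcond=None)[0]
    a=o1+t[0]*v1;b=o2+t[1]*v2
    return (a+b)/2,np.linalg.norm(a-b)
def proj(c,P):
    K,d,T=c; Ti=np.linalg.inv(T)
    return cv2.projectPoints(np.array(P,float).reshape(-1,3),cv2.Rodrigues(Ti[:3,:3])[0],Ti[:3,3],K,d)[0].reshape(-1,2)
def snap(n,f,scale=1.5):
    s=get_state(); im=np.array(grab_frame(n)); np.save(f"pics/{f}.npy",im)
    cv2.imwrite(f"pics/{f}.png",cv2.resize(im,None,fx=scale,fy=scale,interpolation=cv2.INTER_CUBIC)); 
    import pickle; pickle.dump(cam(n,s),open(f"pics/{f}.cam","wb"))
    return im
def lcam(f):
    import pickle; return pickle.load(open(f"pics/{f}.cam","rb"))
E
python3 - <<'E'
from h import *
np.set_printoptions(precision=4,suppress=True)
print(get_state())
for n in("scene","top","wrist"):
    snap(n,n+"0"); print(n,cam(n)[0].tolist(),cam(n)[2].round(3).tolist())
print(camera_info("wrist")["T_tool_cam"])
E
```

```text
{'t': 0.0, 'q': array([ 1.6161,  0.3594,  0.011 , -0.0003, -1.2241, -0.2881]), 'qd': array([-0.0006, -0.0007, -0.0011,  0.0001,  0.0004, -0.0023]), 'joint_efforts': array([ -0.    , -58.2721,  29.3059,   6.9972,   0.0071,  -0.0002]), 'eef_pos': array([0.1622, 0.6547, 0.2476]), 'ee_rot': array([ 3.1399, -0.0002, -0.2429]), 'force': array([ 0.6646,  0.3112, -0.765 ]), 'moment': array([-0.0073, -0.0424,  0.0109]), 'width': 0.08776714086269265}
scene [[484.86719419342455, 0.0, 266.479448325185], [0.0, 484.86719419342455, 188.54992601676688], [0.0, 0.0, 1.0]] [[0.664, 0.444, -0.602, 1.296], [0.748, -0.413, 0.52, -0.757], [-0.018, -0.795, -0.606, 0.983], [0.0, 0.0, 0.0, 1.0]]
top [[457.1173452776763, 0.0, 251.09238479991632], [0.0, 457.1173452776763, 189.63242783308374], [0.0, 0.0, 1.0]] [[-0.054, -0.97, 0.237, 0.102], [-0.999, 0.052, -0.013, -0.013], [0.001, -0.237, -0.972, 1.59], [0.0, 0.0, 0.0, 1.0]]
wrist [[287.98718877168045, 0.0, 257.9283292090006], [0.0, 287.98718877168045, 190.09816033553372], [0.0, 0.0, 1.0]] [[-0.24, -0.929, -0.28, 0.238], [-0.971, 0.231, 0.067, 0.636], [0.003, 0.288, -0.958, 0.384], [0.0, 0.0, 0.0, 1.0]]
[[ 0.0002 -0.9576 -0.2882  0.078 ]
 [ 1.     -0.0002  0.0014  0.    ]
 [-0.0014 -0.2882  0.9576 -0.1365]
 [ 0.      0.      0.      1.    ]]
```

View pics/scene0.png

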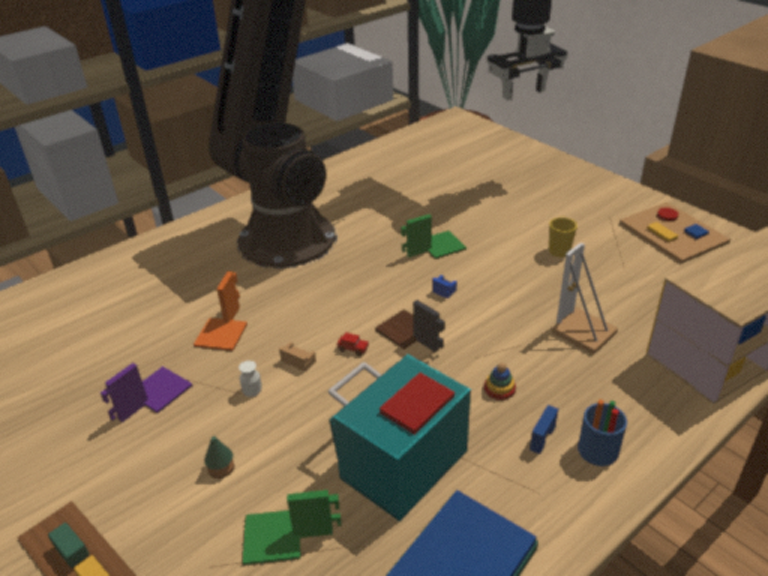

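View pics/top0.png

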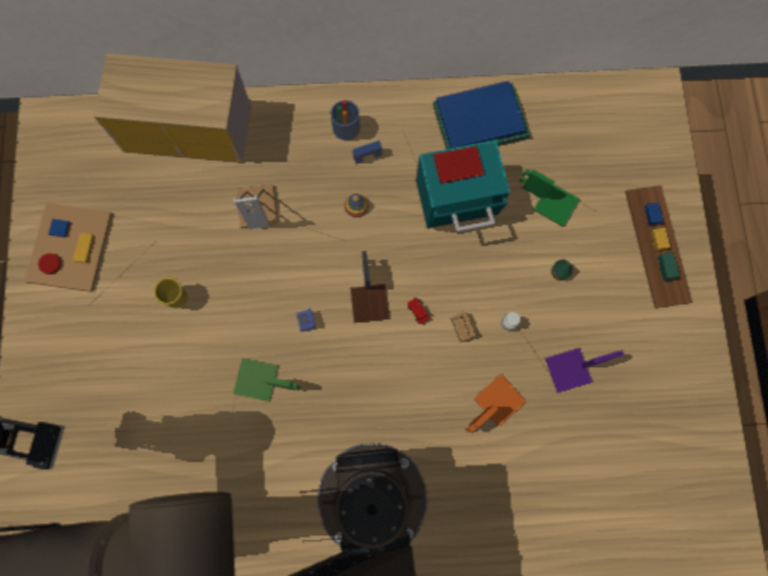

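View pics/wrist0.png

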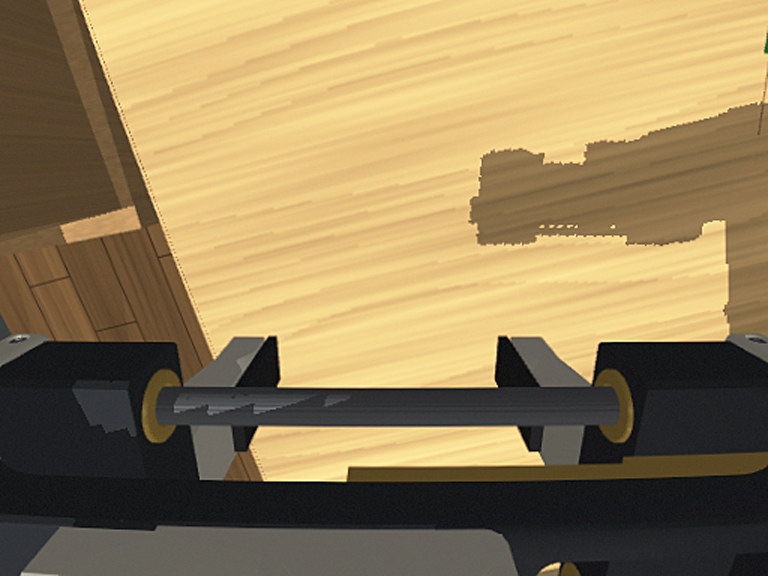

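Top view: post at ~(255,210), dark ledge (370,290), vase (512,321), bin (463,185), car (418,311), sofa (463,326), small blue thing (306,320), another blue thing (367,152). Coarse positions first.

```bash
python3 - <<'E'
from h import *
np.set_printoptions(precision=3,suppress=True)
c=lcam("top0"); s=lcam("scene0")
def T(n,ut,us):
    p,e=tri(c,np.array(ut)/1.5,s,np.array(us)/1.5); print(n,p,e*1000, onz(c,[np.array(ut)/1.5],0.02)[0])
T("postTop",(249,199),(574,246))
T("ledge rib",(366,270),(428,325))
T("vase",(512,320),(249,370))
T("car",(418,311),(352,343));T("sofa",(463,326),(297,355));T("blue",(306,320),(444,286));T("blue2",(367,152),(544,428))
T("bin book",(460,165),(418,402));T("handleL",(456,222),(335,390));T("handleR",(493,215),(365,365))
T("cup",(169,290),(562,222));T("tree",(563,269),(218,450));T("stacker",(356,204),(501,378))
b,g,r=[c_.astype(int) for c_ in cv2.split(np.load("pics/top0.npy"))]
E
python3 -c "
import cv2,numpy as np
a=np.load('pics/top0.npy');cv2.imwrite('pics/topcrop.png',cv2.resize(a[80:280,140:410],None,fx=2.9,fy=2.9,interpolation=cv2.INTER_CUBIC))
a=np.load('pics/scene0.npy');cv2.imwrite('pics/scenecrop.png',cv2.resize(a[140:340,130:420],None,fx=2.7,fy=2.7,interpolation=cv2.INTER_CUBIC))"
```

```text
postTop [0.65  0.236 0.193] 6.9671517142575325 [0.714 0.264 0.02 ]
ledge rib [ 0.512 -0.011  0.054] 0.8716905009222928 [ 0.521 -0.011  0.02 ]
vase [ 0.378 -0.337  0.051] 2.4705741076181327 [ 0.383 -0.345  0.02 ]
car [ 0.417 -0.128  0.015] 0.6547253177553659 [ 0.416 -0.128  0.02 ]
sofa [ 0.375 -0.23   0.018] 0.3354547352549833 [ 0.374 -0.23   0.02 ]
blue [0.409 0.135 0.016] 0.4954791700653939 [0.408 0.134 0.02 ]
blue2 [ 0.82  -0.028  0.026] 0.8204528398485604 [ 0.822 -0.029  0.02 ]
bin book [ 0.719 -0.232  0.156] 6.353998827627121 [ 0.776 -0.256  0.02 ]
handleL [ 0.584 -0.25   0.103] 64.97742997131326 [ 0.629 -0.234  0.02 ]
handleR [ 0.604 -0.272  0.176] 53.21426219838171 [ 0.642 -0.325  0.02 ]
cup [0.482 0.436 0.082] 1.8516198466280394 [0.497 0.454 0.02 ]
tree [ 0.494 -0.472  0.039] 1.185297535657638 [ 0.498 -0.478  0.02 ]
stacker [0.688 0.006 0.025] 4.694328761707627 [0.688 0.005 0.02 ]
```

View pics/topcrop.png

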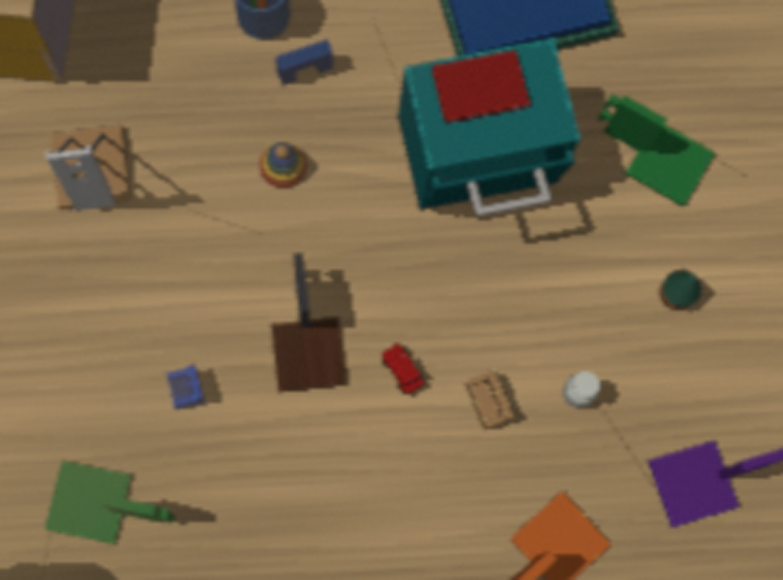

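View pics/scenecrop.png

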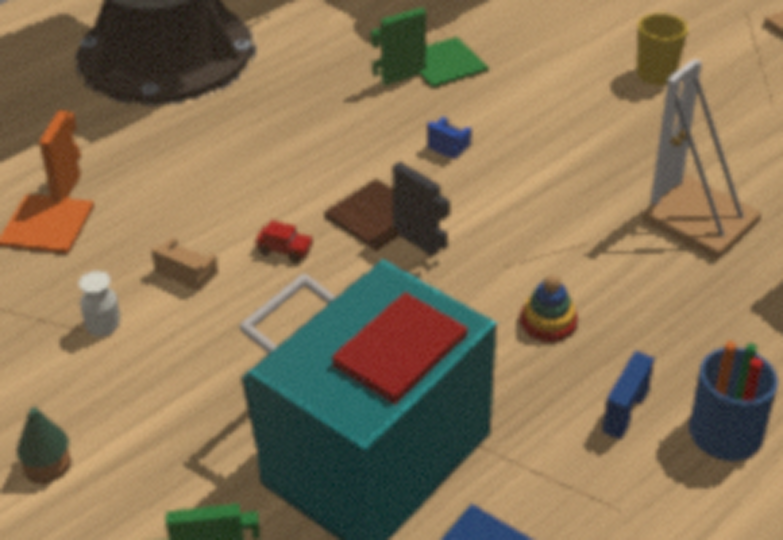

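Request:
move_arm(rows=[{"delta_pos":[2.3,-3.8,0.6],"delta_rot":[0,0,1],"hand":8.7},{"delta_pos":[2.3,-3.8,0.6],"delta_rot":[0,0,1],"hand":8.7},{"delta_pos":[2.3,-3.8,0.6],"delta_rot":[0,0,1],"hand":8.7},{"delta_pos":[2.3,-3.8,0.6],"delta_rot":[0,0,1],"hand":8.7},{"delta_pos":[2.3,-3.8,0.6],"delta_rot":[0,0,1],"hand":8.7},{"delta_pos":[2.3,-3.8,0.6],"delta_rot":[0,0,1],"hand":8.7},{"delta_pos":[2.3,-3.8,0.6],"delta_rot":[0,0,1],"hand":8.7},{"delta_pos":[2.3,-3.8,0.6],"delta_rot":[0,0,1],"hand":8.7},{"delta_pos":[2.3,-3.8,0.6],"delta_rot":[0,0,1],"hand":8.7},{"delta_pos":[2.3,-3.8,0.6],"delta_rot":[0,0,1],"hand":8.7}])

```text
t: 1.15
eef_pos: [0.3927, 0.2734, 0.3089]
ee_rot: [-3.141, -0.0, -0.067]
force: [1.9, 2.0, 0.9]
width: 0.0868
```

Request:
move_arm(rows=[{"delta_pos":[2.3,-3.8,0.6],"delta_rot":[0,0,1],"hand":8.7},{"delta_pos":[2.3,-3.8,0.6],"delta_rot":[0,0,1],"hand":8.7},{"delta_pos":[2.3,-3.8,0.6],"delta_rot":[0,0,1],"hand":8.7},{"delta_pos":[2.3,-3.8,0.6],"delta_rot":[0,0,1],"hand":8.7},{"delta_pos":[0,0,0],"delta_rot":[0,0,0],"hand":8.7},{"delta_pos":[0,0,0],"delta_rot":[0,0,0],"hand":8.7},{"delta_pos":[0,0,0],"delta_rot":[0,0,0],"hand":8.7},{"delta_pos":[0,0,0],"delta_rot":[0,0,0],"hand":8.7},{"delta_pos":[0,0,0],"delta_rot":[0,0,0],"hand":8.7},{"delta_pos":[0,0,0],"delta_rot":[0,0,0],"hand":8.7}])

```text
t: 2.15
eef_pos: [0.484, 0.1239, 0.3326]
ee_rot: [-3.142, -0.0, 0.003]
force: [-0.4, -0.1, 0.1]
width: 0.0869
```

```bash
python3 - <<'E'
from h import *
s=get_state();print(s['t'],s['eef_pos'],s['ee_rot'],s['q']);snap("wrist","w1")
E
```

```text
2.15 [0.48397372 0.12392997 0.33255566] [-3.14155168e+00 -1.07317136e-05  3.06816214e-03] [ 6.44693824e-01  1.88732930e-02 -2.24441741e-01 -2.72020690e-05
 -1.32744817e+00  9.29177219e-01]
```

View pics/w1.png

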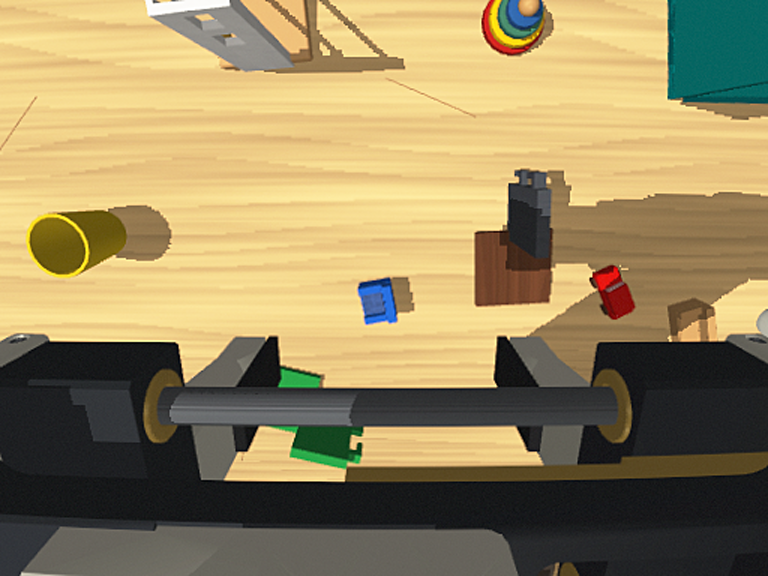

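Wrist view shows post plate top (190,5) with slots, ledge rib (530,210) with claws up, armchair (378,302), car (613,292). Second viewpoint.

Request:
move_arm(rows=[{"delta_pos":[3,-2,0],"delta_rot":[0,0,0],"hand":8.7},{"delta_pos":[3,-2,0],"delta_rot":[0,0,0],"hand":8.7},{"delta_pos":[3,-2,0],"delta_rot":[0,0,0],"hand":8.7},{"delta_pos":[0,0,0],"delta_rot":[0,0,0],"hand":8.7},{"delta_pos":[0,0,0],"delta_rot":[0,0,0],"hand":8.7},{"delta_pos":[0,0,0],"delta_rot":[0,0,0],"hand":8.7},{"delta_pos":[0,0,0],"delta_rot":[0,0,0],"hand":8.7},{"delta_pos":[0,0,0],"delta_rot":[0,0,0],"hand":8.7},{"delta_pos":[0,0,0],"delta_rot":[0,0,0],"hand":8.7},{"delta_pos":[0,0,0],"delta_rot":[0,0,0],"hand":8.7}])

```text
t: 3.2
eef_pos: [0.5741, 0.0634, 0.3329]
ee_rot: [-3.141, -0.0, 0.002]
force: [0.5, -0.3, 0.1]
width: 0.087
```

```bash
python3 - <<'E'
from h import *
s=get_state();print(s['t'],s['eef_pos'],s['ee_rot'],s['q']);im=snap("wrist","w2")
def crop(f,a,b,c,d,k,o):
    im=np.load(f"pics/{f}.npy");cv2.imwrite(f"pics/{o}.png",cv2.resize(im[b:d,a:c],None,fx=k,fy=k,interpolation=cv2.INTER_CUBIC))
crop("w1",80,0,280,50,3.8,"w1post")
crop("w1",300,100,400,220,5,"w1ledge")
E
```

```text
3.2 [0.57408322 0.06342145 0.33285075] [-3.14141774e+00 -4.31009857e-04  2.07981130e-03] [ 4.48552001e-01  1.55064483e-01 -7.18463954e-02  2.90870024e-05
 -1.34342116e+00  1.12431762e+00]
```

View pics/w2.png

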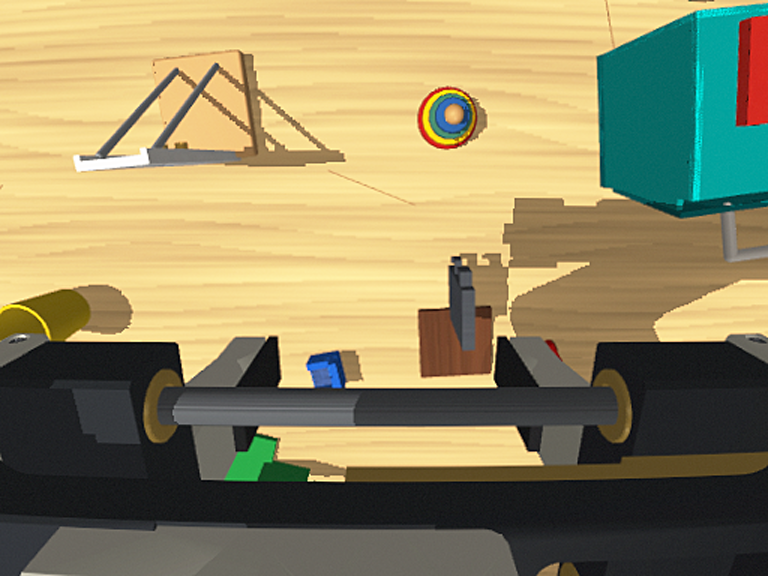

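View pics/w1ledge.png

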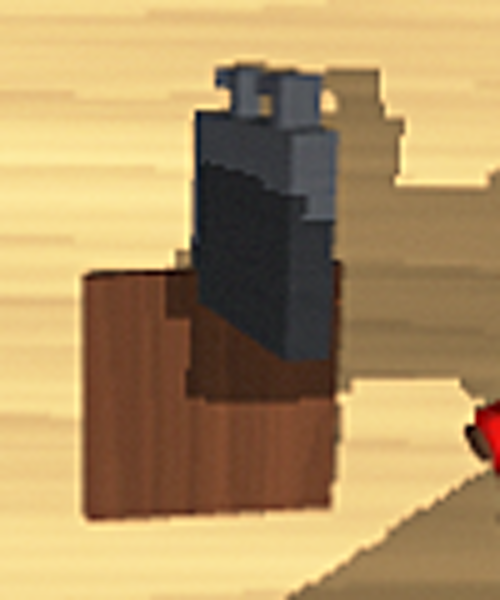

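```bash
cat >> h.py <<'E'
def crop(f,a,b,c,d,k,o):
    im=np.load(f"pics/{f}.npy");cv2.imwrite(f"pics/{o}.png",cv2.resize(im[b:d,a:c],None,fx=k,fy=k,interpolation=cv2.INTER_CUBIC))
def un(pts,a,b,k): return (np.array(pts,float)+.5)/k-.5+np.array([a,b])
E
python3 - <<'E'
from h import *
np.set_printoptions(precision=4,suppress=True)
c=lcam("w1")
p=onz(c,un([(287,128),(337,130),(287,355),(328,358)],300,100,5),.095)
print(p); 
q=onz(c,un([(88,520),(330,507),(85,272),(342,262)],300,100,5),.008);print(q)
crop("w2",270,160,340,255,6,"w2ledge");crop("w2",40,25,180,125,5,"w2post")
E
```

```text
[[ 0.5364 -0.0034  0.095 ]
 [ 0.5361 -0.0164  0.095 ]
 [ 0.4769 -0.0092  0.095 ]
 [ 0.4761 -0.0204  0.095 ]]
[[ 0.3993  0.0222  0.008 ]
 [ 0.4041 -0.0605  0.008 ]
 [ 0.4842  0.0285  0.008 ]
 [ 0.4881 -0.0552  0.008 ]]
```

View pics/w2ledge.png

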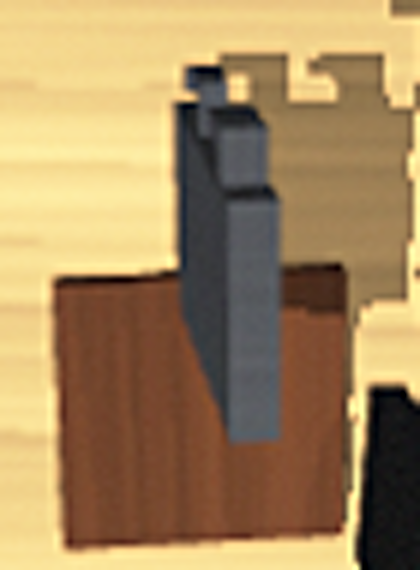

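View pics/w2post.png

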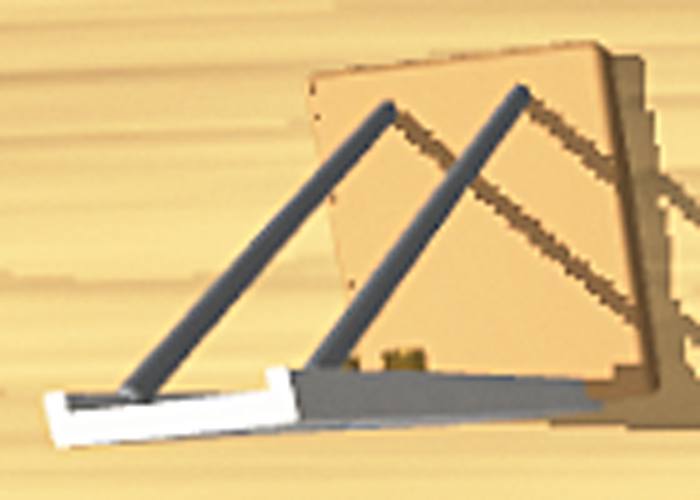

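View pics/w1post.png

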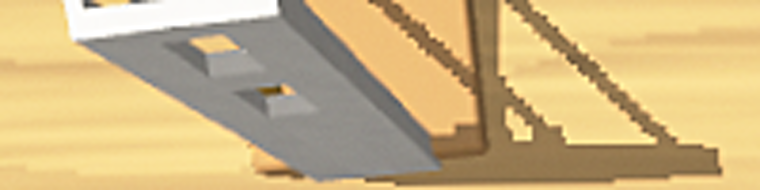

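```bash
python3 - <<'E'
from h import *
np.set_printoptions(precision=4,suppress=True)
c1=lcam("w1");c2=lcam("w2");ct=lcam("top0")
p=onz(c2,un([(228,198),(280,200),(230,440),(278,440)],270,160,6),.095);print(p)
q=onz(c2,un([(66,548),(342,532),(55,278),(343,268)],270,160,6),.008);print(q)
print('tri rib', tri(c1,un([(287,355)],300,100,5)[0],c2,un([(230,440)],270,160,6)[0]), tri(c1,un([(328,358)],300,100,5)[0],c2,un([(278,440)],270,160,6)[0]))
a1=un([(76,40),(278,14)],80,0,3.8);a2=un([(62,447),(297,420)],40,25,5)
print("post",onz(c1,a1,.185),onz(c2,a2,.185))
for i in (0,1): print(tri(c1,a1[i],c2,a2[i]))
# slots from w1, front face; slot corners
print("slotL",ray(c1,un([(166,44)],80,0,3.8)))
# bottoms of plate
print("bot",onz(c1,un([(318,180),(441,165)],80,0,3.8),.0))
# foot corners in w2 : back corners
print("foot",onz(c2,un([(310,75),(605,43),(655,385)],40,25,5),.012))
E
```

```text
[[ 0.5359 -0.0049  0.095 ]
 [ 0.5355 -0.0168  0.095 ]
 [ 0.4758 -0.0086  0.095 ]
 [ 0.4757 -0.02    0.095 ]]
[[ 0.3995  0.0218  0.008 ]
 [ 0.4046 -0.0605  0.008 ]
 [ 0.4851  0.0272  0.008 ]
 [ 0.4882 -0.0546  0.008 ]]
tri rib (array([ 0.4778, -0.0077,  0.0994]), np.float64(6.957219428405203e-05)) (array([ 0.4766, -0.0196,  0.0969]), np.float64(0.00013394846783649554))
post [[0.6441 0.2657 0.185 ]
 [0.6484 0.2169 0.185 ]] [[0.6442 0.2656 0.185 ]
 [0.6485 0.217  0.185 ]]
(array([0.6442, 0.2658, 0.1848]), np.float64(3.4000576179869244e-05))
(array([0.6485, 0.217 , 0.1849]), np.float64(0.00010523568154986725))
slotL (array([0.5619, 0.1241, 0.4691]), array([[ 0.3248,  0.4829, -1.1433]]))
bot [[0.6449 0.2661 0.    ]
 [0.6499 0.2169 0.    ]]
foot [[0.7452 0.2932 0.012 ]
 [0.752  0.2045 0.012 ]
 [0.6556 0.1967 0.012 ]]
```

Ledge origin ≈(0.486,−0.014), yaw 0.065; post front-top centre (0.6463,0.2414), yaw 0.083, top height triangulated at 0.185. Rib top triangulates to about 0.097, matching the text. Go grasp.

Request:
move_arm(rows=[{"delta_pos":[-1.36,-1.52,-3],"delta_rot":[0,0,0.72],"hand":8.7},{"delta_pos":[-1.36,-1.52,-3],"delta_rot":[0,0,0.72],"hand":8.7},{"delta_pos":[-1.36,-1.52,-3],"delta_rot":[0,0,0.72],"hand":8.7},{"delta_pos":[-1.36,-1.52,-3],"delta_rot":[0,0,0.72],"hand":8.7},{"delta_pos":[-1.36,-1.52,-3],"delta_rot":[0,0,0.72],"hand":8.7},{"delta_pos":[0,0,-1],"delta_rot":[0,0,0],"hand":8.7},{"delta_pos":[0,0,0],"delta_rot":[0,0,0],"hand":8.7},{"delta_pos":[0,0,0],"delta_rot":[0,0,0],"hand":8.7},{"delta_pos":[0,0,0],"delta_rot":[0,0,0],"hand":8.7},{"delta_pos":[0,0,0],"delta_rot":[0,0,0],"hand":8.7}])

```text
t: 4.25
eef_pos: [0.5072, -0.0123, 0.1735]
ee_rot: [-3.141, -0.002, 0.065]
force: [0.5, 0.1, 0.7]
width: 0.0871
```

```bash
python3 - <<'E'
from h import *
s=get_state();print(s['t'],s['eef_pos'],s['ee_rot'],s['q']);im=snap("wrist","w3")
E
```

```text
4.25 [ 0.5071887  -0.01230065  0.17351061] [-3.14120919e+00 -1.75186043e-03  6.48430392e-02] [ 3.63556196e-01  1.47108778e-01 -4.59732394e-01  1.81695550e-04
 -9.62168031e-01  1.27197976e+00]
```

View pics/w3.png

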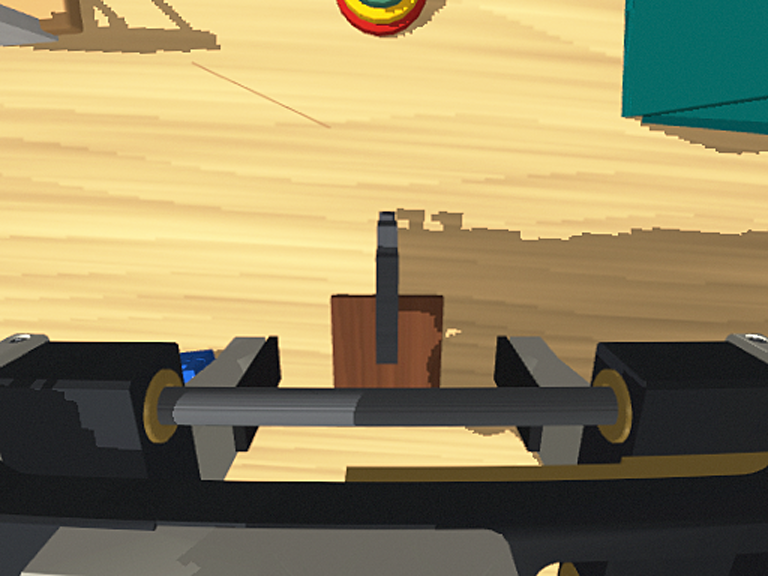

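Rib is centred between fingers and axis-aligned (x≈387 throughout). Descend and close.

Request:
move_arm(force=50, rows=[{"delta_pos":[0,0,-3],"delta_rot":[0,0,0],"hand":8.7},{"delta_pos":[0,0,-3],"delta_rot":[0,0,0],"hand":8.7},{"delta_pos":[0,0,-2],"delta_rot":[0,0,0],"hand":8.7},{"delta_pos":[0,0,-1.2],"delta_rot":[0,0,0],"hand":8.7},{"delta_pos":[0,0,0],"delta_rot":[0,0,0],"hand":4},{"delta_pos":[0,0,0],"delta_rot":[0,0,0],"hand":1},{"delta_pos":[0,0,0],"delta_rot":[0,0,0],"hand":0.5},{"delta_pos":[0,0,0],"delta_rot":[0,0,0],"hand":0.5},{"delta_pos":[0,0,0],"delta_rot":[0,0,0],"hand":0.5},{"delta_pos":[0,0,0],"delta_rot":[0,0,0],"hand":0.5}])

```text
t: 5.3
eef_pos: [0.5065, -0.0128, 0.081]
ee_rot: [-3.141, -0.001, 0.064]
force: [-0.4, 0.4, -0.3]
width: 0.0444
```

Request:
move_arm(rows=[{"delta_pos":[0,0,0],"delta_rot":[0,0,0],"hand":0.5},{"delta_pos":[0,0,0],"delta_rot":[0,0,0],"hand":0.5},{"delta_pos":[0,0,0.5],"delta_rot":[0,0,0],"hand":0.5},{"delta_pos":[0,0,1],"delta_rot":[0,0,0],"hand":0.5},{"delta_pos":[0,0,2],"delta_rot":[0,0,0],"hand":0.5},{"delta_pos":[0,0,2],"delta_rot":[0,0,0],"hand":0.5},{"delta_pos":[0,0,2],"delta_rot":[0,0,0],"hand":0.5},{"delta_pos":[0,0,1],"delta_rot":[0,0,0],"hand":0.5},{"delta_pos":[0,0,0],"delta_rot":[0,0,0],"hand":0.5},{"delta_pos":[0,0,0],"delta_rot":[0,0,0],"hand":0.5}])

```text
t: 6.3
eef_pos: [0.5059, -0.0128, 0.1652]
ee_rot: [-3.141, 0.0, 0.064]
force: [-0.1, 0.6, -1.8]
width: 0.0116
```

```bash
python3 - <<'E'
from h import *
s=get_state();print(s['t'],s['eef_pos'],s['ee_rot'],s['q'],s['moment'],s['force']);im=snap("wrist","w4")
E
```

```text
6.3 [ 0.5058786  -0.01284243  0.16516636] [-3.14129167e+00  3.54484716e-04  6.40777574e-02] [ 3.63058265e-01  1.55182708e-01 -4.71513069e-01 -4.83931126e-04
 -9.44350712e-01  1.27209953e+00] [-0.00348589  0.02423379  0.00941358] [-0.11832223  0.63632673 -1.76015036]
```

View pics/w4.png

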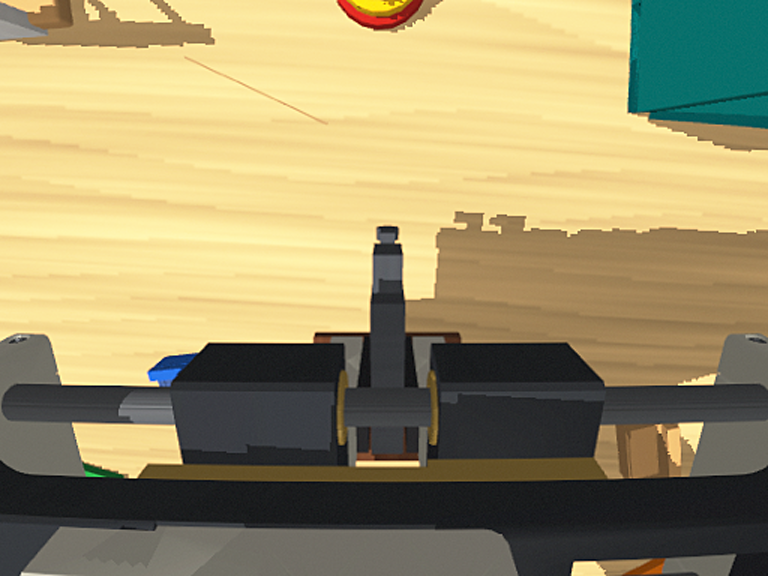

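```bash
python3 - <<'E'
from h import *
np.set_printoptions(precision=4,suppress=True)
crop("w4",200,140,320,240,6,"w4c")
c=lcam("w4")
p=onz(c,np.array([(371,293),(405,293)])/1.5,.179);print(p, p.mean(0))
E
```

```text
[[ 0.5441 -0.0059  0.179 ]
 [ 0.5447 -0.016   0.179 ]] [ 0.5444 -0.0109  0.179 ]
```

View pics/w4c.png

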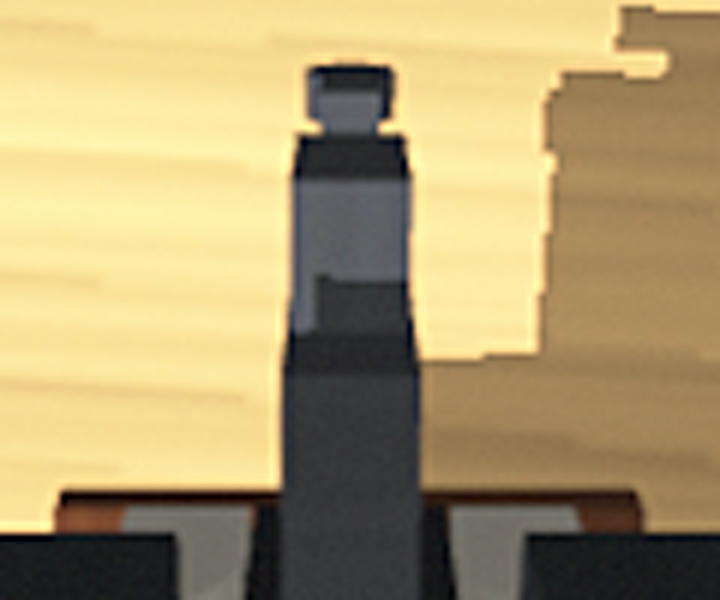

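```bash
python3 - <<'E'
from h import *
np.set_printoptions(precision=4,suppress=True)
c=lcam("w4")
for z in (.176,.179,.182):
  p=onz(c,un([(283,372),(420,372)],200,140,6),z);print(p, p.mean(0))
# board back corners at z=.084+.008
print(onz(c,un([(62,492),(635,492)],200,140,6),.092))
E
```

```text
[[ 0.54   -0.0057  0.176 ]
 [ 0.5407 -0.0162  0.176 ]] [ 0.5404 -0.011   0.176 ]
[[ 0.5411 -0.0058  0.179 ]
 [ 0.5417 -0.016   0.179 ]] [ 0.5414 -0.0109  0.179 ]
[[ 0.5421 -0.0058  0.182 ]
 [ 0.5428 -0.0158  0.182 ]] [ 0.5425 -0.0108  0.182 ]
[[ 0.4923  0.0239  0.092 ]
 [ 0.4971 -0.0512  0.092 ]]
```

The rib reads ~13% small for the assumed height: I lifted before the slow fingers had fully closed, so the grip is ~20 mm too high on the rib. I'll set it back down and re-grip.

Request:
move_arm(rows=[{"delta_pos":[0,0,-1],"delta_rot":[0,0,0],"hand":0.5},{"delta_pos":[0,0,-2],"delta_rot":[0,0,0],"hand":0.5},{"delta_pos":[0,0,-1.5],"delta_rot":[0,0,0],"hand":0.5},{"delta_pos":[0,0,-0.5],"delta_rot":[0,0,0],"hand":0.5},{"delta_pos":[0,0,-0.2],"delta_rot":[0,0,0],"hand":0.5},{"delta_pos":[0,0,-0.2],"delta_rot":[0,0,0],"hand":0.5},{"delta_pos":[0,0,-0.1],"delta_rot":[0,0,0],"hand":0.5},{"delta_pos":[0,0,0],"delta_rot":[0,0,0],"hand":0.5},{"delta_pos":[0,0,0],"delta_rot":[0,0,0],"hand":0.5},{"delta_pos":[0,0,0],"delta_rot":[0,0,0],"hand":0.5}])

```text
t: 7.35
eef_pos: [0.5065, -0.0128, 0.1109]
ee_rot: [-3.141, -0.001, 0.064]
force: [-0.1, -0.2, -1.0]
width: 0.0116
```

```bash
python3 - <<'E'
from h import *
snap("wrist","w5");snap("scene","s5");crop("s5",230,180,330,260,7,"s5c");crop("w5",200,140,320,240,6,"w5c")
E
```

```text
(no output)
```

View pics/s5c.png

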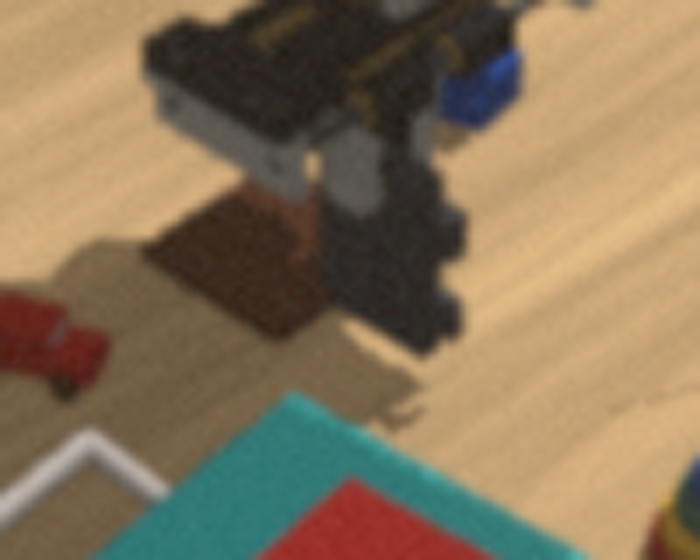

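View pics/w5c.png

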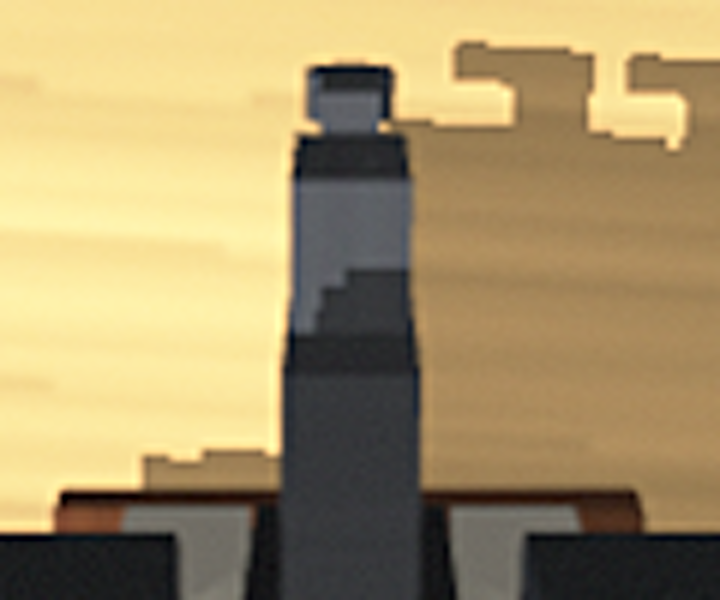

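```bash
python3 - <<'E'
from h import *
c=lcam("w5")
for z0 in (0,.005,.01,.015,.02):
  p=onz(c,un([(283,372),(420,372)],200,140,6),z0+.095);q=onz(c,un([(62,492),(635,492)],200,140,6),z0+.008)
  print(z0,np.linalg.norm(p[0]-p[1]),p.mean(0),np.linalg.norm(q[0]-q[1]),q.mean(0))
E
```

```text
0 0.012778504763241183 [ 0.53174926 -0.0115229   0.095     ] 0.08591960669672234 [ 0.48280419 -0.0144149   0.008     ]
0.005 0.012359444711421076 [ 0.53346873 -0.01140215  0.1       ] 0.08412562531462826 [ 0.48492092 -0.01427763  0.013     ]
0.01 0.011940384659600957 [ 0.5351882  -0.01128139  0.105     ] 0.08233164393253417 [ 0.48703765 -0.01414036  0.018     ]
0.015 0.011521324607780839 [ 0.53690766 -0.01116063  0.11      ] 0.08053766255044012 [ 0.48915439 -0.01400309  0.023     ]
0.02 0.011102264555960736 [ 0.53862713 -0.01103988  0.115     ] 0.07874368116834604 [ 0.49127112 -0.01386582  0.028     ]
```

Request:
move_arm(rows=[{"delta_pos":[0,0,-0.2],"delta_rot":[0,0,0],"hand":0.5},{"delta_pos":[0,0,-0.1],"delta_rot":[0,0,0],"hand":0.5},{"delta_pos":[0,0,-0.1],"delta_rot":[0,0,0],"hand":0.5},{"delta_pos":[0,0,0],"delta_rot":[0,0,0],"hand":0.5},{"delta_pos":[0,0,-0.1],"delta_rot":[0,0,0],"hand":0.5},{"delta_pos":[0,0,0],"delta_rot":[0,0,0],"hand":0.5},{"delta_pos":[0,0,0],"delta_rot":[0,0,0],"hand":0.5},{"delta_pos":[0,0,0],"delta_rot":[0,0,0],"hand":0.5},{"delta_pos":[0,0,0],"delta_rot":[0,0,0],"hand":0.5},{"delta_pos":[0,0,0],"delta_rot":[0,0,0],"hand":0.5}])

```text
t: 8.45
eef_pos: [0.5063, -0.0128, 0.1056]
ee_rot: [-3.142, -0.0, 0.064]
force: [-0.1, -0.2, -1.3]
width: 0.0116
```

Request:
move_arm(rows=[{"delta_pos":[0,0,-0.1],"delta_rot":[0,0,0],"hand":0.5},{"delta_pos":[0,0,-0.1],"delta_rot":[0,0,0],"hand":0.5},{"delta_pos":[0,0,0],"delta_rot":[0,0,0],"hand":0.5},{"delta_pos":[0,0,0],"delta_rot":[0,0,0],"hand":0.5},{"delta_pos":[0,0,0],"delta_rot":[0,0,0],"hand":0.5},{"delta_pos":[0,0,0],"delta_rot":[0,0,0],"hand":0.5},{"delta_pos":[0,0,0],"delta_rot":[0,0,0],"hand":0.5},{"delta_pos":[0,0,0],"delta_rot":[0,0,0],"hand":0.5},{"delta_pos":[0,0,0],"delta_rot":[0,0,0],"hand":0.5},{"delta_pos":[0,0,0],"delta_rot":[0,0,0],"hand":0.5}])

```text
t: 9.45
eef_pos: [0.5063, -0.0128, 0.1036]
ee_rot: [-3.142, -0.0, 0.064]
force: [-0.2, -0.0, -2.9]
width: 0.0119
```

Request:
move_arm(rows=[{"delta_pos":[0,0,-0.1],"delta_rot":[0,0,0],"hand":0.5},{"delta_pos":[0,0,-0.1],"delta_rot":[0,0,0],"hand":0.5},{"delta_pos":[0,0,0],"delta_rot":[0,0,0],"hand":0.5},{"delta_pos":[0,0,0],"delta_rot":[0,0,0],"hand":0.5},{"delta_pos":[0,0,0],"delta_rot":[0,0,0],"hand":0.5},{"delta_pos":[0,0,0],"delta_rot":[0,0,0],"hand":0.5},{"delta_pos":[0,0,0],"delta_rot":[0,0,0],"hand":0.5},{"delta_pos":[0,0,0],"delta_rot":[0,0,0],"hand":0.5},{"delta_pos":[0,0,0],"delta_rot":[0,0,0],"hand":0.5},{"delta_pos":[0,0,0],"delta_rot":[0,0,0],"hand":0.5}])

```text
t: 10.45
eef_pos: [0.5063, -0.0128, 0.1015]
ee_rot: [3.142, 0.0, 0.064]
force: [-0.0, 0.3, -1.2]
width: 0.011
```

```bash
python3 - <<'E'
from h import *
snap("wrist","w6");snap("scene","s6");crop("s6",230,180,330,260,7,"s6c");crop("w6",200,140,320,240,6,"w6c")
for i in range(3): print(get_state()['force'])
E
```

```text
[ 0.59878461 -0.74905542 -1.97628388]
[ 0.59878461 -0.74905542 -1.97628388]
[ 0.59878461 -0.74905542 -1.97628388]
```

View pics/s6c.png

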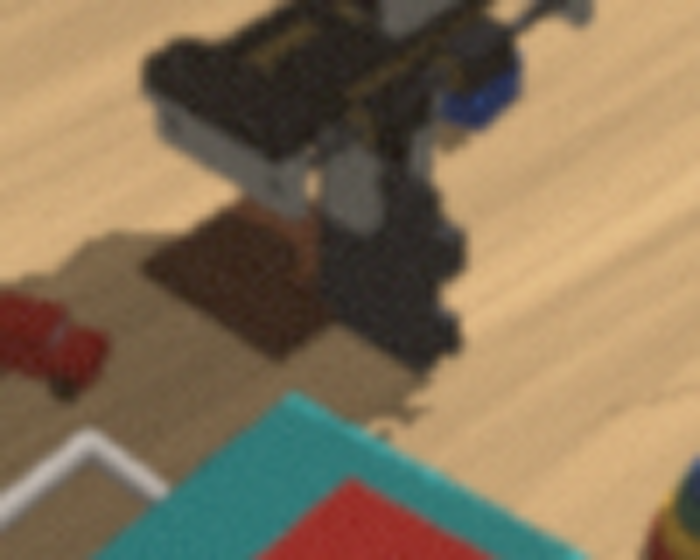

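View pics/w6c.png

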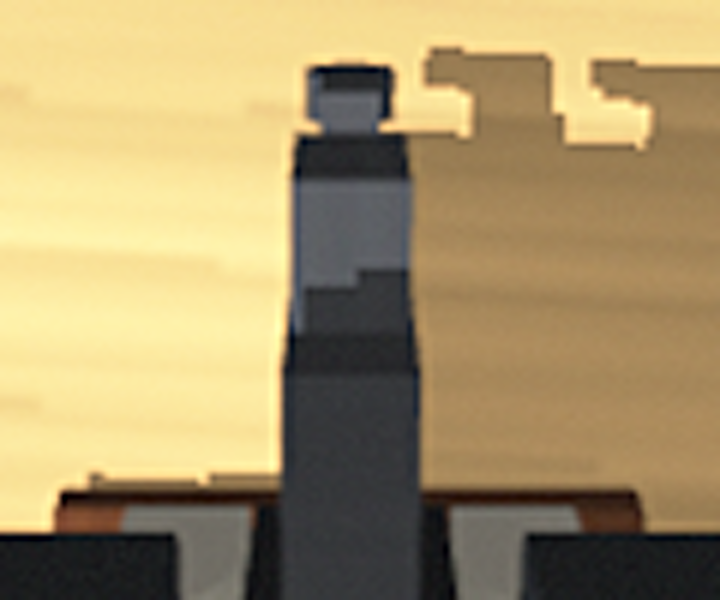

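Request:
move_arm(rows=[{"delta_pos":[0,0,-0.2],"delta_rot":[0,0,0],"hand":0.5},{"delta_pos":[0,0,-0.1],"delta_rot":[0,0,0],"hand":0.5},{"delta_pos":[0,0,-0.1],"delta_rot":[0,0,0],"hand":0.5},{"delta_pos":[0,0,-0.1],"delta_rot":[0,0,0],"hand":0.5},{"delta_pos":[0,0,-0.05],"delta_rot":[0,0,0],"hand":0.5},{"delta_pos":[0,0,0],"delta_rot":[0,0,0],"hand":0.5},{"delta_pos":[0,0,0],"delta_rot":[0,0,0],"hand":0.5},{"delta_pos":[0,0,0],"delta_rot":[0,0,0],"hand":0.5},{"delta_pos":[0,0,0],"delta_rot":[0,0,0],"hand":0.5},{"delta_pos":[0,0,0],"delta_rot":[0,0,0],"hand":0.5}])

```text
t: 11.55
eef_pos: [0.5063, -0.0128, 0.0961]
ee_rot: [3.142, -0.0, 0.064]
force: [-0.5, 0.4, -1.0]
width: 0.0117
```

Request:
move_arm(rows=[{"delta_pos":[0,0,-0.1],"delta_rot":[0,0,0],"hand":0.5},{"delta_pos":[0,0,0],"delta_rot":[0,0,0],"hand":0.5},{"delta_pos":[0,0,-0.1],"delta_rot":[0,0,0],"hand":0.5},{"delta_pos":[0,0,0],"delta_rot":[0,0,0],"hand":0.5},{"delta_pos":[0,0,0],"delta_rot":[0,0,0],"hand":0.5},{"delta_pos":[0,0,0],"delta_rot":[0,0,0],"hand":0.5},{"delta_pos":[0,0,0],"delta_rot":[0,0,0],"hand":0.5},{"delta_pos":[0,0,0],"delta_rot":[0,0,0],"hand":0.5},{"delta_pos":[0,0,0],"delta_rot":[0,0,0],"hand":0.5},{"delta_pos":[0,0,0],"delta_rot":[0,0,0],"hand":0.5}])

```text
t: 12.55
eef_pos: [0.5066, -0.0129, 0.0959]
ee_rot: [3.141, -0.001, 0.065]
force: [-5.9, 1.2, 19.4]
width: 0.0112
```

```bash
python3 - <<'E'
from h import *
snap("wrist","w7");crop("w7",200,140,320,240,6,"w7c")
E
```

```text
(no output)
```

View pics/w7c.png

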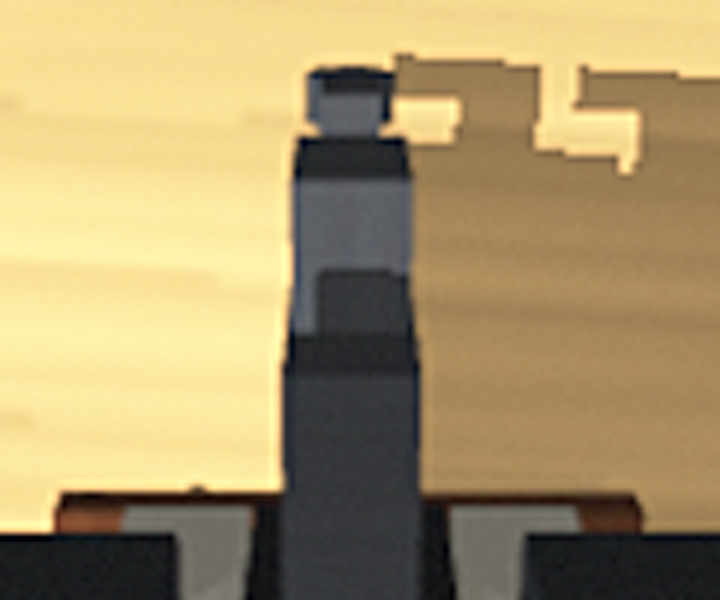

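On the table (19 N contact, TCP 0.096, i.e. 15 mm too high). Open, go down 13 mm, close fully before lifting.

Request:
move_arm(force=60, rows=[{"delta_pos":[0,0,0.1],"delta_rot":[0,0,0],"hand":2.6},{"delta_pos":[0,0,0],"delta_rot":[0,0,0],"hand":2.6},{"delta_pos":[0,0,0],"delta_rot":[0,0,0],"hand":2.6},{"delta_pos":[0,0,-0.7],"delta_rot":[0,0,0],"hand":2.6},{"delta_pos":[0,0,-0.75],"delta_rot":[0,0,0],"hand":2.6},{"delta_pos":[0,0,0],"delta_rot":[0,0,0],"hand":0.5},{"delta_pos":[0,0,0],"delta_rot":[0,0,0],"hand":0.5},{"delta_pos":[0,0,0],"delta_rot":[0,0,0],"hand":0.5},{"delta_pos":[0,0,0],"delta_rot":[0,0,0],"hand":0.5},{"delta_pos":[0,0,0],"delta_rot":[0,0,0],"hand":0.5}])

```text
t: 13.6
eef_pos: [0.5063, -0.0128, 0.0806]
ee_rot: [-3.142, -0.0, 0.064]
force: [0.2, 0.2, -2.2]
width: 0.0119
```

Request:
move_arm(rows=[{"delta_pos":[0,0,0],"delta_rot":[0,0,0],"hand":0.5},{"delta_pos":[0,0,0],"delta_rot":[0,0,0],"hand":0.5},{"delta_pos":[0,0,0],"delta_rot":[0,0,0],"hand":0.5},{"delta_pos":[0,0,0.1],"delta_rot":[0,0,0],"hand":0.5},{"delta_pos":[0,0,1],"delta_rot":[0,0,0],"hand":0.5},{"delta_pos":[0,0,1.9],"delta_rot":[0,0,0],"hand":0.5},{"delta_pos":[0,0,2],"delta_rot":[0,0,0],"hand":0.5},{"delta_pos":[0,0,2],"delta_rot":[0,0,0],"hand":0.5},{"delta_pos":[0,0,0],"delta_rot":[0,0,0],"hand":0.5},{"delta_pos":[0,0,0],"delta_rot":[0,0,0],"hand":0.5}])

```text
t: 14.6
eef_pos: [0.5064, -0.0127, 0.1512]
ee_rot: [-3.141, -0.001, 0.064]
force: [-0.3, 1.1, -1.9]
width: 0.0115
```

```bash
python3 - <<'E'
from h import *
s=get_state();print(s['eef_pos'],s['ee_rot'])
snap("wrist","w8");crop("w8",200,140,320,240,6,"w8c")
E
```

```text
[ 0.50642053 -0.01266555  0.15124972] [-3.14093513e+00 -1.43336669e-03  6.42683834e-02]
```

View pics/w8c.png

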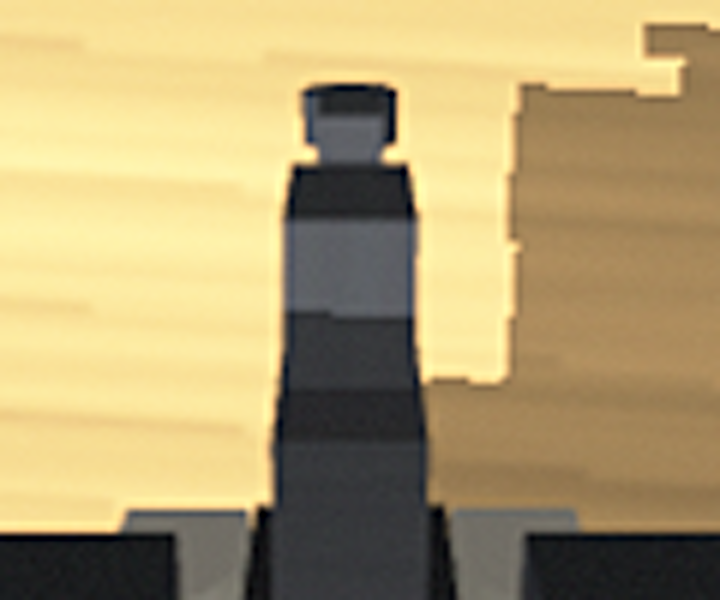

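```bash
python3 - <<'E'
from h import *
c=lcam("w8")
for z in (.16,.1656,.17):
  p=onz(c,un([(273,441),(427,441)],200,140,6),z);print(z,np.linalg.norm(p[0]-p[1]),p.mean(0))
p=onz(c,un([(285,218),(417,218)],200,140,6),.1536);print(np.linalg.norm(p[0]-p[1]),p.mean(0))
E
```

```text
0.16 0.01219553585480534 [ 0.53439908 -0.01108366  0.16      ]
0.1656 0.011661480444853546 [ 0.53657276 -0.01094054  0.1656    ]
0.17 0.011241865479891429 [ 0.53828066 -0.01082808  0.17      ]
0.01055537910527395 [ 0.55095623 -0.01009855  0.1536    ]
```

Grip offset now matches the text (rib back 30 mm ahead of TCP). Move to 40 mm in front of the post, at hang height.

Request:
move_arm(rows=[{"delta_pos":[0.5,1.8,0.1],"delta_rot":[0,0,0.1],"hand":0.5},{"delta_pos":[1,3.5,0.3],"delta_rot":[0,0,0.2],"hand":0.5},{"delta_pos":[1,3.5,0.3],"delta_rot":[0,0,0.2],"hand":0.5},{"delta_pos":[1,3.5,0.3],"delta_rot":[0,0,0.2],"hand":0.5},{"delta_pos":[1,3.5,0.3],"delta_rot":[0,0,0.2],"hand":0.5},{"delta_pos":[1,3.5,0.3],"delta_rot":[0,0,0.1],"hand":0.5},{"delta_pos":[1,3.5,0.1],"delta_rot":[0,0,0.1],"hand":0.5},{"delta_pos":[0.5,2,0],"delta_rot":[0,0,0],"hand":0.5},{"delta_pos":[0,0,0],"delta_rot":[0,0,0],"hand":0.5},{"delta_pos":[0,0,0],"delta_rot":[0,0,0],"hand":0.5}])

```text
t: 15.65
eef_pos: [0.5756, 0.2349, 0.1662]
ee_rot: [3.14, 0.002, 0.084]
force: [0.1, -0.9, -1.8]
width: 0.0119
```

```bash
python3 - <<'E'
from h import *
s=get_state();print(s['eef_pos'],s['ee_rot'])
snap("wrist","w9");crop("w9",160,60,360,240,4,"w9c")
E
```

```text
[0.57556478 0.23493258 0.16619129] [3.14028665e+00 2.29631364e-03 8.40311678e-02]
```

View pics/w9c.png

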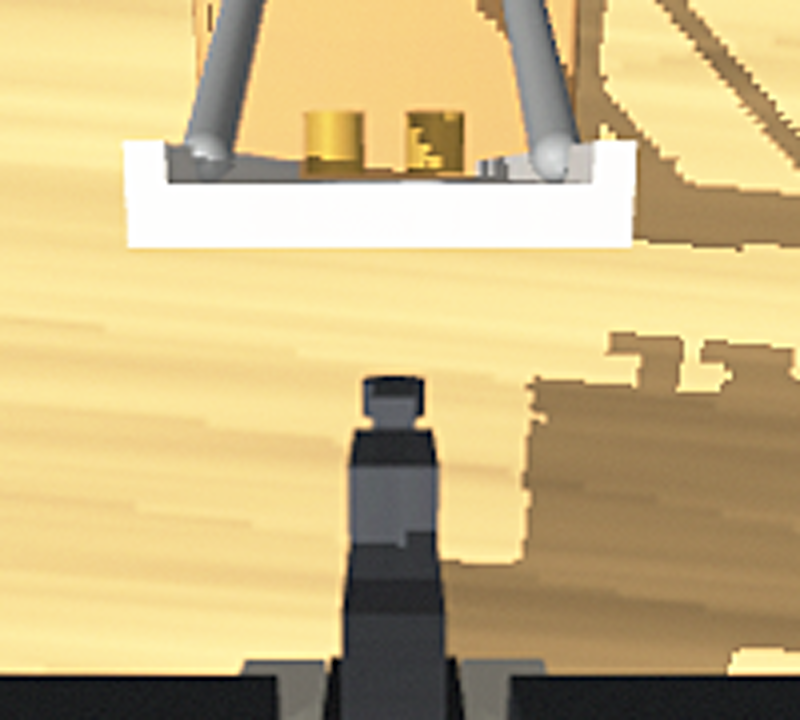

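```bash
python3 - <<'E'
from h import *
np.set_printoptions(precision=4,suppress=True)
c=lcam("w9")
e=np.array([.084]);ex=np.array([np.cos(.084),np.sin(.084),0]);ey=np.array([-np.sin(.084),np.cos(.084),0])
P=onz(c,un([(128,247),(633,247)],160,60,4),.185)
r=onz(c,un([(343,614),(446,614)],160,60,4),.1662+.0144)
cl=onz(c,un([(351,466),(437,466)],160,60,4),.1662+.0024)
print(P,np.linalg.norm(P[0]-P[1]),r,np.linalg.norm(r[0]-r[1]))
m=P.mean(0)
d=P[1]-P[0];print("yaw",np.arctan2(d[0],-d[1]))
for q in (r,cl): v=m-q.mean(0); print("to go",v@ex,v@ey)
E
```

```text
[[0.6444 0.2671 0.185 ]
 [0.6486 0.2169 0.185 ]] 0.050460922514477334 [[0.6053 0.243  0.1806]
 [0.6063 0.2313 0.1806]] 0.01168375073024091
yaw 0.08380727112152724
to go 0.04096704992190506 0.0014295637408223106
to go 0.02669743733091578 0.0014043194229930766
```

Request:
move_arm(rows=[{"delta_pos":[0,0.14,0.2],"delta_rot":[0,0,0],"hand":0.5},{"delta_pos":[1,0.08,0],"delta_rot":[0,0,0],"hand":0.5},{"delta_pos":[1,0.09,0],"delta_rot":[0,0,0],"hand":0.5},{"delta_pos":[0.5,0.04,0],"delta_rot":[0,0,0],"hand":0.5},{"delta_pos":[0.2,0.02,0],"delta_rot":[0,0,0],"hand":0.5},{"delta_pos":[0.2,0.01,0],"delta_rot":[0,0,0],"hand":0.5},{"delta_pos":[0.2,0.02,0],"delta_rot":[0,0,0],"hand":0.5},{"delta_pos":[0,0,0],"delta_rot":[0,0,0],"hand":0.5},{"delta_pos":[0,0,0],"delta_rot":[0,0,0],"hand":0.5},{"delta_pos":[0,0,0],"delta_rot":[0,0,0],"hand":0.5}])

```text
t: 16.7
eef_pos: [0.6072, 0.2392, 0.1696]
ee_rot: [-3.142, 0.0, 0.084]
force: [-0.1, 0.1, -1.3]
width: 0.0116
```

```bash
python3 - <<'E'
from h import *
s=get_state();print(s['eef_pos'],s['ee_rot'],s['force'],s['moment'])
snap("wrist","w10");crop("w10",160,60,360,240,4,"w10c")
E
```

```text
[0.60715269 0.23920691 0.16960368] [-3.14157910e+00  1.14423114e-05  8.37304400e-02] [-0.0567599   0.06450858 -1.34640147] [ 0.00380551 -0.09462244 -0.02332136]
```

View pics/w10c.png

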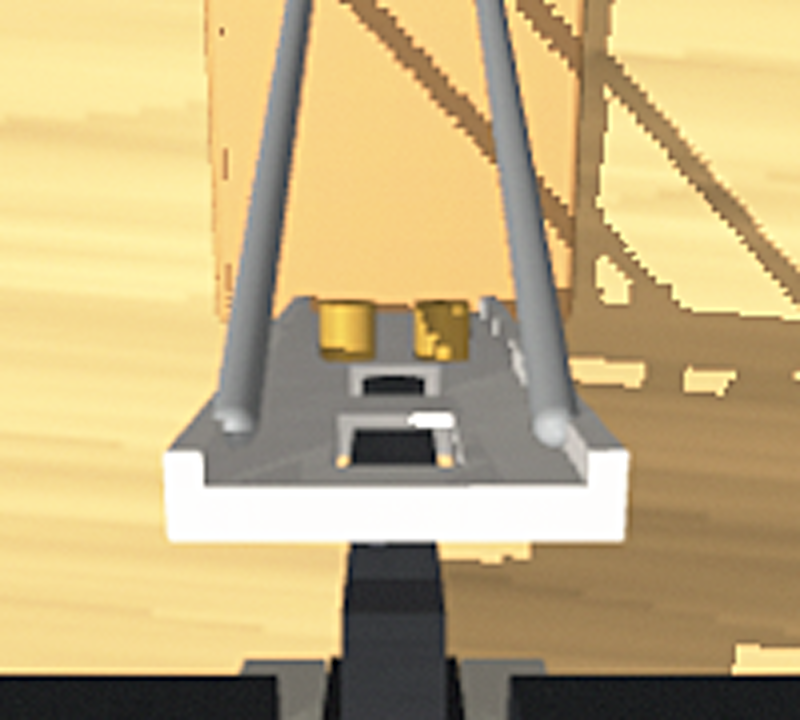

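Both claws show centred in the slots (crop cols 350–440). Continue until contact.

Request:
move_arm(rows=[{"delta_pos":[0.2,0.02,-0.1],"delta_rot":[0,0,0],"hand":0.5},{"delta_pos":[0.2,0.01,0],"delta_rot":[0,0,0],"hand":0.5},{"delta_pos":[0.2,0.02,0],"delta_rot":[0,0,0],"hand":0.5},{"delta_pos":[0.1,0.01,0],"delta_rot":[0,0,0],"hand":0.5},{"delta_pos":[0.1,0.01,0],"delta_rot":[0,0,0],"hand":0.5},{"delta_pos":[0,0,0],"delta_rot":[0,0,0],"hand":0.5},{"delta_pos":[0,0,0],"delta_rot":[0,0,0],"hand":0.5},{"delta_pos":[0,0,0],"delta_rot":[0,0,0],"hand":0.5},{"delta_pos":[0,0,0],"delta_rot":[0,0,0],"hand":0.5},{"delta_pos":[0,0,0],"delta_rot":[0,0,0],"hand":0.5}])

```text
t: 17.75
eef_pos: [0.6153, 0.2399, 0.1686]
ee_rot: [-3.142, -0.0, 0.084]
force: [0.8, -0.1, -2.2]
width: 0.0114
```

Request:
move_arm(rows=[{"delta_pos":[0.1,0.01,0],"delta_rot":[0,0,0],"hand":0.5},{"delta_pos":[0,0,0],"delta_rot":[0,0,0],"hand":0.5},{"delta_pos":[0,0,0],"delta_rot":[0,0,0],"hand":0.5},{"delta_pos":[0,0,0],"delta_rot":[0,0,0],"hand":0.5},{"delta_pos":[0,0,0],"delta_rot":[0,0,0],"hand":0.5},{"delta_pos":[0,0,0],"delta_rot":[0,0,0],"hand":0.5},{"delta_pos":[0,0,0],"delta_rot":[0,0,0],"hand":0.5},{"delta_pos":[0,0,0],"delta_rot":[0,0,0],"hand":0.5},{"delta_pos":[0,0,0],"delta_rot":[0,0,0],"hand":0.5},{"delta_pos":[0,0,0],"delta_rot":[0,0,0],"hand":0.5}])

```text
t: 18.75
eef_pos: [0.616, 0.2399, 0.1685]
ee_rot: [3.141, 0.001, 0.084]
force: [-5.1, -0.9, 0.8]
width: 0.0118
```

Rib touches plate (−5 N) at the predicted place. Press down.

Request:
move_arm(rows=[{"delta_pos":[0,0,-0.2],"delta_rot":[0,0,0],"hand":0.5},{"delta_pos":[0,0,-0.2],"delta_rot":[0,0,0],"hand":0.5},{"delta_pos":[0,0,-0.2],"delta_rot":[0,0,0],"hand":0.5},{"delta_pos":[0,0,-0.2],"delta_rot":[0,0,0],"hand":0.5},{"delta_pos":[0,0,-0.2],"delta_rot":[0,0,0],"hand":0.5},{"delta_pos":[0,0,-0.1],"delta_rot":[0,0,0],"hand":0.5},{"delta_pos":[0,0,-0.1],"delta_rot":[0,0,0],"hand":0.5},{"delta_pos":[0,0,0],"delta_rot":[0,0,0],"hand":0.5},{"delta_pos":[0,0,0],"delta_rot":[0,0,0],"hand":0.5},{"delta_pos":[0,0,0],"delta_rot":[0,0,0],"hand":0.5}])

```text
t: 19.75
eef_pos: [0.616, 0.2398, 0.1573]
ee_rot: [3.141, 0.0, 0.084]
force: [-7.5, -1.7, 5.7]
width: 0.0117
```

Request:
move_arm(rows=[{"delta_pos":[0,0,-0.1],"delta_rot":[0,0,0],"hand":0.5},{"delta_pos":[0,0,-0.1],"delta_rot":[0,0,0],"hand":0.5},{"delta_pos":[0,0,-0.1],"delta_rot":[0,0,0],"hand":0.5},{"delta_pos":[0,0,-0.1],"delta_rot":[0,0,0],"hand":0.5},{"delta_pos":[0,0,-0.1],"delta_rot":[0,0,0],"hand":0.5},{"delta_pos":[0,0,0],"delta_rot":[0,0,0],"hand":0.5},{"delta_pos":[0,0,0],"delta_rot":[0,0,0],"hand":0.5},{"delta_pos":[0,0,0],"delta_rot":[0,0,0],"hand":0.5},{"delta_pos":[0,0,0],"delta_rot":[0,0,0],"hand":0.5},{"delta_pos":[0,0,0],"delta_rot":[0,0,0],"hand":0.5}])

```text
t: 20.75
eef_pos: [0.616, 0.2398, 0.1514]
ee_rot: [3.141, 0.001, 0.083]
force: [-5.0, -0.5, 0.5]
width: 0.0115
```

Request:
move_arm(rows=[{"delta_pos":[0,0,-0.1],"delta_rot":[0,0,0],"hand":0.5},{"delta_pos":[0,0,-0.1],"delta_rot":[0,0,0],"hand":0.5},{"delta_pos":[0,0,-0.1],"delta_rot":[0,0,0],"hand":0.5},{"delta_pos":[0,0,0],"delta_rot":[0,0,0],"hand":0.5},{"delta_pos":[0,0,0],"delta_rot":[0,0,0],"hand":0.5},{"delta_pos":[0,0,0],"delta_rot":[0,0,0],"hand":0.5},{"delta_pos":[0,0,0],"delta_rot":[0,0,0],"hand":0.5},{"delta_pos":[0,0,0],"delta_rot":[0,0,0],"hand":0.5},{"delta_pos":[0,0,0],"delta_rot":[0,0,0],"hand":0.5},{"delta_pos":[0,0,0],"delta_rot":[0,0,0],"hand":0.5}])

```text
t: 21.75
eef_pos: [0.616, 0.2398, 0.1502]
ee_rot: [3.141, -0.0, 0.084]
force: [-9.8, -1.2, 10.9]
width: 0.0115
```

Request:
move_arm(rows=[{"delta_pos":[0,0,-0.1],"delta_rot":[0,0,0],"hand":0.5},{"delta_pos":[0,0,-0.1],"delta_rot":[0,0,0],"hand":0.5},{"delta_pos":[0,0,0],"delta_rot":[0,0,0],"hand":0.5},{"delta_pos":[0,0,0],"delta_rot":[0,0,0],"hand":0.5},{"delta_pos":[0,0,0],"delta_rot":[0,0,0],"hand":0.5},{"delta_pos":[0,0,0],"delta_rot":[0,0,0],"hand":0.5},{"delta_pos":[0,0,0],"delta_rot":[0,0,0],"hand":0.5},{"delta_pos":[0,0,0],"delta_rot":[0,0,0],"hand":0.5},{"delta_pos":[0,0,0],"delta_rot":[0,0,0],"hand":0.5},{"delta_pos":[0,0,0],"delta_rot":[0,0,0],"hand":0.5}])

```text
t: 22.75
eef_pos: [0.616, 0.2398, 0.1501]
ee_rot: [3.141, -0.001, 0.085]
force: [-15.4, -2.9, 22.8]
width: 0.0119
```

Bottomed (23 N with no travel). Unload and tug-test upward a little.

Request:
move_arm(rows=[{"delta_pos":[-0.1,0,0.2],"delta_rot":[0,0,0],"hand":0.5},{"delta_pos":[0,0,0.2],"delta_rot":[0,0,0],"hand":0.5},{"delta_pos":[0,0,0.1],"delta_rot":[0,0,0],"hand":0.5},{"delta_pos":[0,0,0.1],"delta_rot":[0,0,0],"hand":0.5},{"delta_pos":[0,0,0],"delta_rot":[0,0,0],"hand":0.5},{"delta_pos":[0,0,0],"delta_rot":[0,0,0],"hand":0.5},{"delta_pos":[0,0,0],"delta_rot":[0,0,0],"hand":0.5},{"delta_pos":[0,0,0],"delta_rot":[0,0,0],"hand":0.5},{"delta_pos":[0,0,0],"delta_rot":[0,0,0],"hand":0.5},{"delta_pos":[0,0,0],"delta_rot":[0,0,0],"hand":0.5}])

```text
t: 23.75
eef_pos: [0.6153, 0.2399, 0.1525]
ee_rot: [3.142, 0.0, 0.084]
force: [1.4, -0.6, -5.0]
width: 0.0115
```

Request:
move_arm(rows=[{"delta_pos":[0,0,-0.2],"delta_rot":[0,0,0],"hand":0.5},{"delta_pos":[0,0,-0.2],"delta_rot":[0,0,0],"hand":0.5},{"delta_pos":[0,0,-0.1],"delta_rot":[0,0,0],"hand":0.5},{"delta_pos":[0,0,0.1],"delta_rot":[0,0,0],"hand":4},{"delta_pos":[0,0,0],"delta_rot":[0,0,0],"hand":4},{"delta_pos":[0,0,0],"delta_rot":[0,0,0],"hand":4},{"delta_pos":[0,0,0],"delta_rot":[0,0,0],"hand":4},{"delta_pos":[0,0,0],"delta_rot":[0,0,0],"hand":4},{"delta_pos":[0,0,2],"delta_rot":[0,0,0],"hand":4},{"delta_pos":[0,0,2],"delta_rot":[0,0,0],"hand":4}])

```text
t: 24.75
eef_pos: [0.615, 0.2397, 0.1882]
ee_rot: [3.141, 0.002, 0.084]
force: [1.0, 0.2, -0.5]
width: 0.0402
```

Request:
move_arm(rows=[{"delta_pos":[0,0,4],"delta_rot":[0,0,0],"hand":8},{"delta_pos":[0,0,4],"delta_rot":[0,0,0],"hand":8},{"delta_pos":[-3,0,3],"delta_rot":[0,0,0],"hand":8},{"delta_pos":[-4,-2,0],"delta_rot":[0,0,0],"hand":8},{"delta_pos":[-4,-2,0],"delta_rot":[0,0,0],"hand":8},{"delta_pos":[0,0,0],"delta_rot":[0,0,0],"hand":8},{"delta_pos":[0,0,0],"delta_rot":[0,0,0],"hand":8},{"delta_pos":[0,0,0],"delta_rot":[0,0,0],"hand":8},{"delta_pos":[0,0,0],"delta_rot":[0,0,0],"hand":8},{"delta_pos":[0,0,0],"delta_rot":[0,0,0],"hand":8}])

```text
t: 25.75
eef_pos: [0.5059, 0.2003, 0.2979]
ee_rot: [3.141, 0.001, 0.083]
force: [0.5, -1.1, 1.1]
width: 0.08
```

```bash
python3 - <<'E'
from h import *
s=get_state();print(s['eef_pos'],s['ee_rot'],s['force'])
snap("wrist","w11");snap("scene","s11");crop("s11",320,130,440,260,5,"s11c");crop("w11",60,0,300,160,3.3,"w11c")
E
```

```text
[0.50588437 0.20025282 0.2979235 ] [3.14088019e+00 8.73764224e-04 8.32738634e-02] [ 0.53490564 -1.13293736  1.05427212]
```

View pics/s11c.png

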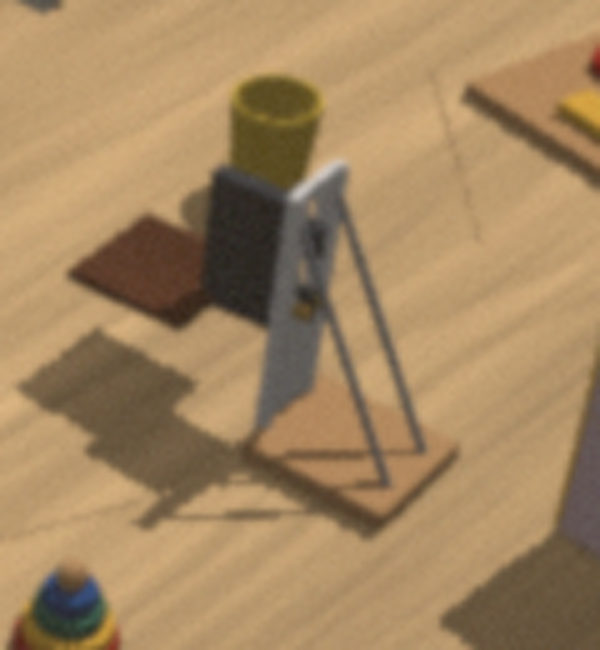

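View pics/w11.png

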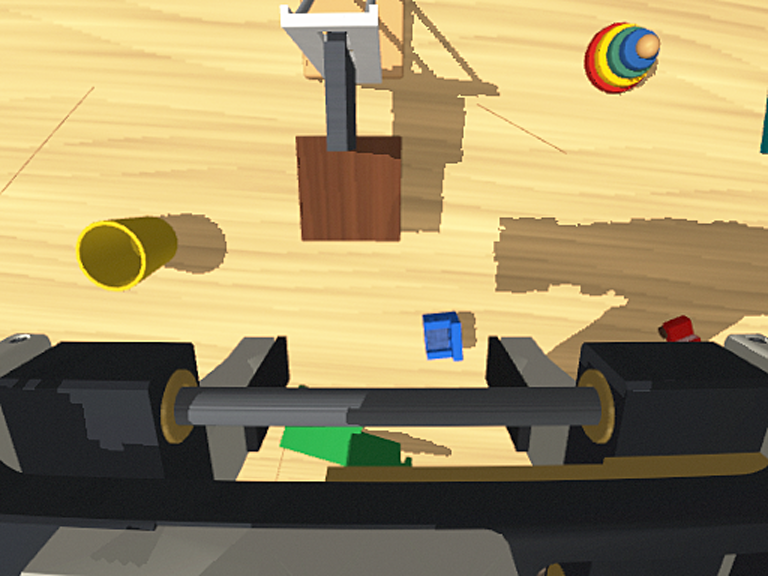

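Scene view shows the ledge hanging flush on the plate, claws through both slots. Now check its height numerically, and go look at vase/sofa/car.

Request:
move_arm(rows=[{"delta_pos":[-0.9,-4.8,0],"delta_rot":[0,0,0],"hand":8},{"delta_pos":[-0.9,-4.8,0],"delta_rot":[0,0,0],"hand":8},{"delta_pos":[-0.9,-4.8,0],"delta_rot":[0,0,0],"hand":8},{"delta_pos":[-0.9,-4.8,0],"delta_rot":[0,0,0],"hand":8},{"delta_pos":[-0.9,-4.8,0],"delta_rot":[0,0,0],"hand":8},{"delta_pos":[-0.9,-4.8,0],"delta_rot":[0,0,0],"hand":8},{"delta_pos":[-0.9,-4.8,0],"delta_rot":[0,0,0],"hand":8},{"delta_pos":[-0.9,-4.8,0],"delta_rot":[0,0,0],"hand":8},{"delta_pos":[-0.9,-4.8,0],"delta_rot":[0,0,0],"hand":8},{"delta_pos":[-0.9,-4.8,0],"delta_rot":[0,0,0],"hand":8}])

```text
t: 26.85
eef_pos: [0.4148, -0.2821, 0.2987]
ee_rot: [3.141, -0.0, 0.084]
force: [0.8, 0.3, 0.6]
width: 0.0797
```

Request:
move_arm(rows=[{"delta_pos":[0,0,0],"delta_rot":[0,0,0],"hand":8},{"delta_pos":[0,0,0],"delta_rot":[0,0,0],"hand":8},{"delta_pos":[0,0,0],"delta_rot":[0,0,0],"hand":8},{"delta_pos":[0,0,0],"delta_rot":[0,0,0],"hand":8},{"delta_pos":[0,0,0],"delta_rot":[0,0,0],"hand":8},{"delta_pos":[0,0,0],"delta_rot":[0,0,0],"hand":8},{"delta_pos":[0,0,0],"delta_rot":[0,0,0],"hand":8},{"delta_pos":[0,0,0],"delta_rot":[0,0,0],"hand":8},{"delta_pos":[0,0,0],"delta_rot":[0,0,0],"hand":8},{"delta_pos":[0,0,0],"delta_rot":[0,0,0],"hand":8}])

```text
t: 27.85
eef_pos: [0.4153, -0.28, 0.2986]
ee_rot: [-3.142, -0.0, 0.084]
force: [-0.3, 0.1, 0.5]
width: 0.08
```

```bash
python3 - <<'E'
from h import *
np.set_printoptions(precision=4,suppress=True)
s=get_state();print(s['eef_pos'],s['ee_rot'],s['q'])
snap("wrist","w12")
c=lcam("w11")
for z in (.074,.078,.084):
  q=onz(c,np.array([(296,137),(400.5,137),(302,241),(400.5,241)])/1.5,z);print(z,np.linalg.norm(q[0]-q[1]),np.linalg.norm(q[0]-q[2]),np.linalg.norm(q[2]-q[3]),q.mean(0))
E
```

```text
[ 0.4153 -0.28    0.2986] [-3.1416 -0.      0.0836] [-0.2002  0.0373 -0.2816 -0.     -1.2518  1.8547]
0.074 0.08309824505141153 0.08402898422578943 0.08342797511036544 [0.5534 0.2341 0.074 ]
0.078 0.08217588960940889 0.0830962979718419 0.08250195980389656 [0.5537 0.2338 0.078 ]
0.084 0.08079235644640492 0.08169726859092072 0.08111293684419328 [0.5542 0.2334 0.084 ]
```

View pics/w12.png

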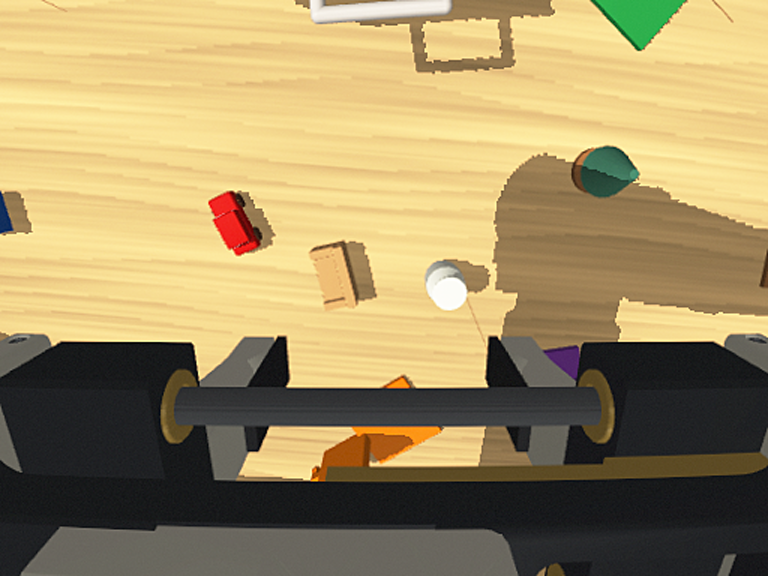

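```bash
python3 - <<'E'
from h import *
np.set_printoptions(precision=4,suppress=True)
c=lcam("w12");crop("w12",130,110,350,250,3.6,"w12c")
print("vase top",onz(c,np.array([(450,293)])/1.5,.062))
ct=lcam("top0")
# rim extremes
P=onz(ct,np.array([(585,376),(620,355),(548,357),(581,347),(592,384),(557,391)])/1.5,.0);print("purple rib approx z.05",onz(ct,np.array([(592,362),(622,352)])/1.5,.07),P)
E
```

```text
vase top [[ 0.3783 -0.3411  0.062 ]]
purple rib approx z.05 [[ 0.2697 -0.502   0.07  ]
 [ 0.2883 -0.5716  0.07  ]] [[ 0.246  -0.5042  0.    ]
 [ 0.2901 -0.5917  0.    ]
 [ 0.2944 -0.4237  0.    ]
 [ 0.3137 -0.5034  0.    ]
 [ 0.2269 -0.518   0.    ]
 [ 0.2152 -0.4356  0.    ]]
```

View pics/w12c.png

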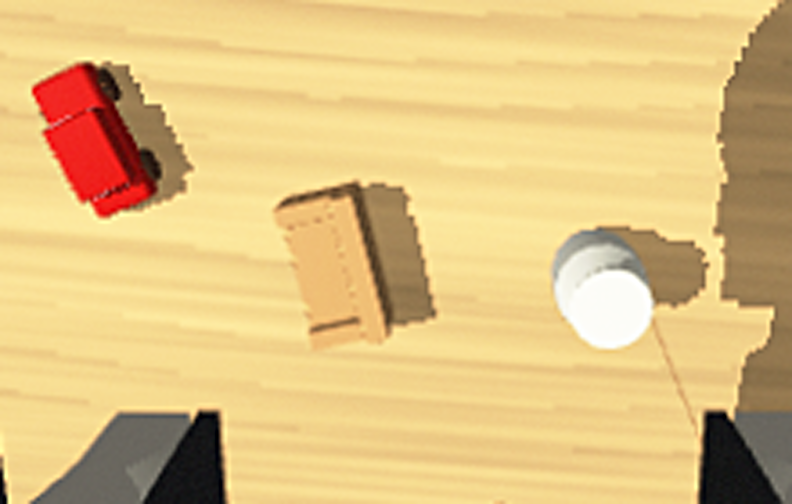

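Request:
move_arm(rows=[{"delta_pos":[-0.7,-1.2,-2],"delta_rot":[0,0,0],"hand":8},{"delta_pos":[-0.7,-1.2,-3],"delta_rot":[0,0,0],"hand":8},{"delta_pos":[-0.7,-1.2,-3],"delta_rot":[0,0,0],"hand":8},{"delta_pos":[-0.8,-1.2,-3],"delta_rot":[0,0,0],"hand":8},{"delta_pos":[-0.8,-1.3,-3],"delta_rot":[0,0,0],"hand":8},{"delta_pos":[0,0,0],"delta_rot":[0,0,0],"hand":8},{"delta_pos":[0,0,0],"delta_rot":[0,0,0],"hand":8},{"delta_pos":[0,0,0],"delta_rot":[0,0,0],"hand":8},{"delta_pos":[0,0,0],"delta_rot":[0,0,0],"hand":8},{"delta_pos":[0,0,0],"delta_rot":[0,0,0],"hand":8}])

```text
t: 28.9
eef_pos: [0.3791, -0.3409, 0.1597]
ee_rot: [3.141, -0.002, 0.084]
force: [0.2, -0.4, -0.2]
width: 0.0801
```

```bash
python3 - <<'E'
from h import *
s=get_state();print(s['eef_pos'],s['ee_rot'],s['q'])
snap("wrist","w13")
E
```

```text
[ 0.37913009 -0.34092053  0.15973119] [ 3.14059605e+00 -1.96217181e-03  8.43392006e-02] [-3.46653557e-01  1.65987184e-01 -4.72713942e-01  1.06950913e-04
 -9.29896113e-01  2.00172425e+00]
```

View pics/w13.png

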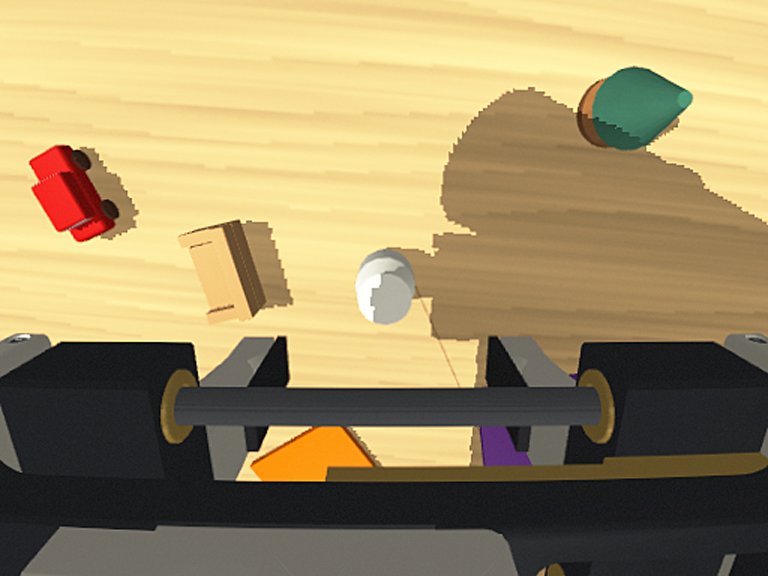

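```bash
python3 - <<'E'
from h import *
c=lcam("w12");d=lcam("w13")
print(tri(c,np.array((449.6,293.7))/1.5,d,np.array((387,299))/1.5), onz(d,np.array([(387,299)])/1.5,.062))
E
```

```text
(array([ 0.37641152, -0.34169635,  0.05692871]), np.float64(0.0006623749687151776)) [[ 0.37844624 -0.34148783  0.062     ]]
```

Vase top at (387,299), centred between fingers; triangulated top height ≈0.057–0.062. Descend, close, wait.

Request:
move_arm(force=15, rows=[{"delta_pos":[0,0,-2],"delta_rot":[0,0,0],"hand":8},{"delta_pos":[0,0,-3],"delta_rot":[0,0,0],"hand":8},{"delta_pos":[0,0,-3],"delta_rot":[0,0,0],"hand":8},{"delta_pos":[0,0,-2.5],"delta_rot":[0,0,0],"hand":8},{"delta_pos":[0,0,-1.2],"delta_rot":[0,0,0],"hand":8},{"delta_pos":[0,0,0],"delta_rot":[0,0,0],"hand":8},{"delta_pos":[0,0,0],"delta_rot":[0,0,0],"hand":3},{"delta_pos":[0,0,0],"delta_rot":[0,0,0],"hand":3},{"delta_pos":[0,0,0],"delta_rot":[0,0,0],"hand":3},{"delta_pos":[0,0,0],"delta_rot":[0,0,0],"hand":3}])

```text
t: 29.95
eef_pos: [0.3788, -0.3412, 0.0424]
ee_rot: [3.141, -0.001, 0.084]
force: [-0.5, -0.5, 0.6]
width: 0.0536
```

Request:
move_arm(rows=[{"delta_pos":[0,0,0],"delta_rot":[0,0,0],"hand":3},{"delta_pos":[0,0,0],"delta_rot":[0,0,0],"hand":3},{"delta_pos":[0,0,0],"delta_rot":[0,0,0],"hand":3},{"delta_pos":[0,0,0],"delta_rot":[0,0,0],"hand":3},{"delta_pos":[0,0,0],"delta_rot":[0,0,0],"hand":3},{"delta_pos":[0,0,0],"delta_rot":[0,0,0],"hand":3},{"delta_pos":[0,0,0],"delta_rot":[0,0,0],"hand":3},{"delta_pos":[0,0,0],"delta_rot":[0,0,0],"hand":3},{"delta_pos":[0,0,1],"delta_rot":[0,0,0],"hand":3},{"delta_pos":[0,0,2],"delta_rot":[0,0,0],"hand":3}])

```text
t: 30.95
eef_pos: [0.3771, -0.3405, 0.0709]
ee_rot: [-3.14, 0.003, 0.083]
force: [-0.6, 0.5, -0.2]
width: 0.0374
```

Request:
move_arm(rows=[{"delta_pos":[0,0,3],"delta_rot":[0,0,0],"hand":3},{"delta_pos":[0,0,4],"delta_rot":[0,0,0],"hand":3},{"delta_pos":[0.4,1.4,3],"delta_rot":[0,0,0],"hand":3},{"delta_pos":[0.8,2.7,1],"delta_rot":[0,0,0],"hand":3},{"delta_pos":[1.2,4.1,0.5],"delta_rot":[0,0,0],"hand":3},{"delta_pos":[1.2,4.1,0.5],"delta_rot":[0,0,0],"hand":3},{"delta_pos":[1.2,4.1,0.5],"delta_rot":[0,0,0],"hand":3},{"delta_pos":[1.2,4.1,0.5],"delta_rot":[0,0,0],"hand":3},{"delta_pos":[1.2,4.1,0],"delta_rot":[0,0,0],"hand":3},{"delta_pos":[1.2,4.1,0],"delta_rot":[0,0,0],"hand":3}])

```text
t: 31.95
eef_pos: [0.4623, -0.0523, 0.2024]
ee_rot: [-3.141, -0.001, 0.084]
force: [1.3, -1.1, -0.9]
width: 0.0373
```

Request:
move_arm(rows=[{"delta_pos":[1.2,4.1,0],"delta_rot":[0,0,0],"hand":3},{"delta_pos":[1.2,4.1,0],"delta_rot":[0,0,0],"hand":3},{"delta_pos":[1.2,4.1,0],"delta_rot":[0,0,0],"hand":3},{"delta_pos":[1.2,4.1,0],"delta_rot":[0,0,0],"hand":3},{"delta_pos":[1.2,4.1,0],"delta_rot":[0,0,0],"hand":3},{"delta_pos":[1.2,4.1,0],"delta_rot":[0,0,0],"hand":3},{"delta_pos":[1.2,4,0],"delta_rot":[0,0,0],"hand":3},{"delta_pos":[0,0,0],"delta_rot":[0,0,0],"hand":3},{"delta_pos":[0,0,0],"delta_rot":[0,0,0],"hand":3},{"delta_pos":[0,0,0],"delta_rot":[0,0,0],"hand":3}])

```text
t: 32.95
eef_pos: [0.5458, 0.2312, 0.2015]
ee_rot: [3.141, 0.001, 0.083]
force: [-0.1, -0.5, -0.3]
width: 0.0375
```

```bash
python3 - <<'E'
from h import *
s=get_state();print(s['eef_pos'],s['ee_rot'],s['q'])
snap("wrist","w14")
E
```

```text
[0.54581577 0.23124202 0.20154794] [3.14126426e+00 6.65085211e-04 8.33111991e-02] [ 7.30139523e-01  2.59763141e-01 -2.41072014e-01 -1.58131440e-04
 -1.07068982e+00  9.24043990e-01]
```

View pics/w14.png

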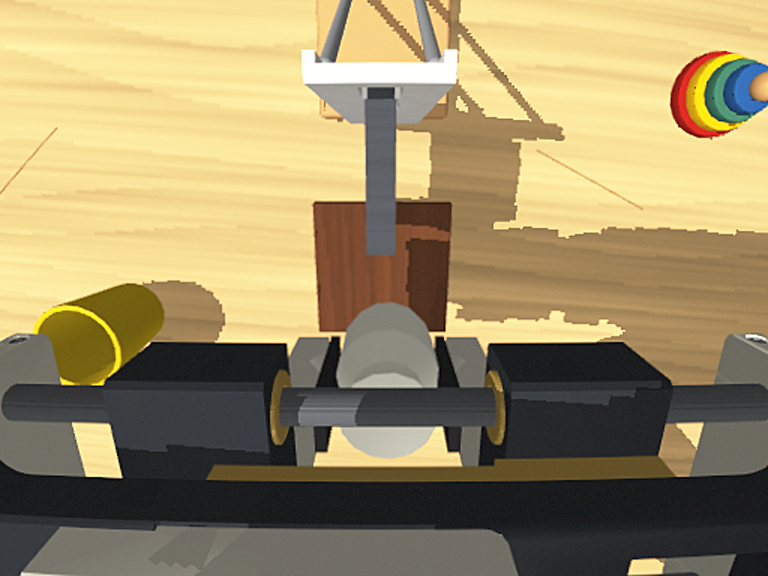

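Vase upright in grasp over the board. Lower to just above it, then creep.

Request:
move_arm(rows=[{"delta_pos":[0,0.2,-1],"delta_rot":[0,0,0],"hand":3},{"delta_pos":[0,0,-2],"delta_rot":[0,0,0],"hand":3},{"delta_pos":[0,0,-2],"delta_rot":[0,0,0],"hand":3},{"delta_pos":[0,0,-1.5],"delta_rot":[0,0,0],"hand":3},{"delta_pos":[0,0,-0.8],"delta_rot":[0,0,0],"hand":3},{"delta_pos":[0,0,-0.4],"delta_rot":[0,0,0],"hand":3},{"delta_pos":[0,0,-0.2],"delta_rot":[0,0,0],"hand":3},{"delta_pos":[0,0,0],"delta_rot":[0,0,0],"hand":3},{"delta_pos":[0,0,0],"delta_rot":[0,0,0],"hand":3},{"delta_pos":[0,0,0],"delta_rot":[0,0,0],"hand":3}])

```text
t: 34.0
eef_pos: [0.5465, 0.2342, 0.1232]
ee_rot: [-3.141, -0.001, 0.084]
force: [-0.3, 0.3, -1.2]
width: 0.0373
```

Request:
move_arm(rows=[{"delta_pos":[0,0,-0.1],"delta_rot":[0,0,0],"hand":3},{"delta_pos":[0,0,-0.1],"delta_rot":[0,0,0],"hand":3},{"delta_pos":[0,0,-0.1],"delta_rot":[0,0,0],"hand":3},{"delta_pos":[0,0,0],"delta_rot":[0,0,0],"hand":3},{"delta_pos":[0,0,0],"delta_rot":[0,0,0],"hand":3},{"delta_pos":[0,0,0],"delta_rot":[0,0,0],"hand":3},{"delta_pos":[0,0,0],"delta_rot":[0,0,0],"hand":3},{"delta_pos":[0,0,0],"delta_rot":[0,0,0],"hand":3},{"delta_pos":[0,0,0],"delta_rot":[0,0,0],"hand":3},{"delta_pos":[0,0,0],"delta_rot":[0,0,0],"hand":3}])

```text
t: 35.0
eef_pos: [0.5463, 0.234, 0.1196]
ee_rot: [-3.142, -0.0, 0.084]
force: [0.6, 0.9, -0.6]
width: 0.0373
```

Request:
move_arm(rows=[{"delta_pos":[0,0,-0.1],"delta_rot":[0,0,0],"hand":3},{"delta_pos":[0,0,0],"delta_rot":[0,0,0],"hand":3},{"delta_pos":[0,0,0],"delta_rot":[0,0,0],"hand":3},{"delta_pos":[0,0,0],"delta_rot":[0,0,0],"hand":3},{"delta_pos":[0,0,0],"delta_rot":[0,0,0],"hand":3},{"delta_pos":[0,0,0],"delta_rot":[0,0,0],"hand":3},{"delta_pos":[0,0,0],"delta_rot":[0,0,0],"hand":3},{"delta_pos":[0,0,0],"delta_rot":[0,0,0],"hand":3},{"delta_pos":[0,0,0],"delta_rot":[0,0,0],"hand":3},{"delta_pos":[0,0,0],"delta_rot":[0,0,0],"hand":3}])

```text
t: 36.0
eef_pos: [0.5463, 0.234, 0.1186]
ee_rot: [-3.142, -0.0, 0.084]
force: [0.3, -0.5, -0.9]
width: 0.0372
```

Request:
move_arm(rows=[{"delta_pos":[0,0,-0.1],"delta_rot":[0,0,0],"hand":3},{"delta_pos":[0,0,0],"delta_rot":[0,0,0],"hand":3},{"delta_pos":[0,0,0],"delta_rot":[0,0,0],"hand":3},{"delta_pos":[0,0,0],"delta_rot":[0,0,0],"hand":3},{"delta_pos":[0,0,0],"delta_rot":[0,0,0],"hand":3},{"delta_pos":[0,0,0],"delta_rot":[0,0,0],"hand":3},{"delta_pos":[0,0,0],"delta_rot":[0,0,0],"hand":3},{"delta_pos":[0,0,0],"delta_rot":[0,0,0],"hand":3},{"delta_pos":[0,0,0],"delta_rot":[0,0,0],"hand":3},{"delta_pos":[0,0,0],"delta_rot":[0,0,0],"hand":3}])

```text
t: 37.0
eef_pos: [0.5463, 0.234, 0.1176]
ee_rot: [3.142, -0.0, 0.084]
force: [0.0, -0.5, -0.1]
width: 0.0376
```

Request:
move_arm(rows=[{"delta_pos":[0,0,-0.1],"delta_rot":[0,0,0],"hand":3},{"delta_pos":[0,0,0],"delta_rot":[0,0,0],"hand":3},{"delta_pos":[0,0,0],"delta_rot":[0,0,0],"hand":3},{"delta_pos":[0,0,0],"delta_rot":[0,0,0],"hand":3},{"delta_pos":[0,0,0],"delta_rot":[0,0,0],"hand":3},{"delta_pos":[0,0,0],"delta_rot":[0,0,0],"hand":3},{"delta_pos":[0,0,0],"delta_rot":[0,0,0],"hand":3},{"delta_pos":[0,0,0],"delta_rot":[0,0,0],"hand":3},{"delta_pos":[0,0,0],"delta_rot":[0,0,0],"hand":3},{"delta_pos":[0,0,0],"delta_rot":[0,0,0],"hand":3}])

```text
t: 38.0
eef_pos: [0.5464, 0.234, 0.1168]
ee_rot: [-3.142, -0.0, 0.084]
force: [-1.8, -0.0, 6.2]
width: 0.0372
```

```bash
python3 - <<'E'
from h import *
s=get_state();print(s['eef_pos'],s['ee_rot'],s['force'],s['moment'])
snap("wrist","w15");snap("scene","s15");crop("s15",320,130,440,260,5,"s15c");
E
```

```text
[0.54637028 0.23400686 0.11682419] [-3.14150685e+00 -2.65763025e-04  8.36916017e-02] [-1.84288744 -0.02274843  6.21482889] [-0.13057868  0.7225912   0.04084537]
```

View pics/s15c.png

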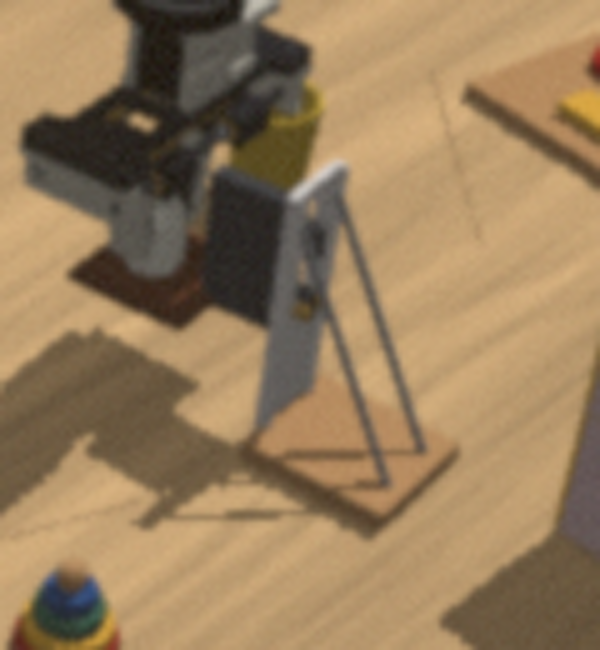

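View pics/w15.png

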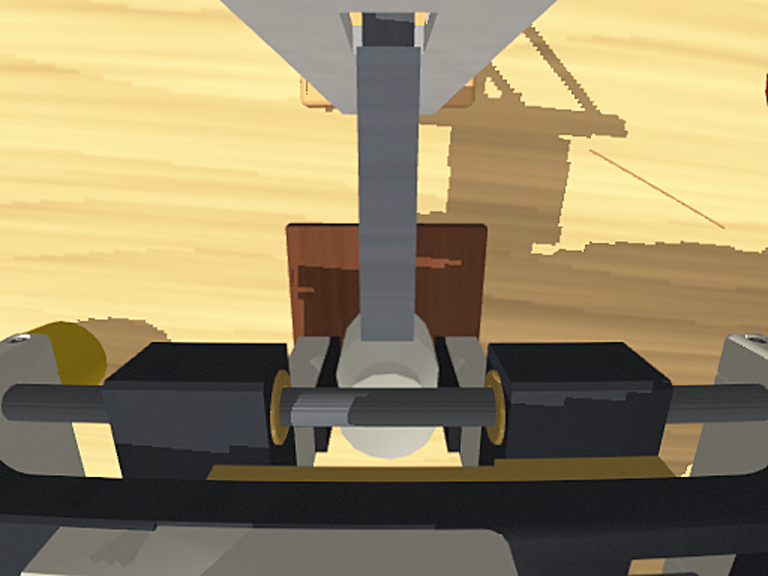

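6 N contact at the expected height: vase stands. Release slowly and rise.

Request:
move_arm(rows=[{"delta_pos":[0,0,0.05],"delta_rot":[0,0,0],"hand":3},{"delta_pos":[0,0,0],"delta_rot":[0,0,0],"hand":4},{"delta_pos":[0,0,0],"delta_rot":[0,0,0],"hand":4.5},{"delta_pos":[0,0,0],"delta_rot":[0,0,0],"hand":5},{"delta_pos":[0,0,0],"delta_rot":[0,0,0],"hand":5.5},{"delta_pos":[0,0,0],"delta_rot":[0,0,0],"hand":6},{"delta_pos":[0,0,0],"delta_rot":[0,0,0],"hand":6},{"delta_pos":[0,0,0],"delta_rot":[0,0,0],"hand":6},{"delta_pos":[0,0,0],"delta_rot":[0,0,0],"hand":6},{"delta_pos":[0,0,0],"delta_rot":[0,0,0],"hand":6}])

```text
t: 39.1
eef_pos: [0.5463, 0.234, 0.1171]
ee_rot: [3.142, -0.0, 0.084]
force: [0.8, 0.5, -0.1]
width: 0.0599
```

Request:
move_arm(rows=[{"delta_pos":[0,0,1],"delta_rot":[0,0,0],"hand":6},{"delta_pos":[0,0,2],"delta_rot":[0,0,0],"hand":6},{"delta_pos":[0,0,3],"delta_rot":[0,0,0],"hand":6},{"delta_pos":[0,0,3],"delta_rot":[0,0,0],"hand":6},{"delta_pos":[0,0,3],"delta_rot":[0,0,0],"hand":6},{"delta_pos":[0,0,3],"delta_rot":[0,0,0],"hand":6},{"delta_pos":[-1,-3,2],"delta_rot":[0,0,0],"hand":6},{"delta_pos":[-2,-4,0],"delta_rot":[0,0,0],"hand":6},{"delta_pos":[-2,-4,0],"delta_rot":[0,0,0],"hand":6},{"delta_pos":[0,-4,0],"delta_rot":[0,0,0],"hand":6}])

```text
t: 40.1
eef_pos: [0.4943, 0.0826, 0.2886]
ee_rot: [-3.14, -0.002, 0.085]
force: [0.9, -0.3, 0.2]
width: 0.0602
```

```bash
python3 - <<'E'
from h import *
s=get_state();print(s['eef_pos'],s['ee_rot'],s['force'],s['q'])
snap("wrist","w16");snap("scene","s16");crop("s16",320,130,440,260,5,"s16c");
E
```

```text
[0.4942762  0.08259727 0.28856251] [-3.14041118e+00 -1.58426009e-03  8.48409503e-02] [ 0.88816165 -0.26184872  0.20030386] [ 5.58079059e-01  4.23962631e-02 -2.98951062e-01 -3.49988055e-04
 -1.22750040e+00  1.09767664e+00]
```

View pics/s16c.png

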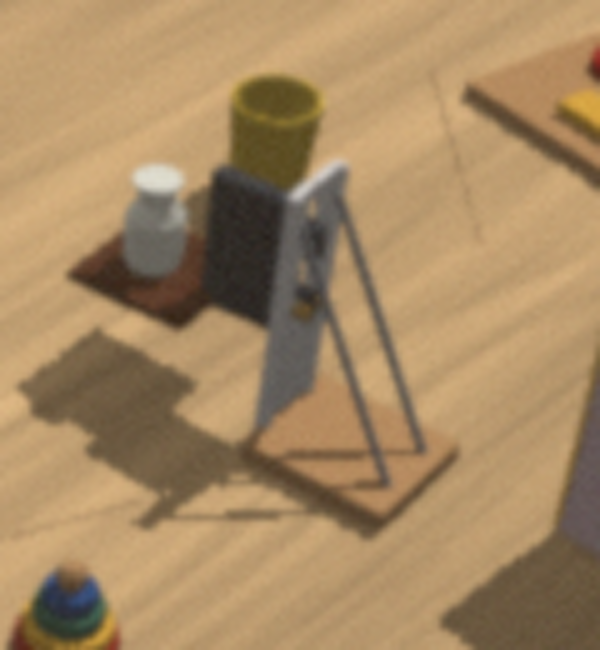

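View pics/w16.png

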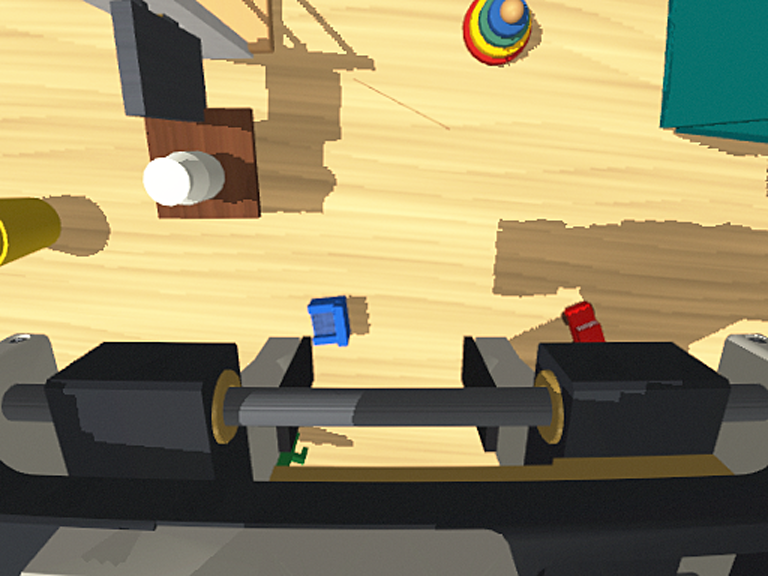

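Vase stands upright on the locked ledge. Next, measure the bin/handle.

Request:
move_arm(rows=[{"delta_pos":[0,-4,1],"delta_rot":[0,0,0],"hand":6},{"delta_pos":[0,-4,1],"delta_rot":[0,0,0],"hand":6},{"delta_pos":[0,-4,1],"delta_rot":[0,0,0],"hand":6},{"delta_pos":[0,-4,1],"delta_rot":[0,0,0],"hand":6},{"delta_pos":[0,-4,1],"delta_rot":[0,0,0],"hand":6},{"delta_pos":[0,-4,1],"delta_rot":[0,0,0],"hand":6},{"delta_pos":[0,-4,0],"delta_rot":[0,0,0],"hand":6},{"delta_pos":[0,0,0],"delta_rot":[0,0,0],"hand":6},{"delta_pos":[0,0,0],"delta_rot":[0,0,0],"hand":6},{"delta_pos":[0,0,0],"delta_rot":[0,0,0],"hand":6}])

```text
t: 41.2
eef_pos: [0.4963, -0.1954, 0.3472]
ee_rot: [-3.141, -0.0, 0.084]
force: [0.8, 0.2, 0.3]
width: 0.0601
```

```bash
python3 - <<'E'
from h import *
s=get_state();print(s['eef_pos'],s['ee_rot'],s['q'])
snap("wrist","w17")
E
```

```text
[ 0.49633943 -0.19543266  0.34723994] [-3.14144594e+00 -1.26414934e-04  8.38188583e-02] [-7.42120107e-03  7.33360351e-02 -1.34083801e-01 -1.61073901e-04
 -1.36326397e+00  1.66206958e+00]
```

View pics/w17.png

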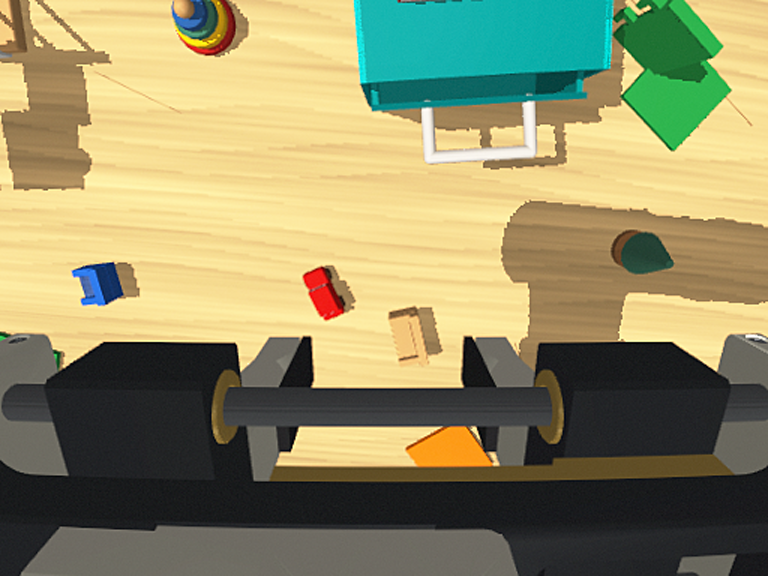

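Request:
move_arm(rows=[{"delta_pos":[3,-3,0],"delta_rot":[0,0,0],"hand":6},{"delta_pos":[3,-3,0],"delta_rot":[0,0,0],"hand":6},{"delta_pos":[2,-3,0],"delta_rot":[0,0,0],"hand":6},{"delta_pos":[0,0,0],"delta_rot":[0,0,0],"hand":6},{"delta_pos":[0,0,0],"delta_rot":[0,0,0],"hand":6},{"delta_pos":[0,0,0],"delta_rot":[0,0,0],"hand":6},{"delta_pos":[0,0,0],"delta_rot":[0,0,0],"hand":6},{"delta_pos":[0,0,0],"delta_rot":[0,0,0],"hand":6},{"delta_pos":[0,0,0],"delta_rot":[0,0,0],"hand":6},{"delta_pos":[0,0,0],"delta_rot":[0,0,0],"hand":6}])

```text
t: 42.25
eef_pos: [0.5762, -0.2857, 0.3475]
ee_rot: [3.141, -0.001, 0.084]
force: [-0.8, -0.4, 0.8]
width: 0.0601
```

```bash
python3 - <<'E'
from h import *
s=get_state();print(s['eef_pos'],s['ee_rot'],s['q'])
snap("wrist","w18")
crop("w17",220,0,430,125,3.7,"w17c");crop("w18",150,30,370,180,3.5,"w18c")
E
```

```text
[ 0.57617117 -0.28574319  0.34747741] [ 3.14143513e+00 -5.93188160e-04  8.39569741e-02] [-1.57549220e-01  2.62918633e-01  9.77814377e-02  1.12383736e-05
 -1.40504548e+00  1.81230062e+00]
```

View pics/w17c.png

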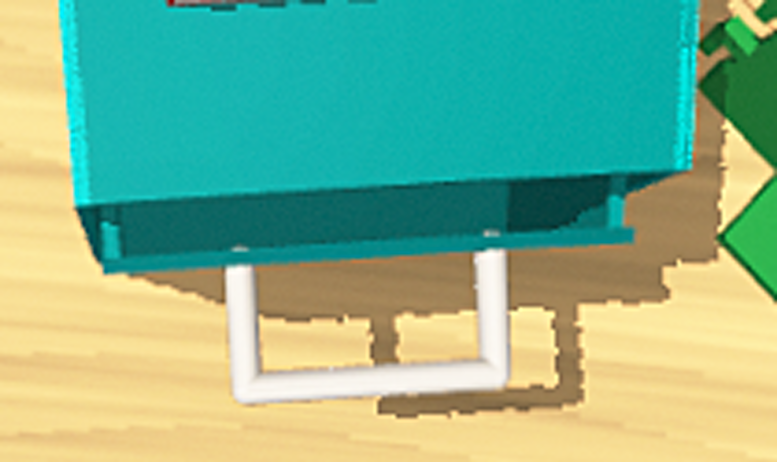

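View pics/w18c.png

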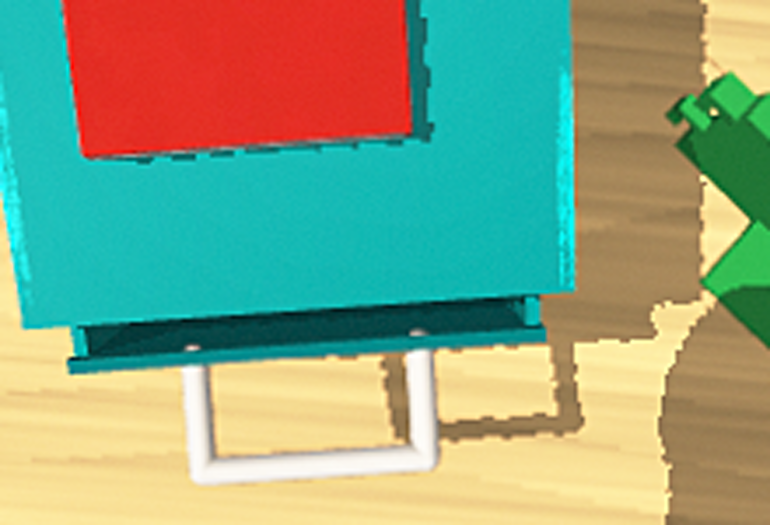

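```bash
python3 - <<'E'
from h import *
np.set_printoptions(precision=4,suppress=True)
a=lcam("w17");b=lcam("w18")
A=un([(78,207),(692,172),(246,389),(499,372)],220,0,3.7);B=un([(23,327),(577,292),(202,470),(430,456)],150,30,3.5)
for i in range(4): print(tri(a,A[i],b,B[i]))
L=onz(b,B[:2],.150);d=L[1]-L[0];print(L,np.linalg.norm(d),np.arctan2(d[0],-d[1]))
L=onz(a,A[:2],.150);d=L[1]-L[0];print(L,np.linalg.norm(d),np.arctan2(d[0],-d[1]))
E
```

```text
(array([ 0.623 , -0.1662,  0.1498]), np.float64(0.0015802413997706443))
(array([ 0.6492, -0.3444,  0.1488]), np.float64(0.0003614937753053864))
(array([ 0.5759, -0.2226,  0.1284]), np.float64(0.0005772367701672484))
(array([ 0.5882, -0.3034,  0.1289]), np.float64(0.0002820127387633161))
[[ 0.6236 -0.1657  0.15  ]
 [ 0.6494 -0.3441  0.15  ]] 0.1801774450892606 0.1436348009489174
[[ 0.6223 -0.1667  0.15  ]
 [ 0.6488 -0.344   0.15  ]] 0.1792196802617809 0.14835994010567194
```

Bin: yaw ≈0.146, hinge line at (0.636,−0.255,0.016); handle middle (0.582,−0.263,0.129), i.e. t≈0.11. Turn to pinch across the bar.

Request:
move_arm(rows=[{"delta_pos":[0,0.2,-1.2],"delta_rot":[0,0,-8.5],"hand":2.6},{"delta_pos":[0,0.2,-1.2],"delta_rot":[0,0,-8.5],"hand":2.6},{"delta_pos":[0,0.2,-1.2],"delta_rot":[0,0,-8.5],"hand":2.6},{"delta_pos":[0,0.2,-1.2],"delta_rot":[0,0,-8.5],"hand":2.6},{"delta_pos":[0.1,0.2,-1.2],"delta_rot":[0,0,-8.5],"hand":2.6},{"delta_pos":[0.1,0.2,-1.2],"delta_rot":[0,0,-8.5],"hand":2.6},{"delta_pos":[0.1,0.2,-1.2],"delta_rot":[0,0,-8.5],"hand":2.6},{"delta_pos":[0.1,0.2,-1.2],"delta_rot":[0,0,-8.5],"hand":2.6},{"delta_pos":[0.1,0.3,-1.2],"delta_rot":[0,0,-8.5],"hand":2.6},{"delta_pos":[0.1,0.4,-1.2],"delta_rot":[0,0,-8.5],"hand":2.6}])

```text
t: 43.3
eef_pos: [0.5823, -0.2631, 0.2266]
ee_rot: [-3.142, -0.0, -1.406]
force: [0.4, 0.0, -0.3]
width: 0.026
```

Request:
move_arm(rows=[{"delta_pos":[0,0,-1],"delta_rot":[0,0,-1.4],"hand":2.6},{"delta_pos":[0,0,0],"delta_rot":[0,0,0],"hand":2.6},{"delta_pos":[0,0,0],"delta_rot":[0,0,0],"hand":2.6},{"delta_pos":[0,0,0],"delta_rot":[0,0,0],"hand":2.6},{"delta_pos":[0,0,0],"delta_rot":[0,0,0],"hand":2.6},{"delta_pos":[0,0,0],"delta_rot":[0,0,0],"hand":2.6},{"delta_pos":[0,0,0],"delta_rot":[0,0,0],"hand":2.6},{"delta_pos":[0,0,0],"delta_rot":[0,0,0],"hand":2.6},{"delta_pos":[0,0,0],"delta_rot":[0,0,0],"hand":2.6},{"delta_pos":[0,0,0],"delta_rot":[0,0,0],"hand":2.6}])

```text
t: 44.3
eef_pos: [0.5823, -0.263, 0.2171]
ee_rot: [-3.142, -0.0, -1.424]
force: [-0.0, -0.4, -0.3]
width: 0.0259
```

```bash
python3 - <<'E'
from h import *
s=get_state();print(s['eef_pos'],s['ee_rot'],s['q'],s['width'])
snap("wrist","w19")
E
```

```text
[ 0.58229361 -0.26304109  0.21706853] [-3.14158637e+00 -8.80849058e-06 -1.42434246e+00] [-1.19408359e-01  3.20692692e-01 -1.17293810e-01  7.56307750e-06
 -1.13280145e+00  2.65859015e-01] 0.02591667700886127
```

View pics/w19.png

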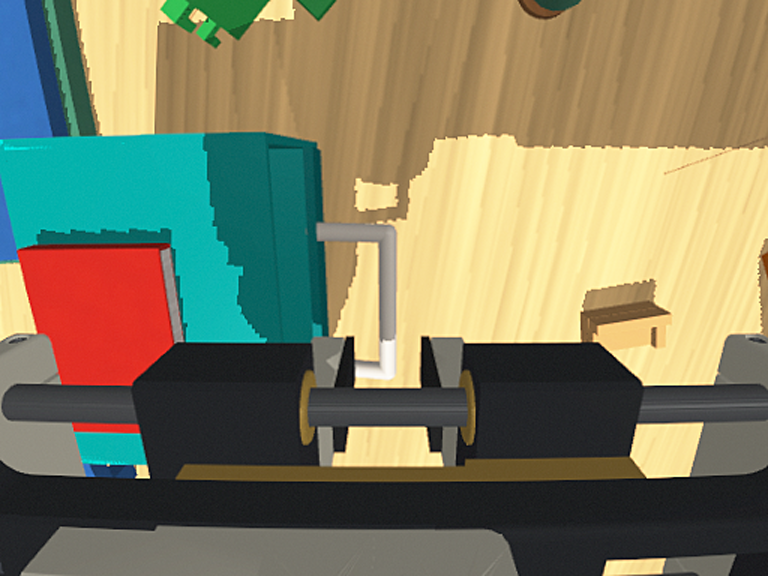

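```bash
python3 - <<'E'
from h import *
c=lcam("w19");print(proj(c,[[.5823,-.263,.1287]])*1.5)
print(onz(c,np.array([(388,230),(388,372)])/1.5,.1287))
E
```

```text
[[386.52986849 303.80871546]]
[[ 0.58750114 -0.30355096  0.1287    ]
 [ 0.57535938 -0.22176694  0.1287    ]]
```

Bar centred on TCP (projects to (387,304), mid-bar). Descend to z≈0.131 and close.

Request:
move_arm(force=30, rows=[{"delta_pos":[0,0,-2],"delta_rot":[0,0,0],"hand":2.6},{"delta_pos":[0,0,-2.5],"delta_rot":[0,0,0],"hand":2.6},{"delta_pos":[0,0,-2],"delta_rot":[0,0,0],"hand":2.6},{"delta_pos":[0,0,-1.4],"delta_rot":[0,0,0],"hand":2.6},{"delta_pos":[0,0,-0.6],"delta_rot":[0,0,0],"hand":2.6},{"delta_pos":[0,0,0],"delta_rot":[0,0,0],"hand":0.5},{"delta_pos":[0,0,0],"delta_rot":[0,0,0],"hand":0.5},{"delta_pos":[0,0,0],"delta_rot":[0,0,0],"hand":0.5},{"delta_pos":[0,0,0],"delta_rot":[0,0,0],"hand":0.5},{"delta_pos":[0,0,0],"delta_rot":[0,0,0],"hand":0.5}])

```text
t: 45.35
eef_pos: [0.5828, -0.2632, 0.1332]
ee_rot: [-3.14, -0.001, -1.424]
force: [-1.1, 0.5, 3.7]
width: 0.0088
```

```bash
python3 - <<'E'
import numpy as np
H=np.array([.636,-.255]);ex=np.array([np.cos(.146),np.sin(.146)])
def h(t):
    return np.r_[H+(-.042*np.cos(t)-.118*np.sin(t))*ex, .016-.042*np.sin(t)+.118*np.cos(t)]
ts=np.linspace(.11,.92,21)
P=np.array([h(t) for t in ts]);print((np.diff(P,axis=0)*100).round(2));print(h(.11),h(.9))
E
```

```text
[[-0.45 -0.07 -0.23]
 [-0.44 -0.06 -0.25]
 [-0.43 -0.06 -0.27]
 [-0.42 -0.06 -0.28]
 [-0.4  -0.06 -0.3 ]
 [-0.39 -0.06 -0.32]
 [-0.38 -0.06 -0.33]
 [-0.37 -0.05 -0.35]
 [-0.35 -0.05 -0.36]
 [-0.34 -0.05 -0.38]
 [-0.32 -0.05 -0.39]
 [-0.3  -0.04 -0.4 ]
 [-0.29 -0.04 -0.41]
 [-0.27 -0.04 -0.43]
 [-0.25 -0.04 -0.44]
 [-0.24 -0.03 -0.45]
 [-0.22 -0.03 -0.46]
 [-0.2  -0.03 -0.47]
 [-0.18 -0.03 -0.47]
 [-0.16 -0.02 -0.48]]
[ 0.58188196 -0.26295786  0.12867613] [ 0.51872096 -0.27224545  0.05645025]
```

Grasped (8.8 mm). Lead along the arc with a mild tilt.

Request:
move_arm(rows=[{"delta_pos":[-0.45,-0.07,-0.23],"delta_rot":[0.15,-1,0],"hand":0.5},{"delta_pos":[-0.44,-0.06,-0.25],"delta_rot":[0.15,-1,0],"hand":0.5},{"delta_pos":[-0.43,-0.06,-0.27],"delta_rot":[0.15,-1,0],"hand":0.5},{"delta_pos":[-0.42,-0.06,-0.28],"delta_rot":[0.15,-1,0],"hand":0.5},{"delta_pos":[-0.4,-0.06,-0.3],"delta_rot":[0.15,-1,0],"hand":0.5},{"delta_pos":[-0.39,-0.06,-0.32],"delta_rot":[0.15,-1,0],"hand":0.5},{"delta_pos":[-0.38,-0.06,-0.33],"delta_rot":[0.15,-1,0],"hand":0.5},{"delta_pos":[-0.37,-0.05,-0.35],"delta_rot":[0.15,-1,0],"hand":0.5},{"delta_pos":[-0.35,-0.05,-0.36],"delta_rot":[0.15,-1,0],"hand":0.5},{"delta_pos":[-0.34,-0.05,-0.38],"delta_rot":[0.15,-1,0],"hand":0.5}])

```text
t: 46.35
eef_pos: [0.5434, -0.2692, 0.1027]
ee_rot: [-2.962, -0.001, -1.424]
force: [-2.0, 0.9, 6.6]
width: 0.0089
```

Request:
move_arm(rows=[{"delta_pos":[-0.32,-0.05,-0.39],"delta_rot":[0.15,-1,0],"hand":0.5},{"delta_pos":[-0.3,-0.04,-0.4],"delta_rot":[0.15,-1,0],"hand":0.5},{"delta_pos":[-0.29,-0.04,-0.41],"delta_rot":[0.15,-1,0],"hand":0.5},{"delta_pos":[-0.27,-0.04,-0.43],"delta_rot":[0.15,-1,0],"hand":0.5},{"delta_pos":[-0.25,-0.04,-0.44],"delta_rot":[0.15,-1,0],"hand":0.5},{"delta_pos":[-0.24,-0.03,-0.45],"delta_rot":[0.15,-1,0],"hand":0.5},{"delta_pos":[-0.22,-0.03,-0.46],"delta_rot":[0.15,-1,0],"hand":0.5},{"delta_pos":[-0.2,-0.03,-0.47],"delta_rot":[0.15,-1,0],"hand":0.5},{"delta_pos":[-0.18,-0.03,-0.47],"delta_rot":[0.15,-1,0],"hand":0.5},{"delta_pos":[0,0,0],"delta_rot":[0,0,0],"hand":0.5}])

```text
t: 47.35
eef_pos: [0.5197, -0.2727, 0.0623]
ee_rot: [-2.805, 0.0, -1.425]
force: [0.1, -2.5, -0.3]
width: 0.0086
```

```bash
python3 - <<'E'
from h import *
s=get_state();print(s['eef_pos'],s['ee_rot'],s['q'],s['width'],s['force'])
snap("wrist","w20");snap("top","t20")
E
```

```text
[ 0.51971761 -0.27267784  0.06233045] [-2.80522467e+00  3.62171530e-04 -1.42527763e+00] [-0.24346798  0.30724894 -0.50548038 -0.28564767 -0.46157294  0.62618583] 0.008634098818708668 [ 0.11947204 -2.4773614  -0.30789824]
```

View pics/w20.png

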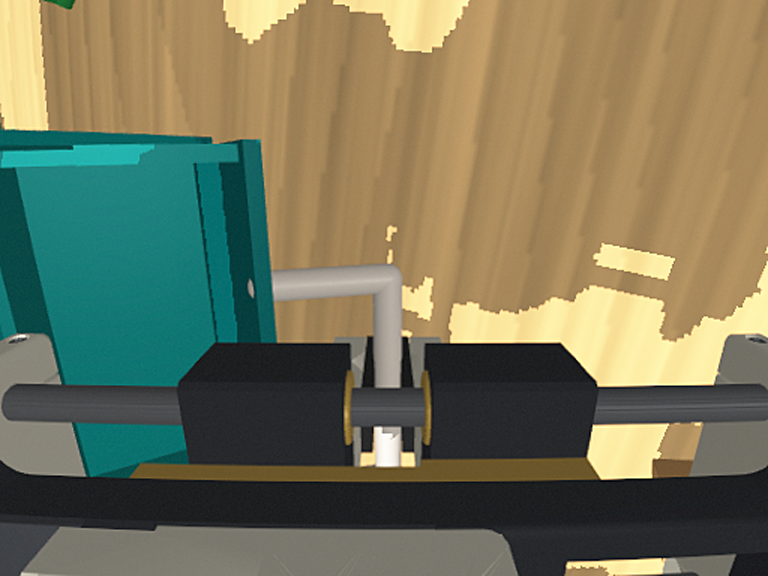

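Drawer is open (~0.87 rad; bar at TCP). Release and retreat along the tool axis.

Request:
move_arm(rows=[{"delta_pos":[0,0,0],"delta_rot":[0,0,0],"hand":2.4},{"delta_pos":[0,0,0],"delta_rot":[0,0,0],"hand":2.4},{"delta_pos":[0,0,0],"delta_rot":[0,0,0],"hand":2.4},{"delta_pos":[0,0,0],"delta_rot":[0,0,0],"hand":2.4},{"delta_pos":[-0.4,0,1],"delta_rot":[0,0,0],"hand":2.4},{"delta_pos":[-0.7,-0.1,2],"delta_rot":[0,0,0],"hand":2.4},{"delta_pos":[-0.7,-0.1,2],"delta_rot":[0,0,0],"hand":2.4},{"delta_pos":[-0.7,-0.1,2],"delta_rot":[0,0,0],"hand":2.4},{"delta_pos":[-0.7,-0.1,3],"delta_rot":[0,0,0],"hand":2.4},{"delta_pos":[-0.7,0,3],"delta_rot":[0,0,0],"hand":4}])

```text
t: 48.45
eef_pos: [0.48, -0.2761, 0.1937]
ee_rot: [-2.807, 0.001, -1.424]
force: [1.2, 0.0, 0.5]
width: 0.0278
```

Request:
move_arm(rows=[{"delta_pos":[0,1,1.5],"delta_rot":[-0.9,6.4,0],"hand":8},{"delta_pos":[0,1,1.5],"delta_rot":[-0.9,6.3,0],"hand":8},{"delta_pos":[0,1,1.5],"delta_rot":[-0.9,6.3,0],"hand":8},{"delta_pos":[0,1,1.5],"delta_rot":[0,0,8.5],"hand":8},{"delta_pos":[0,1,1.5],"delta_rot":[0,0,8.5],"hand":8},{"delta_pos":[0,1,1.5],"delta_rot":[0,0,8.5],"hand":8},{"delta_pos":[0,1,1.5],"delta_rot":[0,0,8.5],"hand":8},{"delta_pos":[0,1,1.5],"delta_rot":[0,0,8.5],"hand":8},{"delta_pos":[0,1,0],"delta_rot":[0,0,8.5],"hand":8},{"delta_pos":[0,1,0],"delta_rot":[0,0,8.5],"hand":8}])

```text
t: 49.45
eef_pos: [0.4805, -0.1758, 0.3135]
ee_rot: [-3.141, 0.001, -0.381]
force: [-0.3, 0.7, -1.2]
width: 0.0797
```

Request:
move_arm(rows=[{"delta_pos":[0,0,0],"delta_rot":[0,0,8.5],"hand":8},{"delta_pos":[0,0,0],"delta_rot":[0,0,8.5],"hand":8},{"delta_pos":[0,0,0],"delta_rot":[0,0,8.5],"hand":8},{"delta_pos":[0,0,0],"delta_rot":[0,0,5],"hand":8},{"delta_pos":[0,0,0],"delta_rot":[0,0,0],"hand":8},{"delta_pos":[0,0,0],"delta_rot":[0,0,0],"hand":8},{"delta_pos":[0,0,0],"delta_rot":[0,0,0],"hand":8},{"delta_pos":[0,0,0],"delta_rot":[0,0,0],"hand":8},{"delta_pos":[0,0,0],"delta_rot":[0,0,0],"hand":8},{"delta_pos":[0,0,0],"delta_rot":[0,0,0],"hand":8}])

```text
t: 50.45
eef_pos: [0.4809, -0.1761, 0.3121]
ee_rot: [-3.141, 0.003, 0.146]
force: [0.3, -0.5, -0.0]
width: 0.0803
```

```bash
python3 - <<'E'
from h import *
s=get_state();print(s['eef_pos'],s['ee_rot'],s['q'],s['width'],s['force'])
snap("wrist","w21")
E
```

```text
[ 0.48086934 -0.17613999  0.31213139] [-3.14122076e+00  2.67931106e-03  1.45509360e-01] [ 3.27175817e-02  5.19342766e-02 -2.35449492e-01 -7.08189824e-05
 -1.28611670e+00  1.68360759e+00] 0.08034864303101127 [ 0.31024745 -0.46853212 -0.04521055]
```

View pics/w21.png

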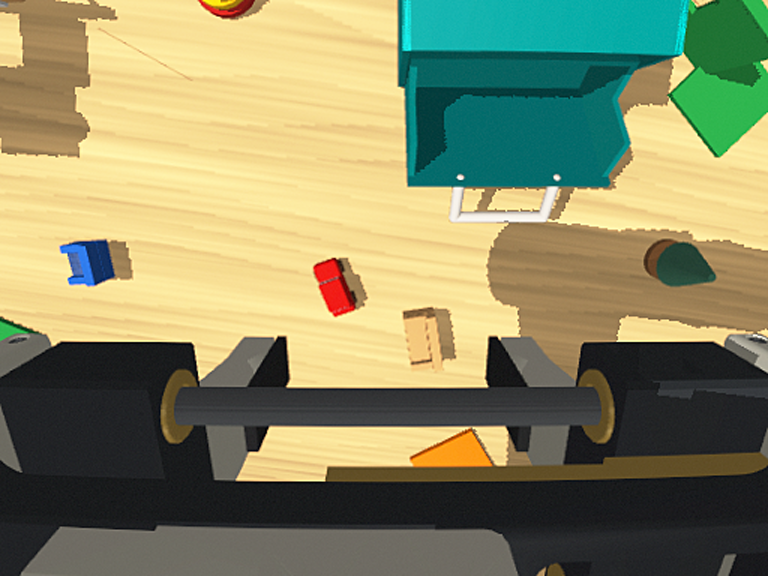

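Drawer fully open. Toys: armchair (88,262), car (335,286), sofa (423,338). Zoom for poses.

```bash
python3 - <<'E'
from h import *
crop("w21",195,160,315,255,6.5,"w21c");crop("w21",30,145,100,205,8,"w21a")
E
```

```text
(no output)
```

View pics/w21c.png

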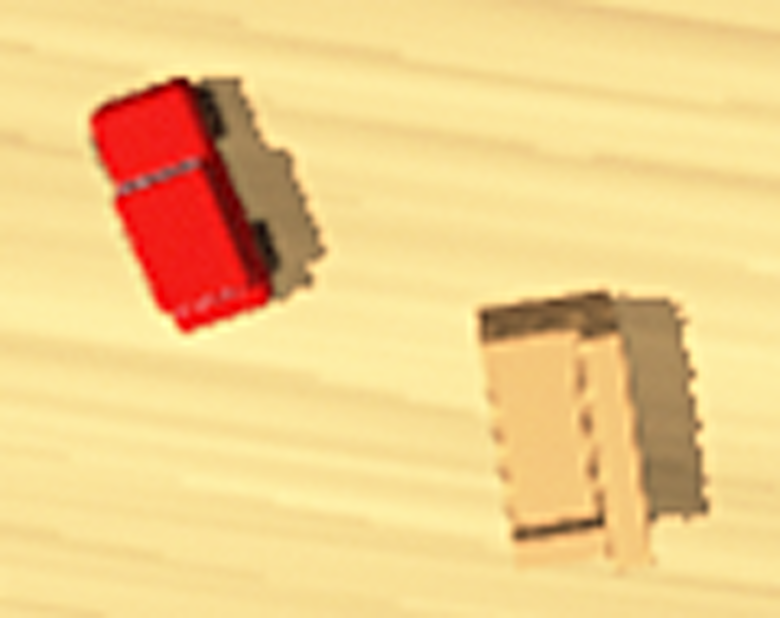

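View pics/w21a.png

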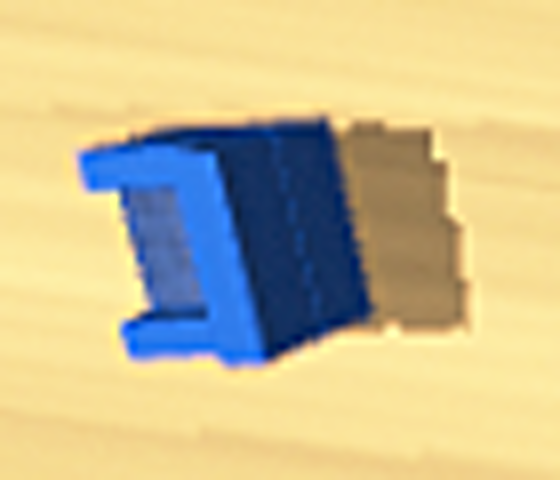

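```bash
python3 - <<'E'
from h import *
np.set_printoptions(precision=4,suppress=True)
c=lcam("w21")
def rep(n,P):
    print(n,P[:,:2].tolist())
P=onz(c,un([(92,118),(185,80),(182,330),(270,295)],195,160,6.5),.019)
d=(P[0]+P[1]-P[2]-P[3])/2;print("car",P.mean(0),np.arctan2(d[1],d[0]),np.linalg.norm(d),np.linalg.norm(P[0]-P[1]))
F=onz(c,un([(484,340),(516,565)],195,160,6.5),.026);B=onz(c,un([(622,335),(652,568)],195,160,6.5),.034)
for e in (F,B): d=e[0]-e[1];print("sofa edge",e,np.arctan2(d[1],d[0]),np.linalg.norm(d))
print("sofa c",(F.mean(0)+B.mean(0))/2)
T=onz(c,un([(215,150),(265,362)],30,145,8),.036);G=onz(c,un([(330,122),(370,318)],30,145,8),0.)
for e in (T,G): d=e[0]-e[1];a=np.arctan2(d[1],d[0]);print("arm edge",e,a,np.linalg.norm(d), "centre",e.mean(0)+.018*np.array([-np.sin(a),np.cos(a),0]))
E
```

```text
car [ 0.4188 -0.1301  0.019 ] 0.48806834832242063 0.05702341131607385 0.02422458970473158
sofa edge [[ 0.3983 -0.2063  0.026 ]
 [ 0.3397 -0.2238  0.026 ]] 0.2892382150777734 0.06122847307406331
sofa edge [[ 0.4073 -0.2377  0.034 ]
 [ 0.3478 -0.2561  0.034 ]] 0.29913656063912786 0.06233139872709695
sofa c [ 0.3733 -0.231   0.03  ]
arm edge [[0.4319 0.1204 0.036 ]
 [0.3913 0.1128 0.036 ]] 0.18463012654160427 0.041396589488076285 centre [0.4083 0.1343 0.036 ]
arm edge [[0.4301 0.1209 0.    ]
 [0.3896 0.114  0.    ]] 0.1672370462891019 0.04106335041779835 centre [0.4069 0.1352 0.    ]
```

Pick the sofa first: (0.373,−0.231), yaw 0.295.

Request:
move_arm(force=25, rows=[{"delta_pos":[-1.8,-0.9,-3],"delta_rot":[0,0,1.5],"hand":8},{"delta_pos":[-1.8,-0.9,-3.2],"delta_rot":[0,0,1.5],"hand":8},{"delta_pos":[-1.8,-0.9,-3.2],"delta_rot":[0,0,1.5],"hand":8},{"delta_pos":[-1.8,-0.9,-3.2],"delta_rot":[0,0,1.5],"hand":8},{"delta_pos":[-1.8,-0.9,-3.2],"delta_rot":[0,0,1.5],"hand":8},{"delta_pos":[-1.8,-1,-3.2],"delta_rot":[0,0,1],"hand":8},{"delta_pos":[0,0,0],"delta_rot":[0,0,0],"hand":8},{"delta_pos":[0,0,0],"delta_rot":[0,0,0],"hand":8},{"delta_pos":[0,0,0],"delta_rot":[0,0,0],"hand":8},{"delta_pos":[0,0,0],"delta_rot":[0,0,0],"hand":8}])

```text
t: 51.5
eef_pos: [0.3743, -0.2311, 0.1232]
ee_rot: [3.141, 0.0, 0.295]
force: [0.1, -0.8, -0.8]
width: 0.08
```

```bash
python3 - <<'E'
from h import *
s=get_state();print(s['eef_pos'],s['ee_rot'],s['width'],s['force'])
snap("wrist","w22")
E
```

```text
[ 0.37433057 -0.23110795  0.12322646] [3.14086515e+00 4.67207923e-04 2.94785317e-01] 0.07996965437627052 [ 0.05232755 -0.81014603 -0.81162128]
```

View pics/w22.png

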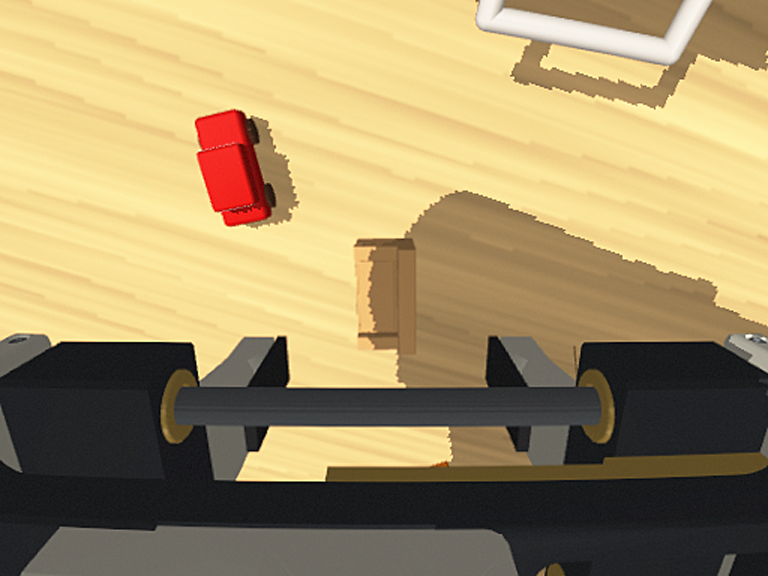

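Sofa is centred (col ~386) and aligned; triangulation with w21 agrees by ray. Descend to TCP 0.025, close.

Request:
move_arm(force=25, rows=[{"delta_pos":[0,0,-2],"delta_rot":[0,0,0],"hand":8},{"delta_pos":[0,0,-3],"delta_rot":[0,0,0],"hand":8},{"delta_pos":[0,0,-2.5],"delta_rot":[0,0,0],"hand":7},{"delta_pos":[0,0,-1.5],"delta_rot":[0,0,0],"hand":6},{"delta_pos":[0,0,-0.7],"delta_rot":[0,0,0],"hand":6},{"delta_pos":[0,0,0],"delta_rot":[0,0,0],"hand":2},{"delta_pos":[0,0,0],"delta_rot":[0,0,0],"hand":2},{"delta_pos":[0,0,0],"delta_rot":[0,0,0],"hand":2},{"delta_pos":[0,0,0],"delta_rot":[0,0,0],"hand":2},{"delta_pos":[0,0,0],"delta_rot":[0,0,0],"hand":2}])

```text
t: 52.55
eef_pos: [0.3735, -0.2312, 0.0259]
ee_rot: [3.141, 0.001, 0.295]
force: [-0.1, 1.2, 6.2]
width: 0.0337
```

Request:
move_arm(rows=[{"delta_pos":[0,0,0],"delta_rot":[0,0,0],"hand":2},{"delta_pos":[0,0,0],"delta_rot":[0,0,0],"hand":2},{"delta_pos":[0,0,0.5],"delta_rot":[0,0,0],"hand":2},{"delta_pos":[0,0,2],"delta_rot":[0,0,0],"hand":2},{"delta_pos":[0,0,4],"delta_rot":[0,0,0],"hand":2},{"delta_pos":[0,0,4],"delta_rot":[0,0,0],"hand":2},{"delta_pos":[0,0,4],"delta_rot":[0,0,0],"hand":2},{"delta_pos":[0,0,0],"delta_rot":[0,0,0],"hand":2},{"delta_pos":[0,0,0],"delta_rot":[0,0,0],"hand":2},{"delta_pos":[0,0,0],"delta_rot":[0,0,0],"hand":2}])

```text
t: 53.55
eef_pos: [0.3721, -0.2309, 0.1696]
ee_rot: [-3.14, 0.003, 0.294]
force: [-0.1, 0.3, -0.9]
width: 0.0337
```

```bash
python3 - <<'E'
from h import *
s=get_state();print(s['eef_pos'],s['ee_rot'],s['width'],s['force'])
snap("wrist","w23")
E
```

```text
[ 0.3721114  -0.23093084  0.16962139] [-3.14047354  0.00332754  0.2939875 ] 0.03369857081256697 [-0.1175136   0.3242406  -0.90521961]
```

View pics/w23.png

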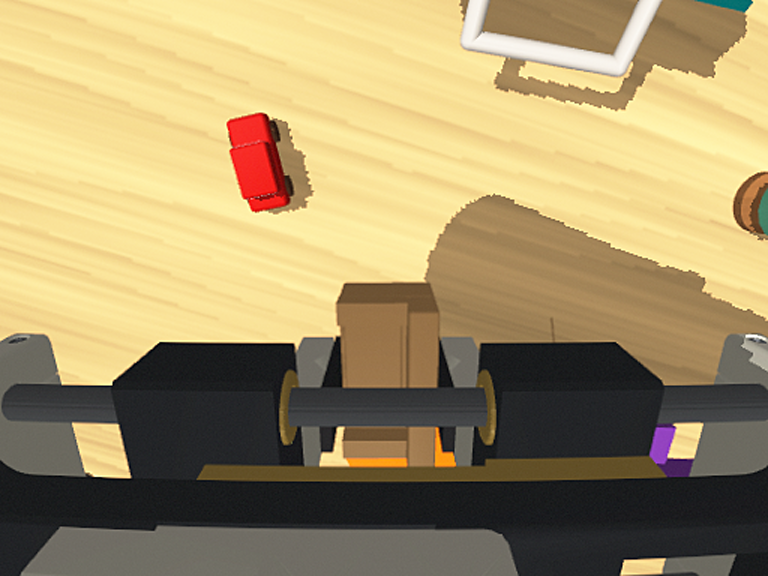

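Sofa held (33.7 mm). Carry over the mouth.

Request:
move_arm(rows=[{"delta_pos":[2,-0.6,0.3],"delta_rot":[0,0,-1.5],"hand":2},{"delta_pos":[3.5,-0.9,0.3],"delta_rot":[0,0,-1.5],"hand":2},{"delta_pos":[4,-1,0.2],"delta_rot":[0,0,-1.5],"hand":2},{"delta_pos":[4,-1,0],"delta_rot":[0,0,-1.5],"hand":2},{"delta_pos":[4,-1,0],"delta_rot":[0,0,-1.5],"hand":2},{"delta_pos":[3.2,-1,0],"delta_rot":[0,0,-1],"hand":2},{"delta_pos":[2,-0.5,0],"delta_rot":[0,0,0],"hand":2},{"delta_pos":[0,0,0],"delta_rot":[0,0,0],"hand":2},{"delta_pos":[0,0,0],"delta_rot":[0,0,0],"hand":2},{"delta_pos":[0,0,0],"delta_rot":[0,0,0],"hand":2}])

```text
t: 54.6
eef_pos: [0.5988, -0.2909, 0.1772]
ee_rot: [-3.14, 0.004, 0.146]
force: [0.3, -0.3, 0.4]
width: 0.0338
```

```bash
python3 - <<'E'
from h import *
s=get_state();print(s['eef_pos'],s['ee_rot'],s['width'],s['force'])
snap("wrist","w24")
E
```

```text
[ 0.5988061  -0.29086526  0.17716995] [-3.14039808  0.00444788  0.1458516 ] 0.03383420330707232 [ 0.27004594 -0.29859605  0.36424963]
```

View pics/w24.png

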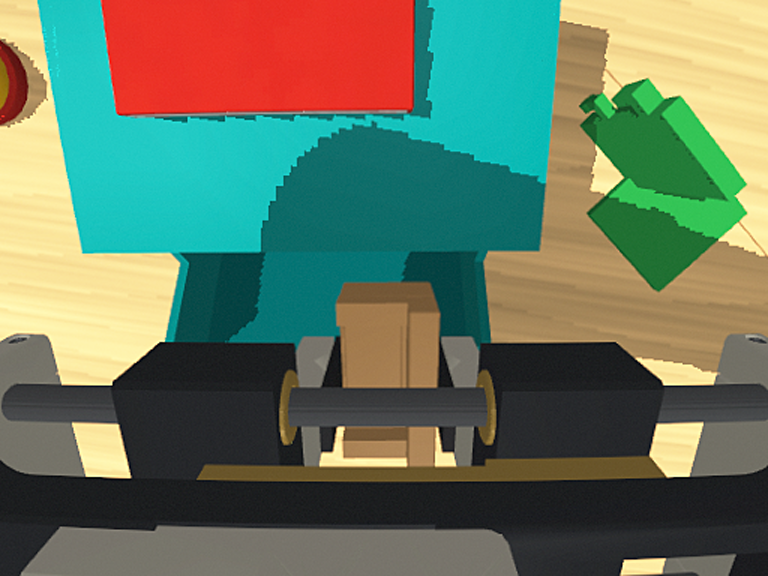

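Request:
move_arm(rows=[{"delta_pos":[0,0.5,-1],"delta_rot":[0,0,0],"hand":2},{"delta_pos":[0,0,-2],"delta_rot":[0,0,0],"hand":2},{"delta_pos":[0,0,-2],"delta_rot":[0,0,0],"hand":2},{"delta_pos":[0,0,-1],"delta_rot":[0,0,0],"hand":2},{"delta_pos":[0,0,0],"delta_rot":[0,0,0],"hand":2},{"delta_pos":[0,0,0],"delta_rot":[0,0,0],"hand":5},{"delta_pos":[0,0,0],"delta_rot":[0,0,0],"hand":5},{"delta_pos":[0,0,0],"delta_rot":[0,0,0],"hand":5},{"delta_pos":[0,0,0],"delta_rot":[0,0,0],"hand":5},{"delta_pos":[0,0,0],"delta_rot":[0,0,0],"hand":5}])

```text
t: 55.65
eef_pos: [0.6001, -0.2862, 0.1186]
ee_rot: [-3.141, 0.002, 0.146]
force: [0.8, 0.0, -0.1]
width: 0.0497
```

Request:
move_arm(rows=[{"delta_pos":[0,0,2],"delta_rot":[0,0,0],"hand":5},{"delta_pos":[0,0,4],"delta_rot":[0,0,0],"hand":5},{"delta_pos":[0,0,4],"delta_rot":[0,0,0],"hand":8},{"delta_pos":[-4,1,2],"delta_rot":[0,0,3],"hand":8},{"delta_pos":[-4,3,0],"delta_rot":[0,0,3],"hand":8},{"delta_pos":[-4,3,0],"delta_rot":[0,0,3],"hand":8},{"delta_pos":[-3,3,0],"delta_rot":[0,0,3],"hand":8},{"delta_pos":[-1,3,0],"delta_rot":[0,0,3],"hand":8},{"delta_pos":[0,0,0],"delta_rot":[0,0,2.5],"hand":8},{"delta_pos":[0,0,0],"delta_rot":[0,0,2.2],"hand":8}])

```text
t: 56.65
eef_pos: [0.4397, -0.1553, 0.2391]
ee_rot: [3.141, 0.001, 0.493]
force: [-0.4, 0.3, -0.6]
width: 0.0802
```

```bash
python3 - <<'E'
from h import *
s=get_state();print(s['eef_pos'],s['ee_rot'],s['width'],s['force'])
snap("wrist","w25")
E
```

```text
[ 0.4396669  -0.15530344  0.2390878 ] [3.14107885e+00 5.93456365e-04 4.93417940e-01] 0.08023086992235354 [-0.42388962  0.34159466 -0.5671352 ]
```

View pics/w25.png

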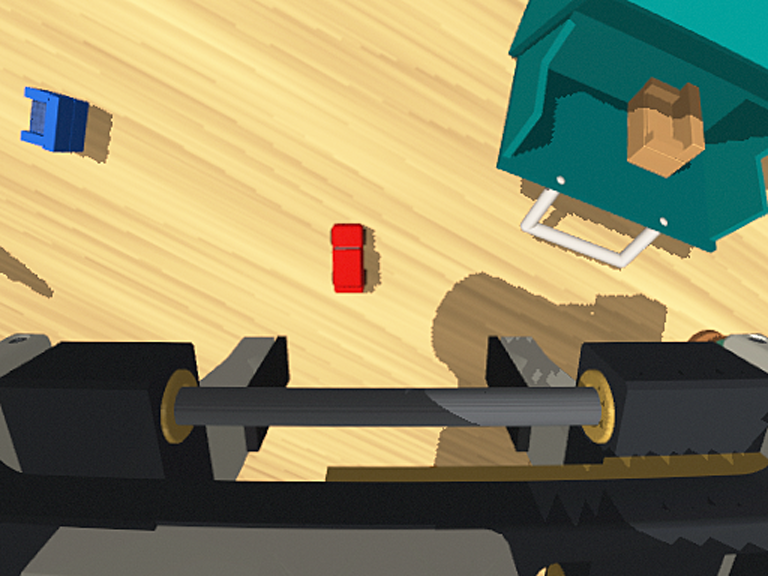

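Sofa is in. Car at (348,258), axis aligned with the tool. Compute its offset.

```bash
python3 - <<'E'
from h import *
c=lcam("w25")
im=np.load("pics/w25.npy").astype(int);b,g,r=im[...,0],im[...,1],im[...,2]
m=((r>150)&(g<80)&(b<80)).astype(np.uint8);m[:140]=0
n,l,s,ce=cv2.connectedComponentsWithStats(m);k=1+s[1:,4].argmax();print(s[k],ce[k])
x,y,w,h=s[k][:4];print(onz(c,[(x+w/2-.5,y+h/2-.5)],.02), cv2.minAreaRect(cv2.findNonZero((l==k).astype(np.uint8))))
print(tri(c,(x+w/2-.5,y+h/2-.5),lcam("w21"),un([(182,206)],195,160,6.5)[0]))
E
```

```text
[221 149  21  46 831] [230.83032491 171.90974729]
[[ 0.41938515 -0.12802176  0.02      ]] ((230.87600708007812, 171.54061889648438), (45.410804748535156, 19.268978118896484), 88.56790161132812)
(array([ 0.41577809, -0.12863077,  0.00721458]), np.float64(0.0009441613782197707))
```

Request:
move_arm(rows=[{"delta_pos":[-0.5,0.7,-3],"delta_rot":[0,0,0],"hand":8},{"delta_pos":[-0.5,0.7,-4],"delta_rot":[0,0,0],"hand":8},{"delta_pos":[-0.5,0.7,-4],"delta_rot":[0,0,0],"hand":8},{"delta_pos":[-0.6,0.6,-3],"delta_rot":[0,0,0],"hand":8},{"delta_pos":[0,0,-2],"delta_rot":[0,0,0],"hand":8},{"delta_pos":[0,0,-2],"delta_rot":[0,0,0],"hand":7},{"delta_pos":[0,0,-2],"delta_rot":[0,0,0],"hand":6},{"delta_pos":[0,0,-1],"delta_rot":[0,0,0],"hand":6},{"delta_pos":[0,0,-0.4],"delta_rot":[0,0,0],"hand":6},{"delta_pos":[0,0,0],"delta_rot":[0,0,0],"hand":6}])

```text
t: 57.7
eef_pos: [0.419, -0.1292, 0.0241]
ee_rot: [-3.141, 0.003, 0.489]
force: [-0.1, 0.0, 0.2]
width: 0.06
```

Request:
move_arm(rows=[{"delta_pos":[0,0,0],"delta_rot":[0,0,0],"hand":2},{"delta_pos":[0,0,0],"delta_rot":[0,0,0],"hand":2},{"delta_pos":[0,0,0],"delta_rot":[0,0,0],"hand":2},{"delta_pos":[0,0,0],"delta_rot":[0,0,0],"hand":2},{"delta_pos":[0,0,0],"delta_rot":[0,0,0],"hand":2},{"delta_pos":[0,0,0],"delta_rot":[0,0,0],"hand":2},{"delta_pos":[0,0,0],"delta_rot":[0,0,0],"hand":2},{"delta_pos":[0,0,0],"delta_rot":[0,0,0],"hand":2},{"delta_pos":[0,0,1],"delta_rot":[0,0,0],"hand":2},{"delta_pos":[0,0,3],"delta_rot":[0,0,0],"hand":2}])

```text
t: 58.7
eef_pos: [0.4169, -0.1293, 0.063]
ee_rot: [-3.139, 0.008, 0.489]
force: [1.0, 0.3, -0.9]
width: 0.03
```

Request:
move_arm(rows=[{"delta_pos":[0,0,4],"delta_rot":[0,0,0],"hand":2},{"delta_pos":[0,0,4],"delta_rot":[0,0,0],"hand":2},{"delta_pos":[0,0,3],"delta_rot":[0,0,0],"hand":2},{"delta_pos":[2,-1,0.5],"delta_rot":[0,0,-3],"hand":2},{"delta_pos":[3,-2,0],"delta_rot":[0,0,-4],"hand":2},{"delta_pos":[3,-2,0],"delta_rot":[0,0,-4],"hand":2},{"delta_pos":[3,-2,0],"delta_rot":[0,0,-4],"hand":2},{"delta_pos":[3,-2,0],"delta_rot":[0,0,-4],"hand":2},{"delta_pos":[2,-1,0],"delta_rot":[0,0,-0.9],"hand":2},{"delta_pos":[0,0,0],"delta_rot":[0,0,0],"hand":2}])

```text
t: 59.7
eef_pos: [0.5805, -0.2304, 0.1786]
ee_rot: [-3.141, 0.003, 0.141]
force: [-0.1, -0.5, -1.3]
width: 0.0298
```

```bash
python3 - <<'E'
from h import *
s=get_state();print(s['eef_pos'],s['ee_rot'],s['width'],s['force'])
snap("wrist","w26")
E
```

```text
[ 0.58053263 -0.23041828  0.1786221 ] [-3.14143839  0.00331081  0.14085781] 0.029833441682747732 [-0.13305554 -0.50954549 -1.31557607]
```

View pics/w26.png

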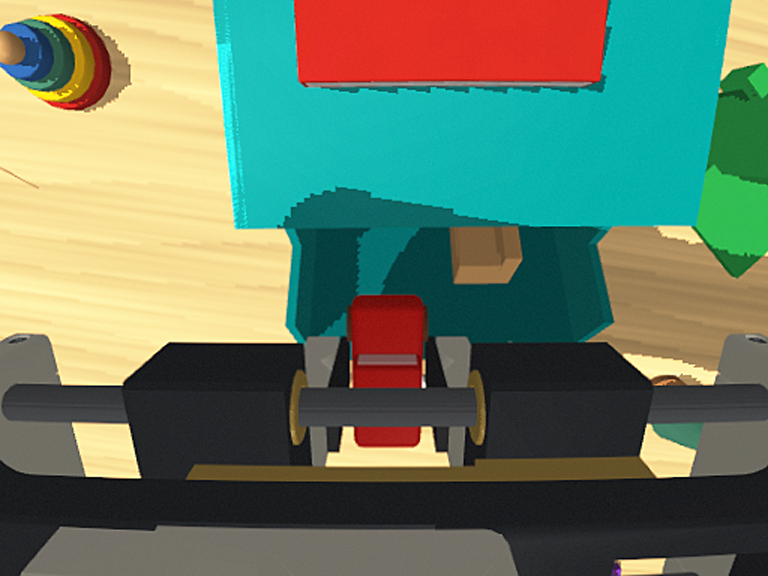

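Car held over the mouth, sofa visible inside. Shift +9 mm x, lower and release.

Request:
move_arm(rows=[{"delta_pos":[0.9,0.3,-1],"delta_rot":[0,0,0.3],"hand":2},{"delta_pos":[0,0,-2],"delta_rot":[0,0,0],"hand":2},{"delta_pos":[0,0,-2],"delta_rot":[0,0,0],"hand":2},{"delta_pos":[0,0,-1],"delta_rot":[0,0,0],"hand":2},{"delta_pos":[0,0,0],"delta_rot":[0,0,0],"hand":2},{"delta_pos":[0,0,0],"delta_rot":[0,0,0],"hand":5},{"delta_pos":[0,0,0],"delta_rot":[0,0,0],"hand":5},{"delta_pos":[0,0,0],"delta_rot":[0,0,0],"hand":5},{"delta_pos":[0,0,0],"delta_rot":[0,0,0],"hand":5},{"delta_pos":[0,0,0],"delta_rot":[0,0,0],"hand":5}])

```text
t: 60.75
eef_pos: [0.588, -0.2262, 0.1196]
ee_rot: [-3.141, 0.002, 0.148]
force: [0.5, 0.6, 0.3]
width: 0.0502
```

Request:
move_arm(rows=[{"delta_pos":[0,0,2],"delta_rot":[0,0,0],"hand":5},{"delta_pos":[0,0,4],"delta_rot":[0,0,0],"hand":5},{"delta_pos":[0,0,4],"delta_rot":[0,0,0],"hand":8},{"delta_pos":[-3,2,2],"delta_rot":[0,0,0.2],"hand":8},{"delta_pos":[-3,4,0],"delta_rot":[0,0,0.4],"hand":8},{"delta_pos":[-3,4,0],"delta_rot":[0,0,0.4],"hand":8},{"delta_pos":[-2,4,0],"delta_rot":[0,0,0.4],"hand":8},{"delta_pos":[-2,4,0],"delta_rot":[0,0,0.4],"hand":8},{"delta_pos":[-1,4,0],"delta_rot":[0,0,0],"hand":8},{"delta_pos":[0,4,0],"delta_rot":[0,0,0],"hand":8}])

```text
t: 61.75
eef_pos: [0.4464, 0.035, 0.24]
ee_rot: [-3.14, 0.001, 0.179]
force: [1.6, -0.2, -0.4]
width: 0.08
```

Request:
move_arm(rows=[{"delta_pos":[0,4,0],"delta_rot":[0,0,0],"hand":8},{"delta_pos":[0,3,0],"delta_rot":[0,0,0],"hand":8},{"delta_pos":[0,0,0],"delta_rot":[0,0,0],"hand":8},{"delta_pos":[0,0,0],"delta_rot":[0,0,0],"hand":8},{"delta_pos":[0,0,0],"delta_rot":[0,0,0],"hand":8},{"delta_pos":[0,0,0],"delta_rot":[0,0,0],"hand":8},{"delta_pos":[0,0,0],"delta_rot":[0,0,0],"hand":8},{"delta_pos":[0,0,0],"delta_rot":[0,0,0],"hand":8},{"delta_pos":[0,0,0],"delta_rot":[0,0,0],"hand":8},{"delta_pos":[0,0,0],"delta_rot":[0,0,0],"hand":8}])

```text
t: 62.75
eef_pos: [0.4479, 0.1037, 0.2392]
ee_rot: [-3.141, 0.003, 0.179]
force: [-0.0, 0.7, -0.1]
width: 0.0797
```

```bash
python3 - <<'E'
from h import *
s=get_state();print(s['eef_pos'],s['ee_rot'],s['width'],s['force'])
snap("wrist","w27");snap("top","t27")
E
```

```text
[0.44790915 0.10367148 0.23916259] [-3.14120556e+00  2.55004182e-03  1.78726724e-01] 0.07968903519142369 [-0.03923757  0.74628922 -0.10876451]
```

View pics/w27.png

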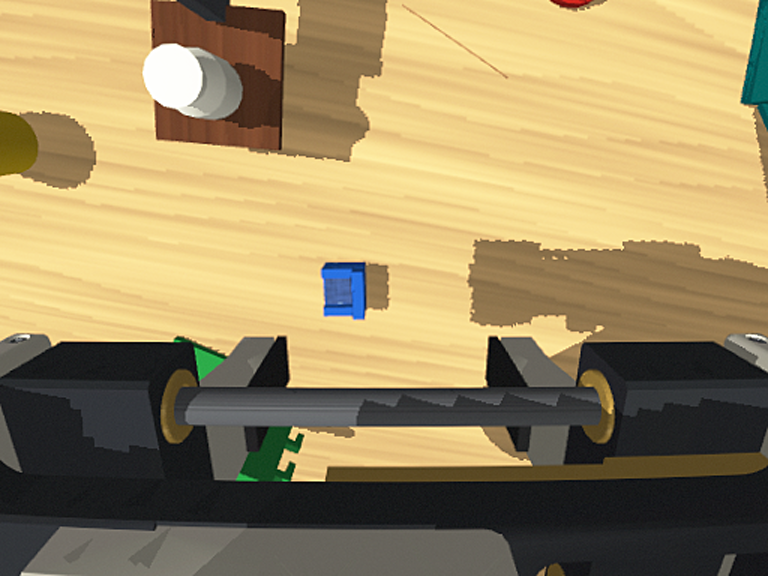

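View pics/t27.png

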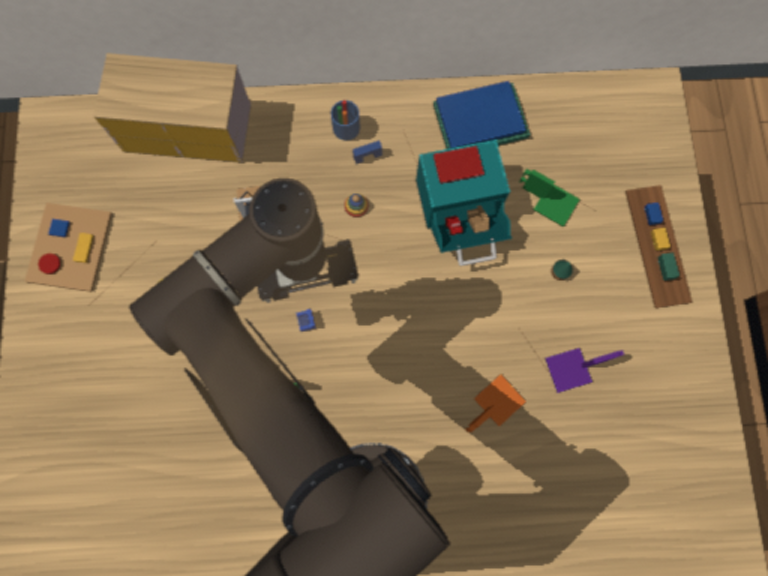

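Car and sofa both in the drawer; vase still standing. Armchair at (344,290), aligned with the tool.

```bash
python3 - <<'E'
from h import *
np.set_printoptions(precision=4,suppress=True)
c=lcam("w27");ct=lcam("t27")
crop("w27",195,155,275,230,8,"w27a")
print("green rib",onz(ct,np.array([(278,382),(302,386)])/1.5,.095))
E
```

```text
green rib [[0.2601 0.1918 0.095 ]
 [0.2487 0.14   0.095 ]]
```

View pics/w27a.png

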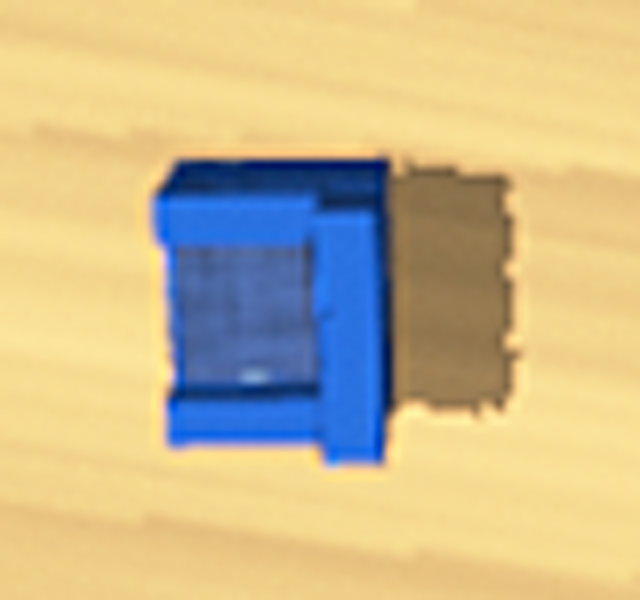

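```bash
python3 - <<'E'
from h import *
np.set_printoptions(precision=4,suppress=True)
c=lcam("w27")
F=onz(c,un([(160,195),(170,445)],195,155,8),.026);B=onz(c,un([(383,210),(382,463)],195,155,8),.036)
for e in(F,B): d=e[0]-e[1];print(e,np.linalg.norm(d),np.arctan2(d[1],d[0]))
print((F.mean(0)+B.mean(0))/2)
E
```

```text
[[0.4251 0.1545 0.026 ]
 [0.3838 0.1472 0.026 ]] 0.04189131269800438 0.1735962970989487
[[0.4317 0.1196 0.036 ]
 [0.3908 0.113  0.036 ]] 0.04133418787498229 0.1593125393980245
[0.4079 0.1336 0.031 ]
```

Request:
move_arm(rows=[{"delta_pos":[-1,0.8,-3],"delta_rot":[0,0,0],"hand":8},{"delta_pos":[-1,0.8,-4],"delta_rot":[0,0,0],"hand":8},{"delta_pos":[-1,0.7,-4],"delta_rot":[0,0,0],"hand":8},{"delta_pos":[-1,0.7,-3],"delta_rot":[0,0,0],"hand":8},{"delta_pos":[0,0,-2],"delta_rot":[0,0,0],"hand":8},{"delta_pos":[0,0,-2],"delta_rot":[0,0,0],"hand":7},{"delta_pos":[0,0,-2],"delta_rot":[0,0,0],"hand":6},{"delta_pos":[0,0,-1],"delta_rot":[0,0,0],"hand":6},{"delta_pos":[0,0,-0.4],"delta_rot":[0,0,0],"hand":6},{"delta_pos":[0,0,0],"delta_rot":[0,0,0],"hand":6}])

```text
t: 63.85
eef_pos: [0.408, 0.1339, 0.0251]
ee_rot: [3.142, 0.003, 0.179]
force: [0.2, 0.0, 0.4]
width: 0.0601
```

Request:
move_arm(rows=[{"delta_pos":[0,0,0],"delta_rot":[0,0,0],"hand":2},{"delta_pos":[0,0,0],"delta_rot":[0,0,0],"hand":2},{"delta_pos":[0,0,0],"delta_rot":[0,0,0],"hand":2},{"delta_pos":[0,0,0],"delta_rot":[0,0,0],"hand":2},{"delta_pos":[0,0,0],"delta_rot":[0,0,0],"hand":2},{"delta_pos":[0,0,0],"delta_rot":[0,0,0],"hand":2},{"delta_pos":[0,0,0],"delta_rot":[0,0,0],"hand":2},{"delta_pos":[0,0,0],"delta_rot":[0,0,0],"hand":2},{"delta_pos":[0,0,1],"delta_rot":[0,0,0],"hand":2},{"delta_pos":[0,0,3],"delta_rot":[0,0,0],"hand":2}])

```text
t: 64.85
eef_pos: [0.4064, 0.1326, 0.0642]
ee_rot: [3.139, 0.007, 0.179]
force: [0.1, 0.3, -0.1]
width: 0.0355
```

Request:
move_arm(rows=[{"delta_pos":[0,0,4],"delta_rot":[0,0,0],"hand":2},{"delta_pos":[0,0,4],"delta_rot":[0,0,0],"hand":2},{"delta_pos":[0,0,4],"delta_rot":[0,0,0],"hand":2},{"delta_pos":[0,-3,1],"delta_rot":[0,0,0],"hand":2},{"delta_pos":[1,-4,0],"delta_rot":[0,0,0],"hand":2},{"delta_pos":[2,-4,0],"delta_rot":[0,0,0],"hand":2},{"delta_pos":[2,-4,0],"delta_rot":[0,0,0],"hand":2},{"delta_pos":[2,-4,0],"delta_rot":[0,0,0],"hand":2},{"delta_pos":[2,-4,0],"delta_rot":[0,0,0],"hand":2},{"delta_pos":[2,-4,0],"delta_rot":[0,0,0],"hand":2}])

```text
t: 65.85
eef_pos: [0.5182, -0.138, 0.1959]
ee_rot: [-3.141, 0.002, 0.179]
force: [0.2, 1.1, 1.0]
width: 0.0356
```

Request:
move_arm(rows=[{"delta_pos":[2.5,-4,0],"delta_rot":[0,0,-1],"hand":2},{"delta_pos":[2.5,-4,0],"delta_rot":[0,0,-0.9],"hand":2},{"delta_pos":[2,-3,0],"delta_rot":[0,0,0],"hand":2},{"delta_pos":[0.5,-1.3,0],"delta_rot":[0,0,0],"hand":2},{"delta_pos":[0,0,0],"delta_rot":[0,0,0],"hand":2},{"delta_pos":[0,0,0],"delta_rot":[0,0,0],"hand":2},{"delta_pos":[0,0,0],"delta_rot":[0,0,0],"hand":2},{"delta_pos":[0,0,0],"delta_rot":[0,0,0],"hand":2},{"delta_pos":[0,0,0],"delta_rot":[0,0,0],"hand":2},{"delta_pos":[0,0,0],"delta_rot":[0,0,0],"hand":2}])

```text
t: 66.85
eef_pos: [0.5929, -0.2585, 0.1956]
ee_rot: [-3.141, 0.002, 0.147]
force: [-0.8, -0.3, -0.6]
width: 0.0359
```

```bash
python3 - <<'E'
from h import *
s=get_state();print(s['eef_pos'],s['ee_rot'],s['width'],s['force'])
snap("wrist","w28")
E
```

```text
[ 0.59291699 -0.25852572  0.19557241] [-3.14130194e+00  2.00698674e-03  1.46810915e-01] 0.035904438229772274 [-0.82789619 -0.30255622 -0.64792643]
```

View pics/w28.png

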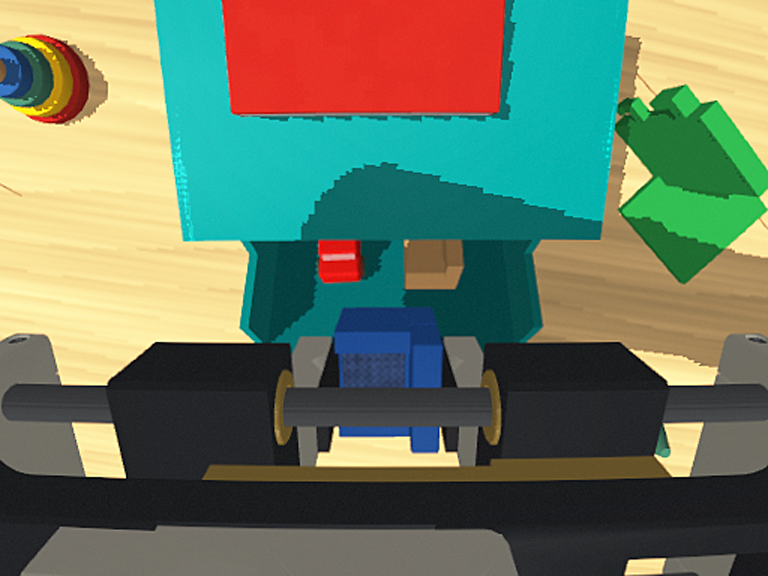

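Request:
move_arm(rows=[{"delta_pos":[-0.4,0,-1],"delta_rot":[0,0,0],"hand":2},{"delta_pos":[0,0,-2],"delta_rot":[0,0,0],"hand":2},{"delta_pos":[0,0,-2],"delta_rot":[0,0,0],"hand":2},{"delta_pos":[0,0,-1.5],"delta_rot":[0,0,0],"hand":2},{"delta_pos":[0,0,0],"delta_rot":[0,0,0],"hand":2},{"delta_pos":[0,0,0],"delta_rot":[0,0,0],"hand":5},{"delta_pos":[0,0,0],"delta_rot":[0,0,0],"hand":5},{"delta_pos":[0,0,0],"delta_rot":[0,0,0],"hand":5},{"delta_pos":[0,0,0],"delta_rot":[0,0,0],"hand":5},{"delta_pos":[0,0,0],"delta_rot":[0,0,0],"hand":5}])

```text
t: 67.9
eef_pos: [0.5891, -0.2592, 0.1307]
ee_rot: [-3.141, 0.002, 0.146]
force: [-0.0, 0.5, -1.0]
width: 0.05
```

Request:
move_arm(rows=[{"delta_pos":[0,0,2],"delta_rot":[0,0,0],"hand":5},{"delta_pos":[0,0,4],"delta_rot":[0,0,0],"hand":5},{"delta_pos":[0,0,4],"delta_rot":[0,0,0],"hand":5},{"delta_pos":[-3,0,3],"delta_rot":[0,0,0],"hand":3},{"delta_pos":[-4,0,2],"delta_rot":[0,0,0],"hand":1},{"delta_pos":[-4,0,0],"delta_rot":[0,0,0],"hand":0},{"delta_pos":[0,0,0],"delta_rot":[0,0,0],"hand":0},{"delta_pos":[0,0,0],"delta_rot":[0,0,0],"hand":0},{"delta_pos":[0,0,0],"delta_rot":[0,0,0],"hand":0},{"delta_pos":[0,0,0],"delta_rot":[0,0,0],"hand":0}])

```text
t: 68.9
eef_pos: [0.4796, -0.2591, 0.2797]
ee_rot: [-3.141, 0.003, 0.146]
force: [-0.5, -0.5, 0.4]
width: 0.0018
```

```bash
python3 - <<'E'
from h import *
s=get_state();print(s['eef_pos'],s['ee_rot'],s['width'],s['force'])
snap("wrist","w29");snap("top","t29");snap("scene","s29")
E
```

```text
[ 0.4795871  -0.25909683  0.27968125] [-3.14104701  0.00326739  0.1461992 ] 0.0018471348488299955 [-0.51532398 -0.47807188  0.37662289]
```

View pics/w29.png

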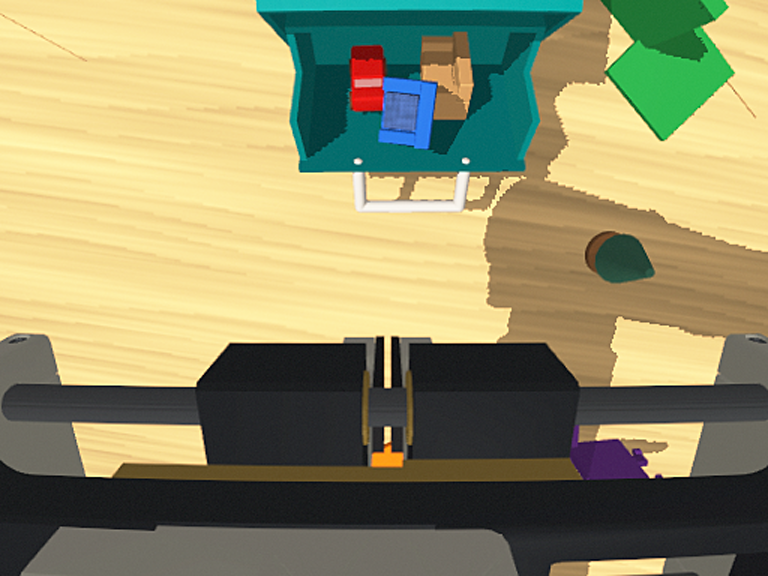

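View pics/t29.png

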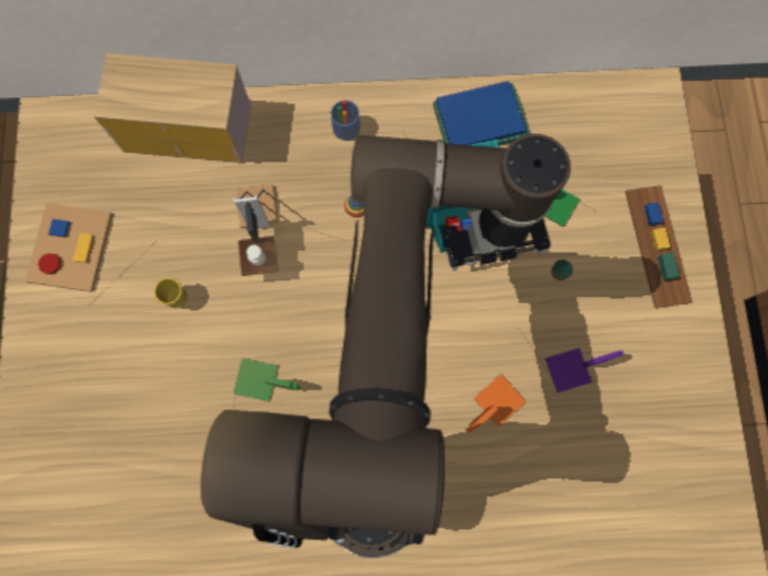

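All three toys lie in the drawer; no piano or chest seen on the table in any view. Now push the drawer shut with closed fingers against the bar.

```bash
python3 - <<'E'
import numpy as np
H=np.array([.636,-.255]);ex=np.array([np.cos(.146),np.sin(.146)])
def h(t):
    return np.r_[H+(-.042*np.cos(t)-.118*np.sin(t))*ex, .016-.042*np.sin(t)+.118*np.cos(t)]
ts=np.linspace(.88,0,21)
P=np.array([h(t) for t in ts]);print((np.diff(P,axis=0)*100).round(2).tolist());print(h(.88),h(0))
E
```

```text
[[0.2, 0.03, 0.51], [0.22, 0.03, 0.5], [0.24, 0.04, 0.49], [0.26, 0.04, 0.48], [0.28, 0.04, 0.47], [0.3, 0.04, 0.46], [0.32, 0.05, 0.44], [0.34, 0.05, 0.43], [0.36, 0.05, 0.41], [0.38, 0.06, 0.4], [0.4, 0.06, 0.38], [0.41, 0.06, 0.36], [0.43, 0.06, 0.34], [0.44, 0.06, 0.32], [0.45, 0.07, 0.3], [0.47, 0.07, 0.28], [0.48, 0.07, 0.26], [0.49, 0.07, 0.24], [0.5, 0.07, 0.22], [0.51, 0.07, 0.2]]
[ 0.51954476 -0.27212431  0.0588128 ] [ 0.59444684 -0.26111024  0.134     ]
```

Request:
move_arm(rows=[{"delta_pos":[0.4,-0.4,-3],"delta_rot":[0,0,0],"hand":0},{"delta_pos":[0.4,-0.4,-4],"delta_rot":[0,0,0],"hand":0},{"delta_pos":[0.4,-0.4,-4],"delta_rot":[0,0,0],"hand":0},{"delta_pos":[0.4,-0.4,-4],"delta_rot":[0,0,0],"hand":0},{"delta_pos":[0,0,-3],"delta_rot":[0,0,0],"hand":0},{"delta_pos":[0,0,-2],"delta_rot":[0,0,0],"hand":0},{"delta_pos":[0,0,-1.2],"delta_rot":[0,0,0],"hand":0},{"delta_pos":[0,0,0],"delta_rot":[0,0,0],"hand":0},{"delta_pos":[0,0,0],"delta_rot":[0,0,0],"hand":0},{"delta_pos":[0,0,0],"delta_rot":[0,0,0],"hand":0}])

```text
t: 70.05
eef_pos: [0.4959, -0.2753, 0.0695]
ee_rot: [3.141, 0.001, 0.146]
force: [0.1, -0.4, -0.4]
width: 0.0001
```

```bash
python3 - <<'E'
from h import *
s=get_state();print(s['eef_pos'],s['ee_rot'],s['width'],s['force'])
snap("wrist","w30")
E
```

```text
[ 0.49587672 -0.27531278  0.06947602] [3.14108212e+00 5.06969099e-04 1.46328629e-01] 0.00010176123202837532 [ 0.07355426 -0.41380633 -0.4148276 ]
```

View pics/w30.png

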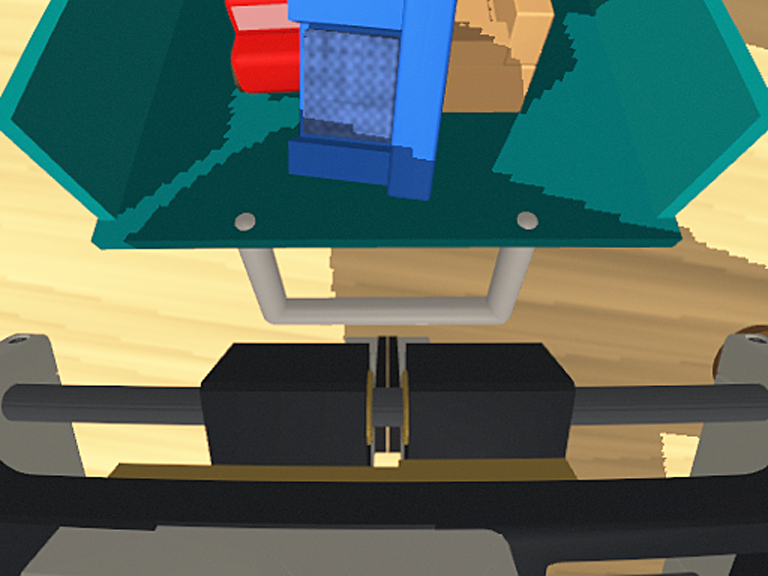

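Request:
move_arm(rows=[{"delta_pos":[0.5,0.07,0],"delta_rot":[0,0,0],"hand":0},{"delta_pos":[0.5,0.07,0],"delta_rot":[0,0,0],"hand":0},{"delta_pos":[0.2,0.03,0.51],"delta_rot":[0,0,0],"hand":0},{"delta_pos":[0.22,0.03,0.5],"delta_rot":[0,0,0],"hand":0},{"delta_pos":[0.24,0.04,0.49],"delta_rot":[0,0,0],"hand":0},{"delta_pos":[0.26,0.04,0.48],"delta_rot":[0,0,0],"hand":0},{"delta_pos":[0.28,0.04,0.47],"delta_rot":[0,0,0],"hand":0},{"delta_pos":[0,0,0],"delta_rot":[0,0,0],"hand":0},{"delta_pos":[0,0,0],"delta_rot":[0,0,0],"hand":0},{"delta_pos":[0,0,0],"delta_rot":[0,0,0],"hand":0}])

```text
t: 71.1
eef_pos: [0.5153, -0.2719, 0.093]
ee_rot: [-3.14, 0.006, 0.146]
force: [-6.6, 0.2, 6.6]
width: 0.0005
```

```bash
python3 - <<'E'
from h import *
s=get_state();print(s['eef_pos'],s['ee_rot'],s['width'],s['force'])
snap("wrist","w31")
E
```

```text
[ 0.51525742 -0.27193407  0.0930223 ] [-3.14048394  0.00559823  0.1457634 ] 0.0004697254299926936 [-6.59147143  0.23920184  6.57190971]
```

View pics/w31.png

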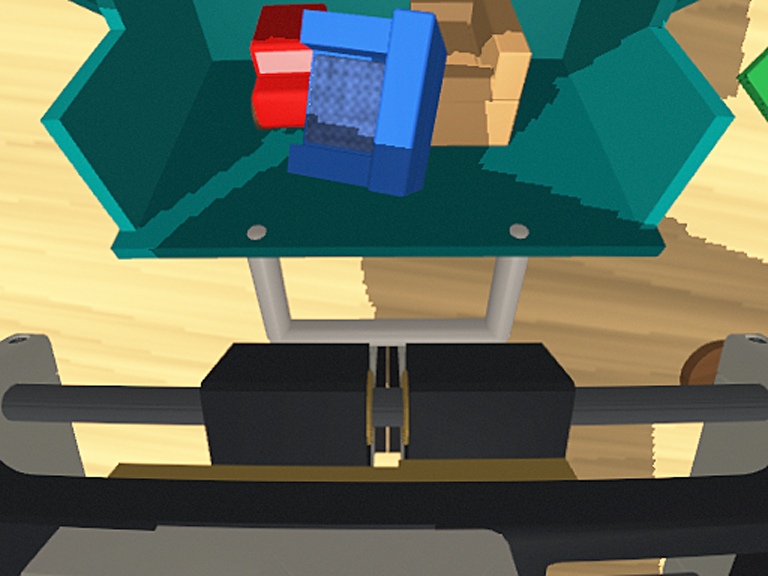

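Drawer is following (t≈0.7). Continue along the arc with slightly less lift first.

Request:
move_arm(rows=[{"delta_pos":[0.3,0.04,0.2],"delta_rot":[0,0,0],"hand":0},{"delta_pos":[0.32,0.05,0.3],"delta_rot":[0,0,0],"hand":0},{"delta_pos":[0.34,0.05,0.4],"delta_rot":[0,0,0],"hand":0},{"delta_pos":[0.36,0.05,0.41],"delta_rot":[0,0,0],"hand":0},{"delta_pos":[0.38,0.06,0.4],"delta_rot":[0,0,0],"hand":0},{"delta_pos":[0.4,0.06,0.38],"delta_rot":[0,0,0],"hand":0},{"delta_pos":[0.41,0.06,0.36],"delta_rot":[0,0,0],"hand":0},{"delta_pos":[0.43,0.06,0.34],"delta_rot":[0,0,0],"hand":0},{"delta_pos":[0.44,0.06,0.32],"delta_rot":[0,0,0],"hand":0},{"delta_pos":[0,0,0],"delta_rot":[0,0,0],"hand":0}])

```text
t: 72.15
eef_pos: [0.5508, -0.2673, 0.1248]
ee_rot: [3.141, 0.002, 0.146]
force: [-2.6, -0.6, 2.4]
width: 0.0003
```

```bash
python3 - <<'E'
from h import *
s=get_state();print(s['eef_pos'],s['ee_rot'],s['width'],s['force'])
snap("wrist","w32")
E
```

```text
[ 0.5508347  -0.26727764  0.12477829] [3.14147533e+00 2.42541171e-03 1.46030328e-01] 0.00029708696656576174 [-2.64841878 -0.59753213  2.38067454]
```

View pics/w32.png

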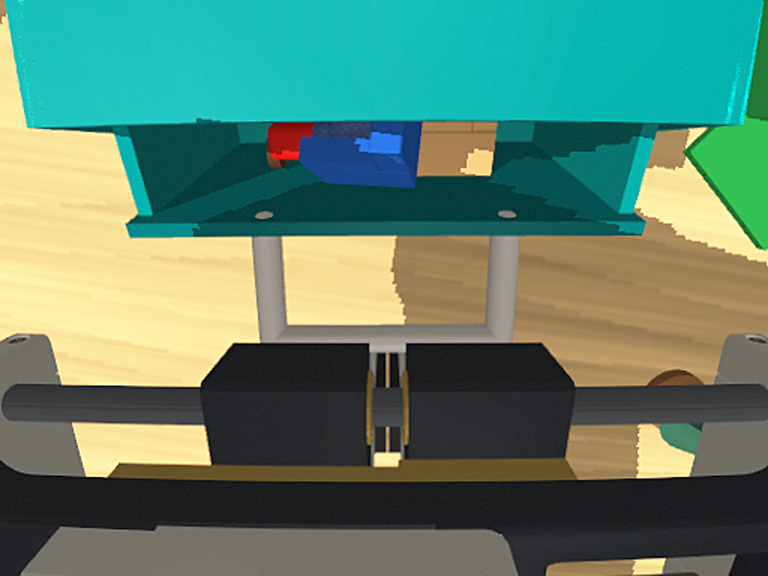

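Request:
move_arm(rows=[{"delta_pos":[0.45,0.07,0.28],"delta_rot":[0,0,0],"hand":0},{"delta_pos":[0.45,0.07,0.26],"delta_rot":[0,0,0],"hand":0},{"delta_pos":[0.45,0.07,0.24],"delta_rot":[0,0,0],"hand":0},{"delta_pos":[0.45,0.07,0.22],"delta_rot":[0,0,0],"hand":0},{"delta_pos":[0.4,0.06,0.2],"delta_rot":[0,0,0],"hand":0},{"delta_pos":[0.4,0.05,0.2],"delta_rot":[0,0,0],"hand":0},{"delta_pos":[0.2,0.03,0.1],"delta_rot":[0,0,0],"hand":0},{"delta_pos":[0,0,0],"delta_rot":[0,0,0],"hand":0},{"delta_pos":[0,0,0],"delta_rot":[0,0,0],"hand":0},{"delta_pos":[0,0,0],"delta_rot":[0,0,0],"hand":0}])

```text
t: 73.2
eef_pos: [0.5789, -0.2628, 0.1388]
ee_rot: [-3.141, 0.002, 0.146]
force: [-0.6, 0.1, -0.5]
width: 0.0004
```

```bash
python3 - <<'E'
from h import *
s=get_state();print(s['eef_pos'],s['ee_rot'],s['width'],s['force'])
snap("wrist","w33")
E
```

```text
[ 0.57892855 -0.26277271  0.13879825] [-3.14130753e+00  1.96008795e-03  1.46034195e-01] 0.0003832241459077719 [-0.5617226   0.14860179 -0.50640455]
```

View pics/w33.png

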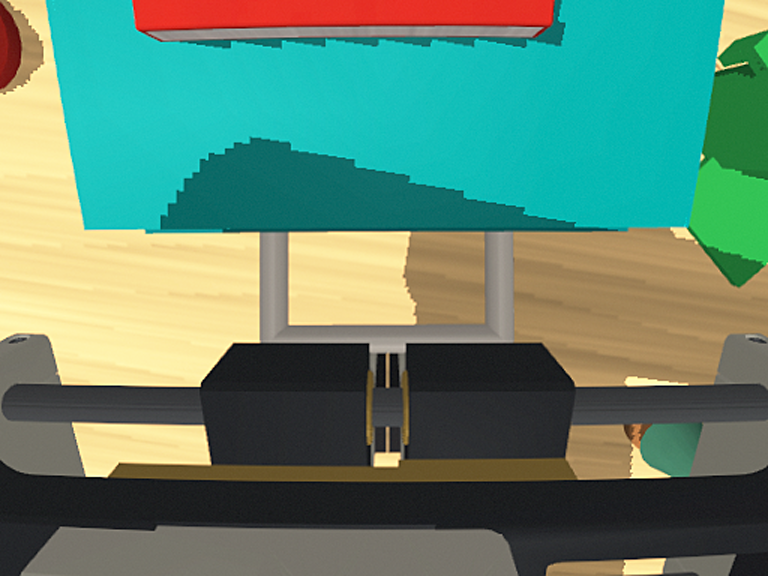

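Nearly shut, no end stop felt yet. Push in millimetre steps until the stop.

Request:
move_arm(rows=[{"delta_pos":[0.1,0.01,0.03],"delta_rot":[0,0,0],"hand":0},{"delta_pos":[0.1,0.02,0.03],"delta_rot":[0,0,0],"hand":0},{"delta_pos":[0.1,0.01,0.03],"delta_rot":[0,0,0],"hand":0},{"delta_pos":[0,0,0],"delta_rot":[0,0,0],"hand":0},{"delta_pos":[0,0,0],"delta_rot":[0,0,0],"hand":0},{"delta_pos":[0,0,0],"delta_rot":[0,0,0],"hand":0},{"delta_pos":[0,0,0],"delta_rot":[0,0,0],"hand":0},{"delta_pos":[0,0,0],"delta_rot":[0,0,0],"hand":0},{"delta_pos":[0,0,0],"delta_rot":[0,0,0],"hand":0},{"delta_pos":[0,0,0],"delta_rot":[0,0,0],"hand":0}])

```text
t: 74.25
eef_pos: [0.5792, -0.2627, 0.1389]
ee_rot: [-3.14, 0.007, 0.145]
force: [-8.1, -1.1, -0.2]
width: 0.0006
```

Request:
move_arm(rows=[{"delta_pos":[0.1,0.01,0.03],"delta_rot":[0,0,0],"hand":0},{"delta_pos":[0.1,0.02,0.03],"delta_rot":[0,0,0],"hand":0},{"delta_pos":[0,0,0],"delta_rot":[0,0,0],"hand":0},{"delta_pos":[0,0,0],"delta_rot":[0,0,0],"hand":0},{"delta_pos":[0,0,0],"delta_rot":[0,0,0],"hand":0},{"delta_pos":[0,0,0],"delta_rot":[0,0,0],"hand":0},{"delta_pos":[0,0,0],"delta_rot":[0,0,0],"hand":0},{"delta_pos":[0,0,0],"delta_rot":[0,0,0],"hand":0},{"delta_pos":[0,0,0],"delta_rot":[0,0,0],"hand":0},{"delta_pos":[0,0,0],"delta_rot":[0,0,0],"hand":0}])

```text
t: 75.25
eef_pos: [0.5793, -0.2627, 0.1389]
ee_rot: [-3.139, 0.011, 0.145]
force: [-12.0, -3.0, 0.5]
width: 0.0008
```

Request:
move_arm(rows=[{"delta_pos":[0.2,0.03,0],"delta_rot":[0,0,0],"hand":0},{"delta_pos":[0.2,0.03,0],"delta_rot":[0,0,0],"hand":0},{"delta_pos":[0,0,0],"delta_rot":[0,0,0],"hand":0},{"delta_pos":[0,0,0],"delta_rot":[0,0,0],"hand":0},{"delta_pos":[0,0,0],"delta_rot":[0,0,0],"hand":0},{"delta_pos":[0,0,0],"delta_rot":[0,0,0],"hand":0},{"delta_pos":[0,0,0],"delta_rot":[0,0,0],"hand":0},{"delta_pos":[0,0,0],"delta_rot":[0,0,0],"hand":0},{"delta_pos":[0,0,0],"delta_rot":[0,0,0],"hand":0},{"delta_pos":[0,0,0],"delta_rot":[0,0,0],"hand":0}])

```text
t: 76.25
eef_pos: [0.5796, -0.2626, 0.1389]
ee_rot: [-3.138, 0.018, 0.144]
force: [-24.1, -4.2, 8.5]
width: 0.0003
```

Request:
move_arm(rows=[{"delta_pos":[-0.5,-0.07,0],"delta_rot":[0,0,0],"hand":0},{"delta_pos":[-1,-0.15,0],"delta_rot":[0,0,0],"hand":0},{"delta_pos":[-3,-0.4,1],"delta_rot":[0,0,0],"hand":0},{"delta_pos":[-3,0,3],"delta_rot":[0,0,0],"hand":0},{"delta_pos":[-2,0,4],"delta_rot":[0,0,0],"hand":0},{"delta_pos":[0,2,4],"delta_rot":[0,0,0],"hand":0},{"delta_pos":[0,3,3],"delta_rot":[0,0,0],"hand":0},{"delta_pos":[0,3,0],"delta_rot":[0,0,0],"hand":0},{"delta_pos":[0,0,0],"delta_rot":[0,0,0],"hand":0},{"delta_pos":[0,0,0],"delta_rot":[0,0,0],"hand":0}])

```text
t: 77.25
eef_pos: [0.4931, -0.1871, 0.291]
ee_rot: [-3.141, 0.0, 0.148]
force: [0.3, -0.3, 0.2]
width: 0.0002
```

```bash
python3 - <<'E'
from h import *
s=get_state();print(s['t'],s['eef_pos'],s['ee_rot'],s['width'],s['force'])
snap("wrist","w34");snap("scene","s34");snap("top","t34")
crop("s34",200,130,440,300,3.2,"s34c")
E
```

```text
77.25 [ 0.4931178  -0.18707705  0.29098408] [-3.14146500e+00  1.41934675e-04  1.47756573e-01] 0.00022825139017114215 [ 0.28462474 -0.25869896  0.16812964]
```

View pics/w34.png

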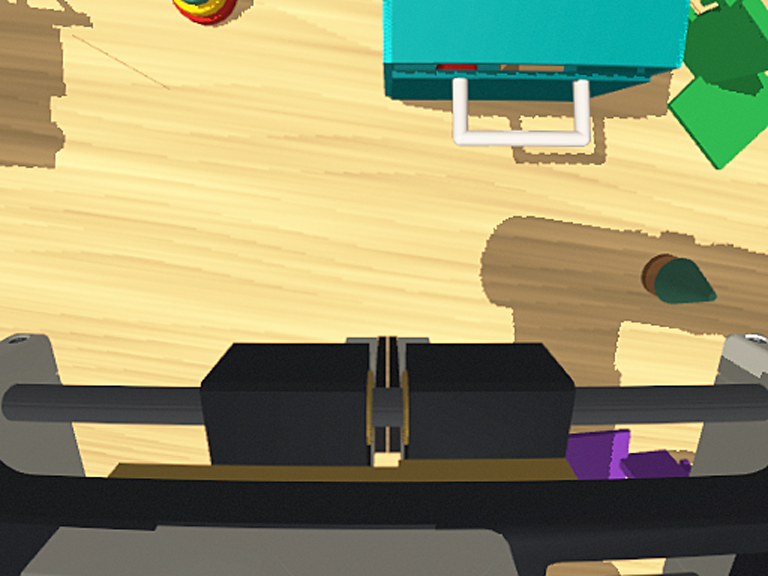

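View pics/s34.png

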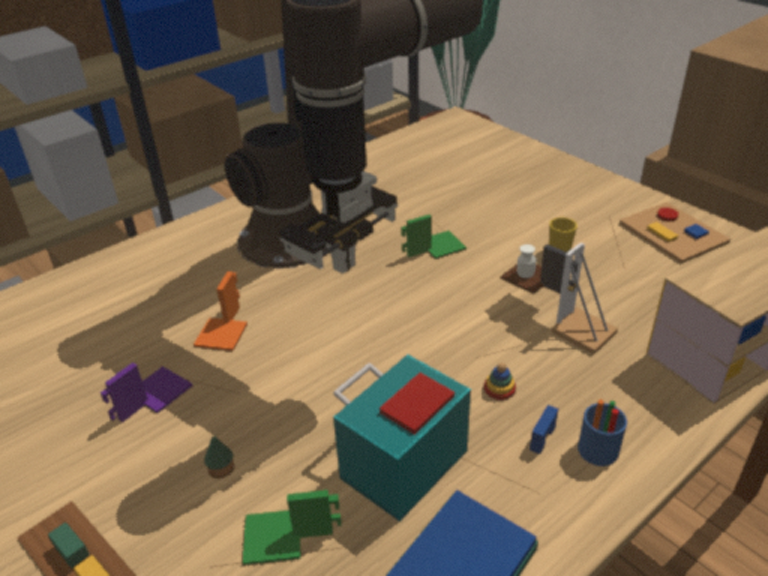

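View pics/t34.png

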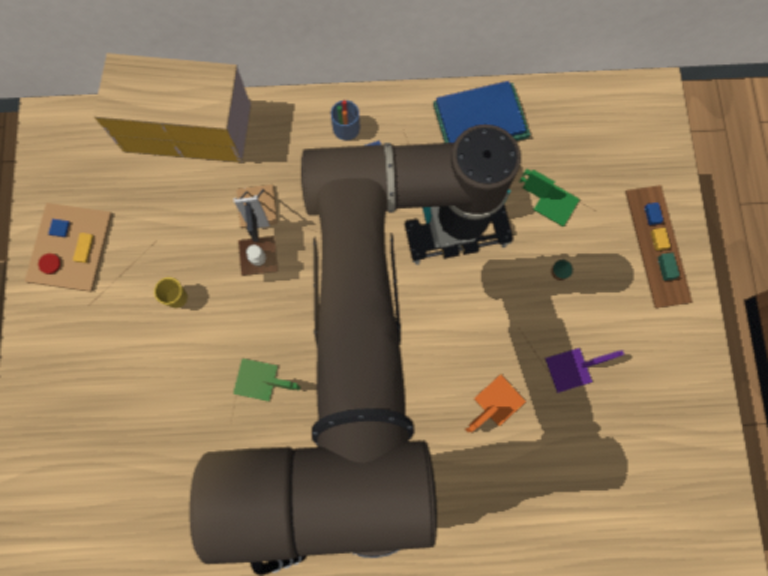

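```bash
python3 - <<'E'
from h import *
crop("w34",250,20,470,110,3.6,"w34c")
c=lcam("w34");P=onz(c,np.array([(458,139),(586,138)])/1.5,.134)
H=np.array([.636,-.255]);ex=np.array([np.cos(.146),np.sin(.146)])
print(P,[(p[:2]-H)@ex for p in P])
T=onz(c,np.array([(386,62),(686,69)])/1.5,.15);print(T,[(p[:2]-H)@ex for p in T])
E
```

```text
[[ 0.58739852 -0.22002299  0.134     ]
 [ 0.60131107 -0.30299936  0.134     ]] [np.float64(-0.04299587937281438), np.float64(-0.04130290360718773)]
[[ 0.62287997 -0.16757998  0.15      ]
 [ 0.64906329 -0.3469878   0.15      ]] [np.float64(-0.00026241593016321924), np.float64(-0.00045825131329037955)]
```

View pics/w34c.png

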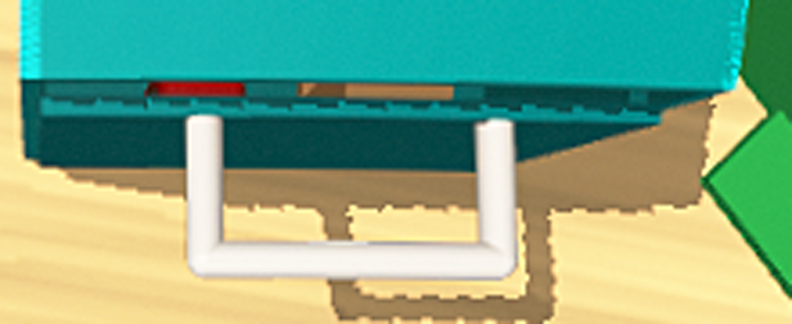

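Handle bar is 42 mm in front of the bin front plane, which corresponds to t≈0; toys are visible inside behind the panel. The scene view shows the vase upright on the ledge and bystanders in place. Handing in.

```bash
python3 - <<'E'
from h import *
print(job_done()); print(get_state()['t'])
E
```

```text
the job is handed in; nothing more can be done
None
the job is handed in; nothing more can be done
```

The job is handed in at about t = 77 s, with every step done in the order asked.

- **Ledge:** it hangs on the post by both claws. It bottomed out under about 23 N, and a gentle upward tug moved it about 2.4 mm against 5 N of resistance. That is close to the stated 2 mm play, so I take it as locked.
- **Vase:** it stands upright on the ledge and was still standing in the last scene and top views.
- **Toys:** the sofa, car and armchair went into the drawer. I saw no piano or chest in any view, so I took them as absent.
- **Drawer:** I pushed it to its stop with about 24 N. The handle bar then measured 42 mm in front of the bin's front plane, which is where it sits when shut.
- **Other things on the table:** they looked unmoved in the last views, judged by eye rather than measured.

**What went wrong or disagreed:**
- **First grip on the ledge:** it was about 15 mm too high because I lifted before the slow fingers had closed. I set the ledge down and re-gripped before hanging it.
- **Two triangulated heights off the text:** the vase top came out about 5 mm low, and the car's height came out at 7 mm, well under its 19–31 mm. For both grasps I used the stated heights instead.

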